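Load the dusting drum and lock its bayonet lid

ROBOT

A 7-joint arm with a two-finger parallel gripper is mounted at the origin on the work surface; the furniture and walls round the work are solid. World frame = base frame: x ahead of the robot, y to its left, z up, the work surface at z = 0. Lengths are in m, angles in rad, forces in N, time in s.
With the tool pointing down it reaches from about 0.4 to 0.85 m from the base axis. Payload 10.4 kg.
Tool frame: the origin (TCP) lies between the finger pads; the fingertips stand tcp_to_tips ahead of it and the grasp point (between the pads) lies 8 mm behind it (tcp_to_tips is the distance from the TCP to the fingertips, in m); z points along the fingers, y is the line along which they close (so a half turn about z gives the same grasp; the last joint's range is limited). The gripper opens to 85 mm and grips with 20 to 120 N. Pads are 22 mm wide; open, the fingers measure 114 mm over their backs; the gripper's body (76 mm by 85 mm) begins 54 mm behind the grasp point. The pads swing forward as they close: fully open they stand 13 mm farther back than shut.
Start: joints at [-1.242, 0.332, -0.065, 1.46, 0.022, 1.35, -0.088], TCP at [0.215, 0.587, 0.242] pointing down, gripper open.
Joint ranges: [-2.6, 2.6], [-0.5, 2.12], [-1.47, 1.34], [0.16, 2.42], [-1.27, 4.41], [0.06, 2.06], [-2.6, 2.6]. Speed limits (rad/s): [2.22, 2.22, 2.79, 2.79, 3.14, 3.14, 3.14].

INTERFACE

Orientations are given as a unit quaternion [x, y, z, w].
In Python, from workcell import * gives the robot as it stands.
- The arm moves only by the tool apply_moves, never from a script. Its argument "rows" is a list of rows, each an object of numbers: "x", "y", "z": the shift along the tool's x, y, z in mm; "ax", "ay", "az": the turn, a rotation vector about the tool's x, y, z in degrees; "gripper": the closure, from 0 (fully open) to 1 (shut). A call has 1 to 5 rows; each row shifts and turns the commanded pose from where the row before left it, along the tool's axes as they then stand; what a row does not reach is not made up. A row lasts 1/12 s, in which the tool goes at most 41.7 mm and 7.16 degrees, less where a joint would pass 70% of its speed; a pose out of reach is approached as far as the arm can. A call with a gripper value outside its range is refused whole. The fingers move at their own pace and stop on an object; "newtons" is the grip in N (left out, the last holds). Time passes only in rows, so rows that do not move let the fingers close. It gives the time, the measured TCP pose, the force, the opening and the grip force at its end, in the units of the state.
- get_obs(): the state, without advancing time (a new reading comes with each control period).
- camera(name): name is "side" or "top" or "wrist"; returns a dict with "color" (400x640x3 uint8, red, green, blue), "fov_y" (degrees; the focal length in pixels is half the picture's height over the tangent of half this angle, whatever the lens; pixels are square), "cx", "cy" (the principal point, pixels), "k1" (the pictures are not rectified: a ray, as slopes to the right and down, at radius r is drawn at 1 + k1 r^2 times it, then the intrinsics apply), "rvec" (rotation vector, rad) and "tvec" (3), from world to camera coordinates, as OpenCV has them. Camera axes: x right, y down, z forward; pixel columns grow to the right and rows downward; lengths in m; the calibration is good to about 2 mm. A picture is of the moment at which its call begins. There is no depth.
- hand_in(): hands the job in; it is judged then, once.
The state is a dict: "clock": time; "joint_pos": joint angles; "joint_velocities": joint speeds; "tau": joint torques, N m; "position": TCP position; "ee_rot": TCP orientation; "ft_force": force on the tool from outside, world axes, zero at the start; "torque": the same for the moment, N m; "grip_width": opening from 0.0 (shut) to 1.0 (fully open); "grasp_force": force on a finger pad.
Only numpy, scipy, OpenCV 4.12 (cv2) and the standard library are available. Lean on these libraries where they do the work, as an engineer would, in place of code of your own. Each camera call takes 0.05 s, during which the arm holds its last target. There are 200 camera calls.

TASK

The cast chocolate tools lying loose to the right of the steel drum, this side of the row of half eggs, go for dusting: put every one of them in the drum, then close it: lid in with its lugs in the slots (the carrying handle must be folded out of the way for this), push down and turn clockwise until the lugs spring up into their seats. Last, swing the carrying handle up until it snaps into its catch, upright; leave the nozzle, the brush and the colour pot where they are.

Things in the scene. Friction and masses are not known exactly. Their poses are not given: they have to be found in the camera images.
- drum: Open steel dusting drum, fixed to the worktop: outside diameter 208, 78 high. Origin: centre of its underside, on the worktop; z up. Inner floor at z = 14, clear opening 144 in diameter down to it. Round the mouth a bayonet ring (top z = 78, inner diameter 165) with three slots at 0, 120 and 240 degrees from the drum's +x. Its handle pivots on the drum's y axis raised to z = 52 (mm)
- lid: Loose steel lid, 0.30 kg, lying right way up: disc 160 mm in diameter, 6 thick, with three like lugs 24 wide, flush with the disc, out to 184 diameter, at 0, 120 and 240 degrees from its +x. Fits any of three ways round. Origin: centre of the underside. On top a black bar handle along the lid's x: 104 long, 18 thick, from 6 to 42 mm above the origin; pinch it across its thickness
- lid_lug (a point): Middle of the lid's lug that lies on its +x axis, 86 mm from the centre, 3 mm above the underside. To lock: lugs into the slots until the lid lies on the seal, push it down 5.2 to 6.5 mm more, turn it 34 degrees clockwise (seen from above) to the stop, let go: the seal lifts the lugs about 2.5 mm into the seats, the lid's origin then about 64 mm above the drum's
- drum_slot0 (a point): Middle of the bayonet ring's slot on the drum's +x, radius 86 mm, at the ring's top (z = 78). The three slots are alike: 31 mm wide, open out to 192 mm diameter. Clockwise (seen from above) of each slot comes first a low bar (underside z = 67.5), then a higher seat (underside z = 70) closed by a stop
- drum_seal (a point): Centre of the sprung seal ring below the bayonet ring, at its top face: z = 66 mm in the drum's frame when free. Ring of 144 mm inner, 168 mm outer diameter. It carries the lid without sinking, gives up to 6.5 mm to a stop, and takes about 1 N (start) to 7 N (stop) of push on top of the lid's weight
- bail (a joint): Drum's carrying handle: 0 = folded flat to the drum's +x side, 1.571 = upright over the drum, its end stop. Stiff hinge, stays where left (1 to 2 N at the grip). From about 1.05 it meets a spring catch (hardest near 1.2, about 3 to 4 N at the grip); past 1.35 it is drawn to the stop and held. Found at any angle from 0 to upright; well raised it hangs over the mouth
- bail_grip (a point): Middle of the handle's black round grip, 18 mm in diameter, 116 long, parallel to the drum's y axis, 150 mm from the pivot axis. Folded it lies at z = 52 mm, 37 mm clear of the drum's wall; upright at z = 202 mm. The handle's side arms stand 120 mm either side of the drum's axis
- drum_seat0 (a point): Seat 0 of the bayonet ring: where the middle of a lug lies when the lid is locked; -34 degrees from the drum's +x axis (34 degrees clockwise of a slot), radius 86 mm, z = 67 mm
- drum_seat1 (a point): Seat 1 of the bayonet ring: where the middle of a lug lies when the lid is locked; 86 degrees from the drum's +x axis (34 degrees clockwise of a slot), radius 86 mm, z = 67 mm
- drum_seat2 (a point): Seat 2 of the bayonet ring: where the middle of a lug lies when the lid is locked; 206 degrees from the drum's +x axis (34 degrees clockwise of a slot), radius 86 mm, z = 67 mm
- spanner_a: Cast chocolate open-ended spanner, 102 x 28 x 10 mm, 35 g, dark brown, lying flat on the worktop; may be absent. Origin: centre of the underside; long axis along its y, width along its x
- key: Cast chocolate door key, 99 x 35 x 10 mm, 35 g, dark brown, lying flat on the worktop; may be absent. Origin: centre of the underside; long axis along its y, width along its x
- hammer: Cast chocolate hammer, 98 x 57 x 10 (the head is the wide end) mm, 35 g, dark brown, lying flat on the worktop; may be absent. Origin: centre of the underside; long axis along its y, width along its x
- pliers: Cast chocolate pair of pliers, 95 x 42 x 10 mm, 35 g, dark brown, lying flat on the worktop; may be absent. Origin: centre of the underside; long axis along its y, width along its x
- spanner_b: Cast chocolate spanner (like the other one), 102 x 28 x 10 mm, 35 g, dark brown, lying flat on the worktop; may be absent. Origin: centre of the underside; long axis along its y, width along its x
- nozzle: Bystander: white piping nozzle standing on its wide end, 34 mm in diameter, 38 mm high; origin at the centre of its underside
- pastry_brush: Bystander: wooden pastry brush, 184 mm long, lying on the worktop left of the robot
- pot: Bystander: small colour pot with black screw lid, 44 mm in diameter, 62 mm high, standing at the back left
Not all that is in view belongs to the job. Leave any green look-alike of the pliers alone.

How it is judged:
By the outcome, as a careful person would: the job done as asked, in the order asked, and still so for the second after the job is handed in, with the robot touching nothing.
Of spanner_a, key, hammer, pliers, spanner_b only 3 to 5 are there at a start; the rules pass over those that are not, and their reading is None.
At some moment in a run one of spanner_a, key, hammer, pliers, spanner_b, lid may be knocked a few centimetres aside while the robot is not near it.
Once in a run the grip may slacken for a moment while it holds something.
It also fails if it takes over 210 s, if anything falls off the work surface, if the arm or the gripper's body presses on something with over 40 N, if the wrist force passes 120 N, or if a joint passes its speed limit or range.

## Working session

There is one attempt and no reset: what is moved stays moved. The work goes in short steps, Python scripts to look and compute and a tool call to move; the robot and the scene stay as the last step left them, time stands still between calls to the robot, and variables do not carry over. Pictures are saved under pics/ and viewed, at most 14 in all, crops included, and the job is handed in when it is done.

Besides the shell and the picture viewer there is one more tool, called after ">>>" as name([rows], argument=value, ...), one row to a line, values as JSON. apply_moves: Moves the arm, as the interface text tells. Its arguments: {"type":"object","properties":{"rows":{"type":"array","items":{"type":"object","properties":{"x":{"type":"number"},"y":{"type":"number"},"z":{"type":"number"},"ax":{"type":"number"},"ay":{"type":"number"},"az":{"type":"number"},"gripper":{"type":"number"}}}},"newtons":{"type":"number"}},"required":["rows"]}

```bash
ls; mkdir -p pics
cat > h.py <<'E'
from workcell import *
import numpy as np, cv2
from scipy.spatial.transform import Rotation as R
def cam(n,save=None):
    c=camera(n)
    if save: cv2.imwrite('pics/'+save,c['color'][:,:,::-1])
    return c
def K(c):
    f=200/np.tan(np.radians(c['fov_y'])/2)
    return np.array([[f,0,c['cx']],[0,f,c['cy']],[0,0,1.]]),np.array([c['k1'],0,0,0,0.])
def ray(c,px,z):
    k,d=K(c); p=cv2.undistortPoints(np.array(px,float).reshape(-1,1,2),k,d).reshape(-1,2)
    Rm=R.from_rotvec(np.ravel(c['rvec'])).as_matrix(); t=np.ravel(c['tvec'])
    o=-Rm.T@t; v=np.c_[p,np.ones(len(p))]@Rm
    return o+v*((z-o[2])/v[:,2])[:,None]
def proj(c,P):
    k,d=K(c); return cv2.projectPoints(np.array(P,float).reshape(-1,1,3),np.ravel(c['rvec']),np.ravel(c['tvec']),k,d)[0].reshape(-1,2)
E
python3 - <<'E'
from h import *
for n in('top','side','wrist'):
    c=cam(n,n+'0.png'); print(n,c['fov_y'],c['k1'],-R.from_rotvec(np.ravel(c['rvec'])).as_matrix().T@np.ravel(c['tvec']))
print(get_obs())
E
```

```text
pics
top 56.18438099242503 0.025685544289704834 [ 0.22770118 -0.08352022  1.24006081]
side 45.41729198545658 -0.12502116529734558 [-0.01799347  1.51560035  0.75694507]
wrist 58.65103051430999 -0.02309322869043895 [0.13790381 0.61533267 0.37393131]
{'clock': 0.15, 'joint_pos': array([-1.24161574,  0.33272855, -0.06472139,  1.46073315,  0.02160788,
        1.34992862, -0.08850174]), 'joint_velocities': array([-4.89258376e-04, -9.62048885e-04,  3.81066671e-05, -1.64693505e-03,
       -1.90673941e-03,  2.72950519e-04,  1.66632553e-03]), 'tau': array([ 3.56508563e-04, -6.25825095e+01,  4.89204191e-02, -3.91851890e+01,
        1.61746249e-02,  7.48075079e-03, -9.29590612e-06]), 'position': array([0.21525143, 0.58646966, 0.24170489]), 'ee_rot': array([ 1.74966620e-01,  9.84574212e-01, -5.46177663e-04, -7.22584244e-05]), 'ft_force': array([ 0.14541999, -0.27793086, -0.04087024]), 'torque': array([0.00730425, 0.04379986, 0.00121894]), 'grasp_force': 0.0, 'grip_width': 0.9987885324858001}
```

View pics/top0.png

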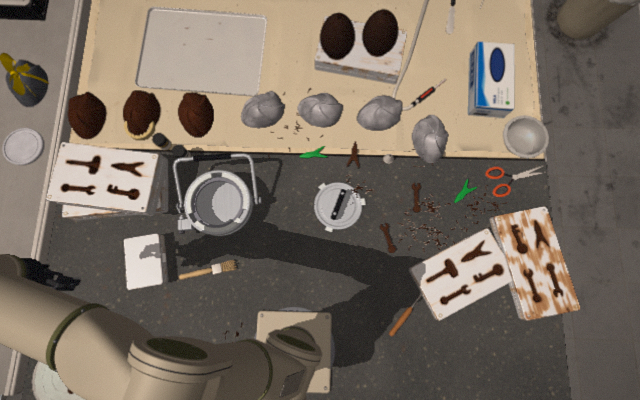

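View pics/side0.png

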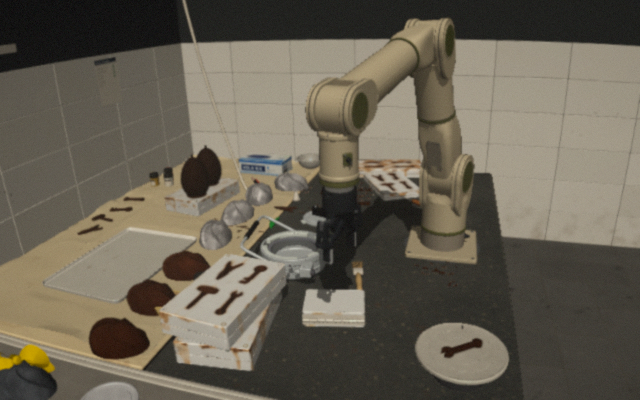

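Run:
```python
from h import *
i=cv2.imread('pics/top0.png')
cv2.imwrite('pics/crop0.png',cv2.resize(i[130:270,150:510],None,fx=2.2,fy=2.2,interpolation=cv2.INTER_CUBIC))
c=cam('top')
print(ray(c,[[353,153],[388,237],[416,197],[389,159],[313,153],[295,330],[205,270],[300,157]],0.005).round(3))
```

```text
[[ 0.644 -0.182  0.005]
 [ 0.358 -0.3    0.005]
 [ 0.495 -0.395  0.005]
 [ 0.626 -0.306  0.005]
 [ 0.641 -0.044  0.005]
 [ 0.059 -0.006  0.005]
 [ 0.236  0.293  0.005]
 [ 0.625  0.     0.005]]
```

View pics/crop0.png

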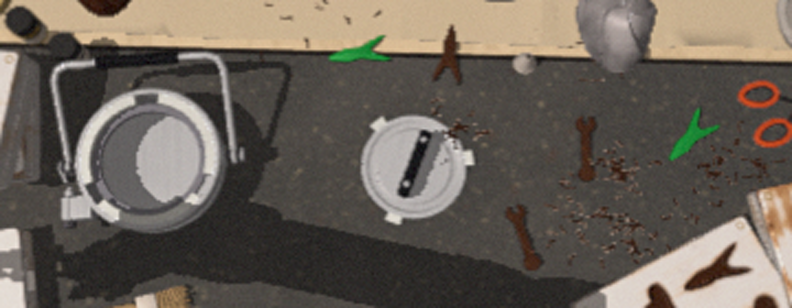

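Run:
```python
from h import *
c=cam('top'); s=cam('side'); im=c['color']; hsv=cv2.cvtColor(im,cv2.COLOR_RGB2HSV)
# brown tools
i=im.astype(int)
m=((i[:,:,0]-i[:,:,2]>14)&(i[:,:,0]<125)).astype(np.uint8)
for name,(u0,v0,u1,v1) in dict(pl=(340,138,364,172),s1=(376,218,400,256),s2=(406,180,424,216)).items():
    sub=np.zeros_like(m); sub[v0:v1,u0:u1]=m[v0:v1,u0:u1]
    n,l,st,ce=cv2.connectedComponentsWithStats(sub)
    k=1+np.argmax(st[1:,4]); ys,xs=np.where(l==k)
    P=ray(c,np.c_[xs,ys],0.008)[:,:2]; (ctr,sz,a)=cv2.minAreaRect((P*1000).astype(np.float32))
    box=cv2.boxPoints((ctr,sz,a)); d=max([box[1]-box[0],box[2]-box[1]],key=np.linalg.norm)
    print(name,st[k],np.round(ctr,1),np.round(sz,1),'dir',np.degrees(np.arctan2(d[1],d[0])).round(1),'mean',P.mean(0).round(4))
# grip / drum / lid bits from crop pixel estimates
cr=lambda u,v:(150+u/2.2,130+v/2.2)
print('pivots',ray(c,[cr(66,168),cr(238,155)],0.052).round(3))
print('grip z.06/.1/.15/.2',[ray(c,[cr(147,60)],z).round(3)[0] for z in(.06,.1,.15,.2)])
print('slot',ray(c,[cr(147,98)],0.078).round(3),'drumctr',ray(c,[cr(148,160)],0.078).round(3))
print('lid lugs',ray(c,[cr(377,124),cr(469,158),cr(393,218)],0.006).round(3),'bar ends',ray(c,[cr(424,137),cr(405,190)],0.042).round(3))
print('pots',ray(c,[cr(20,20),cr(65,45)],0.062).round(3), 'nozzle',ray(c,[cr(524,63)],0.03).round(3))
g=s['color'][200:290,225:345][:,:,::-1]; w=i[135:255,150:285][:,:,::-1].astype(np.uint8)
cv2.imwrite('pics/crop1.png',np.hstack([cv2.resize(g,(480,360),interpolation=2),cv2.resize(w,(400,360),interpolation=2)])[:,:800])
```

```text
pl [340 142  20  26 167] [ 630.5 -177.9] [85.  65.7] dir 26.6 mean [ 0.6336 -0.1823]
s1 [379 223  17  30 181] [ 355.  -296.1] [98.7 30.6] dir 16.4 mean [ 0.3554 -0.2976]
s2 [407 182  15  31 193] [ 494.  -394.5] [98.3 46.2] dir 13.0 mean [ 0.4938 -0.3934]
pivots [[0.434 0.376 0.052]
 [0.46  0.127 0.052]]
grip z.06/.1/.15/.2 [array([0.599, 0.269, 0.06 ]), array([0.587, 0.257, 0.1  ]), array([0.571, 0.242, 0.15 ]), array([0.555, 0.228, 0.2  ])]
slot [[0.536 0.259 0.078]] drumctr [[0.444 0.25  0.078]]
lid lugs [[ 0.523 -0.076  0.006]
 [ 0.473 -0.218  0.006]
 [ 0.379 -0.104  0.006]] bar ends [[ 0.496 -0.147  0.042]
 [ 0.416 -0.12   0.042]]
pots [[0.656 0.464 0.062]
 [0.619 0.393 0.062]] nozzle [[ 0.619 -0.298  0.03 ]]
```

View pics/crop1.png

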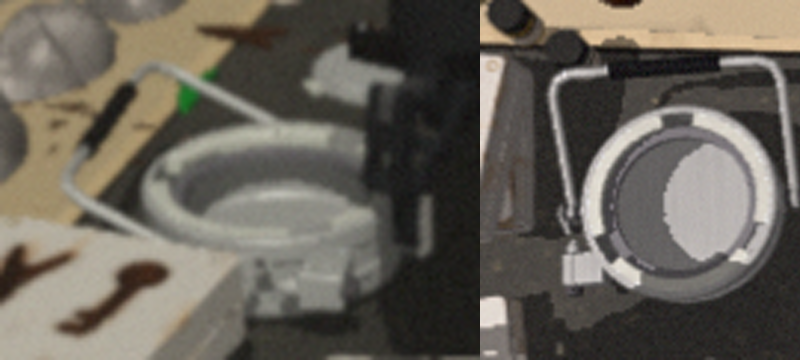

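```bash
cat >> h.py <<'E'
def tri(c1,p1,c2,p2):
    A=[ray(c1,[p1],z)[0] for z in(0,.3)];B=[ray(c2,[p2],z)[0] for z in(0,.3)]
    d1=A[1]-A[0];d2=B[1]-B[0];s=np.linalg.lstsq(np.c_[d1,-d2],B[0]-A[0],rcond=None)[0]
    a=A[0]+d1*s[0];b=B[0]+d2*s[1];return (a+b)/2,np.linalg.norm(a-b)
def toolmat(o): return R.from_quat(o['ee_rot']).as_matrix()
E
python3 - <<'E'
from h import *
c=cam('top'); s=cam('side'); i=c['color'].astype(int)
print('grip',tri(c,(216.8,157.3),s,(253,229.5)))
# drum ring: bright pixels
g=i.mean(2); m=np.zeros(g.shape,np.uint8); m[165:240,174:255]=(g[165:240,174:255]>150)
ys,xs=np.where(m); print(len(xs), g[165:240,174:255].max())
P=ray(c,np.c_[xs,ys],.078)[:,:2]
ctr=np.array([.447,.2515])
for _ in range(6):
    r=np.linalg.norm(P-ctr,axis=1); Q=P[(r>.084)&(r<.106)]
    # circle fit on band mid radius .093
    d=Q-ctr; rr=np.linalg.norm(d,axis=1); ctr=ctr+2*((rr-.0945)[:,None]*d/rr[:,None]).mean(0)
print('drum',ctr,len(Q))
o=get_obs(); M=toolmat(o); w=cam('wrist'); C=-R.from_rotvec(np.ravel(w['rvec'])).as_matrix().T@np.ravel(w['tvec'])
print('toolaxes',M.round(3),'cam in tool',M.T@(C-o['position']),'camdir in tool',(M.T@R.from_rotvec(np.ravel(w['rvec'])).as_matrix().T).round(2))
try: print([k for k in o])
except Exception as e: pass
import workcell; print(getattr(workcell,'tcp_to_tips',None),[n for n in dir(workcell) if n[0]!='_'])
E
```

```text
grip (array([0.58293304, 0.25366324, 0.11366679]), np.float64(0.0014517373962571838))
1865 226.66666666666666
drum [0.44684345 0.25329228] 761
toolaxes [[-0.939  0.345 -0.   ]
 [ 0.345  0.939 -0.   ]
 [ 0.    -0.    -1.   ]] cam in tool [ 0.08257138  0.00032038 -0.13234539] camdir in tool [[ 0.   -0.95 -0.32]
 [ 1.    0.   -0.  ]
 [ 0.   -0.32  0.95]]
['clock', 'joint_pos', 'joint_velocities', 'tau', 'position', 'ee_rot', 'ft_force', 'torque', 'grasp_force', 'grip_width']
0.011 ['MotionError', 'camera', 'get_obs', 'hand_in', 'tcp_to_tips']
```

>>> apply_moves([
  {"x": -38.5,"y": -15.4,"gripper": 1},
  {"x": -38.5,"y": -15.4,"gripper": 1},
  {"x": -38.5,"y": -15.4,"gripper": 1},
  {"x": -38.5,"y": -15.4,"gripper": 1},
  {"x": -38.5,"y": -15.4,"gripper": 1},
], newtons=40)

```text
invalid input at $.rows[0]: expected keys x, y, z, ax, ay, az, gripper
```

>>> apply_moves([
  {"x": -38.5,"y": -15.4,"gripper": 1},
  {"x": -38.5,"y": -15.4,"gripper": 1},
  {"x": -38.5,"y": -15.4,"gripper": 1},
  {"x": -38.5,"y": -15.4,"gripper": 1},
  {"x": -38.5,"y": -15.4,"gripper": 1},
])

```text
invalid input at $.rows[0]: expected keys x, y, z, ax, ay, az, gripper
```

>>> apply_moves([
  {"x": -38.5,"y": -15.4,"gripper": 1},
  {"x": -38.5,"y": -15.4,"gripper": 1},
  {"az": 6.5},
  {"az": 6.5},
  {"az": 6.5},
])

```text
invalid input at $.rows[0]: expected keys x, y, z, ax, ay, az, gripper
```

>>> apply_moves([
  {"az": 6.5},
  {"az": 6.5},
  {"az": 6.5},
  {"az": 6.5},
  {"az": 6.5},
])

```text
invalid input at $.rows[0]: expected keys x, y, z, ax, ay, az, gripper
```

>>> apply_moves([
  {"az": 6.5},
  {"az": 6.5},
  {"gripper": 1},
  {"gripper": 1},
  {"gripper": 1},
])

```text
invalid input at $.rows[0]: expected keys x, y, z, ax, ay, az, gripper
```

```bash
cat >> h.py <<'E'
def st():
    o=get_obs(); M=toolmat(o); x=M[:,0]
    print('t',round(o['clock'],2),'pos',o['position'].round(4),'toolx',np.degrees(np.arctan2(x[1],x[0])).round(1),'z',M[:,2].round(3),'F',o['ft_force'].round(1),'w',round(o['grip_width'],3),'gf',round(o['grasp_force'],1),'q',o['joint_pos'].round(2)); return o
def plan(P,yaw=None):
    "shift (mm, tool axes) from here to P, then turn (deg az) to tool-x heading yaw"
    o=st(); M=toolmat(o); d=(M.T@(np.array(P)-o['position']))*1000; n=int(np.ceil(np.linalg.norm(d)/40))
    print('shift',d.round(1),'rows',n,'each',(d/max(n,1)).round(1))
    if yaw is not None:
        h=np.degrees(np.arctan2(M[1,0],M[0,0])); print('az',(-((yaw-h+180)%360-180)).round(1))
E
python3 - <<'E'
from h import *
plan((.585,.253,.2),94.5)
cam('wrist','w1.png')
E
```

```text
t 0.45 pos [0.2154 0.5867 0.2423] toolx 159.8 z [ 0. -0. -1.] F [-0.2  0.7 -0.2] w 1.002 gf 0.0 q [-1.24  0.33 -0.06  1.46  0.02  1.35 -0.09]
shift [-462.  -185.9   42.3] rows 13 each [-35.5 -14.3   3.3]
az 65.3
```

View pics/w1.png

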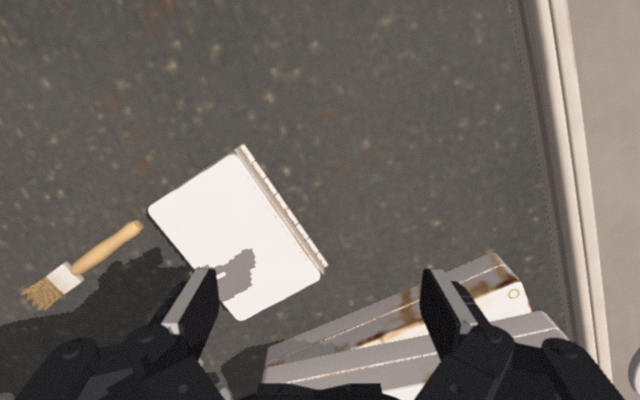

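All seven keys are required; the wrist view shows only the start spot (white box, brush), nothing has moved.

>>> apply_moves([
  {"x": -38.5,"y": -15.5,"z": 0,"ax": 0,"ay": 0,"az": 0,"gripper": 1},
  {"x": -38.5,"y": -15.5,"z": 0,"ax": 0,"ay": 0,"az": 0,"gripper": 1},
  {"x": -38.5,"y": -15.5,"z": 0,"ax": 0,"ay": 0,"az": 0,"gripper": 1},
  {"x": -38.5,"y": -15.5,"z": 0,"ax": 0,"ay": 0,"az": 0,"gripper": 1},
  {"x": -38.5,"y": -15.5,"z": 0,"ax": 0,"ay": 0,"az": 0,"gripper": 1},
], newtons=40)

```text
clock: 0.92
position: [0.3706, 0.4461, 0.2426]
ee_rot: [0.175, 0.985, 0.0, 0.0]
ft_force: [0.4, -0.1, -0.4]
grip_width: 0.299
grasp_force: 0.0
```

>>> apply_moves([
  {"x": -38.5,"y": -15.5,"z": 0,"ax": 0,"ay": 0,"az": 0,"gripper": 1},
  {"x": -38.5,"y": -15.5,"z": 0,"ax": 0,"ay": 0,"az": 0,"gripper": 1},
  {"x": -38.5,"y": -15.5,"z": 0,"ax": 0,"ay": 0,"az": 0,"gripper": 1},
  {"x": -38.5,"y": -15.5,"z": 0,"ax": 0,"ay": 0,"az": 0,"gripper": 1},
  {"x": -38.5,"y": -15.5,"z": 0,"ax": 0,"ay": 0,"az": 0,"gripper": 1},
])

```text
clock: 1.33
position: [0.5246, 0.307, 0.2427]
ee_rot: [0.175, 0.985, 0.0, 0.0]
ft_force: [0.7, -0.2, 0.5]
grip_width: 0.003
grasp_force: 0.0
```

>>> apply_moves([
  {"x": -38.5,"y": -15.5,"z": 0,"ax": 0,"ay": 0,"az": 0,"gripper": 1},
  {"x": -38.5,"y": -15.5,"z": 0,"ax": 0,"ay": 0,"az": 0,"gripper": 1},
  {"x": 0,"y": 0,"z": 0,"ax": 0,"ay": 0,"az": 6.5,"gripper": 1},
  {"x": 0,"y": 0,"z": 0,"ax": 0,"ay": 0,"az": 6.5,"gripper": 1},
  {"x": 0,"y": 0,"z": 0,"ax": 0,"ay": 0,"az": 6.5,"gripper": 1},
])

```text
clock: 1.75
position: [0.5855, 0.252, 0.2421]
ee_rot: [0.343, 0.939, -0.0, -0.0]
ft_force: [-0.3, 0.5, -0.1]
grip_width: -0.003
grasp_force: 0.0
```

>>> apply_moves([
  {"x": 0,"y": 0,"z": 0,"ax": 0,"ay": 0,"az": 6.5,"gripper": 1},
  {"x": 0,"y": 0,"z": 0,"ax": 0,"ay": 0,"az": 6.5,"gripper": 1},
  {"x": 0,"y": 0,"z": 0,"ax": 0,"ay": 0,"az": 6.5,"gripper": 1},
  {"x": 0,"y": 0,"z": 0,"ax": 0,"ay": 0,"az": 6.5,"gripper": 1},
  {"x": 0,"y": 0,"z": 0,"ax": 0,"ay": 0,"az": 6.5,"gripper": 1},
])

```text
clock: 2.17
position: [0.5849, 0.253, 0.2423]
ee_rot: [0.591, 0.807, 0.0, -0.0]
ft_force: [-0.3, 0.3, -0.3]
grip_width: 0.003
grasp_force: 0.0
```

>>> apply_moves([
  {"x": 0,"y": 0,"z": 0,"ax": 0,"ay": 0,"az": 6.5,"gripper": 1},
  {"x": 0,"y": 0,"z": 0,"ax": 0,"ay": 0,"az": 6.5,"gripper": 1},
  {"x": 0,"y": 0,"z": 0,"ax": 0,"ay": 0,"az": 0,"gripper": 1},
  {"x": 0,"y": 0,"z": 0,"ax": 0,"ay": 0,"az": 0,"gripper": 1},
])

```text
clock: 2.5
position: [0.5849, 0.2531, 0.2423]
ee_rot: [0.675, 0.738, -0.0, 0.0]
ft_force: [-0.2, -0.1, -0.9]
grip_width: -0.001
grasp_force: 0.0
```

Run:
```python
from h import *
plan((.585,.253,.2),94.5)
cam('wrist','w2.png')
```

```text
t 2.5 pos [0.5849 0.2531 0.2423] toolx 95.1 z [ 0. -0. -1.] F [-0.2 -0.1 -0.9] w -0.001 gf 0.0 q [-0.77  0.37  0.38  1.45 -0.14  1.35 -0.29]
shift [-0.1  0.1 42.3] rows 2 each [-0.   0.  21.1]
az 0.6
```

View pics/w2.png

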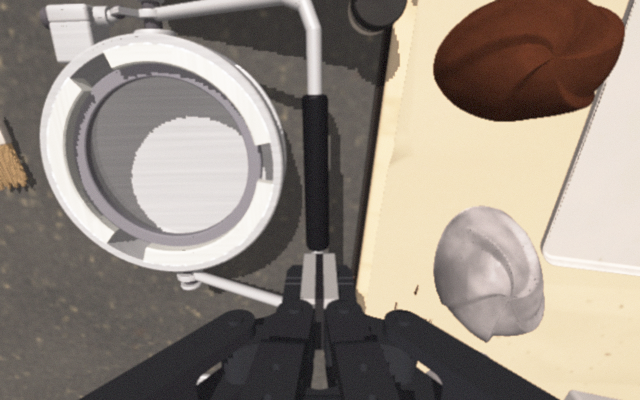

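Wrist view: drum ring with slots near (95,68), (268,160), (125,243); grip from (315,97) to (316,248), directly under the fingers.

Run:
```python
from h import *
w=cam('wrist'); g=w['color'].astype(int).mean(2)
print('grip',ray(w,[(315,97),(316,248)],.114).round(4))
print('slots',ray(w,[(95,68),(268,160),(125,243)],.078).round(4), ray(w,[(95,68),(268,160),(125,243)],.078).mean(0))
# outer ring edge by least squares on bright ring pixels
m=(g>150).astype(np.uint8); m[:,290:]=0; m[:, :38]=0; m[:30]=0; m[275:]=0
n,l,s,ce=cv2.connectedComponentsWithStats(m); k=1+np.argmax([s[j,2]*s[j,3] for j in range(1,n)]);print(s[k])
ct=max(cv2.findContours((l==k).astype(np.uint8),cv2.RETR_EXTERNAL,cv2.CHAIN_APPROX_NONE)[0],key=len)[:,0]
h=cv2.convexHull(ct)[:,0]; P=ray(w,h,.078)[:,:2]
from scipy.optimize import least_squares
r=least_squares(lambda p:np.hypot(P[:,0]-p[0],P[:,1]-p[1])-p[2],[.447,.253,.104],loss='soft_l1',f_scale=.001); print(r.x,r.cost)
```

```text
grip [[0.5763 0.3227 0.114 ]
 [0.5873 0.2051 0.114 ]]
slots [[0.4006 0.3282 0.078 ]
 [0.5407 0.2659 0.078 ]
 [0.4117 0.1759 0.078 ]] [0.45101997 0.25666412 0.078     ]
[   40    30   243   242 32789]
[0.44949846 0.25604921 0.10512952] 5.2487702346997693e-05
```

>>> apply_moves([
  {"x": 0,"y": 0,"z": 35,"ax": 0,"ay": 0,"az": 0,"gripper": 1},
  {"x": 0,"y": 0,"z": 35,"ax": 0,"ay": 0,"az": 0,"gripper": 1},
  {"x": 0,"y": 0,"z": 25,"ax": 0,"ay": 0,"az": 0,"gripper": 1},
  {"x": 0,"y": 0,"z": 10,"ax": 0,"ay": 0,"az": 0,"gripper": 1},
  {"x": 0,"y": 0,"z": 5,"ax": 0,"ay": 0,"az": 0,"gripper": 1},
])

```text
clock: 3.02
position: [0.5842, 0.2526, 0.1307]
ee_rot: [0.676, 0.737, -0.001, -0.0]
ft_force: [-0.1, -0.7, 0.9]
grip_width: -0.003
grasp_force: 0.0
```

>>> apply_moves([
  {"x": 0,"y": 2,"z": 7,"ax": 0,"ay": 0,"az": 0,"gripper": 1},
  {"x": 0,"y": 3,"z": 7,"ax": 0,"ay": 0,"az": 0,"gripper": 1},
  {"x": 0,"y": 3,"z": 7,"ax": 0,"ay": 0,"az": 0,"gripper": 1},
  {"x": 0,"y": 2,"z": 7,"ax": 0,"ay": 0,"az": 0,"gripper": 1},
  {"x": 0,"y": 2,"z": 7,"ax": 0,"ay": 0,"az": 0,"gripper": 1},
])

```text
clock: 3.43
position: [0.5976, 0.2541, 0.0972]
ee_rot: [0.677, 0.736, 0.001, 0.0]
ft_force: [0.7, 0.1, -0.4]
grip_width: 0.0
grasp_force: 0.1
```

>>> apply_moves([
  {"x": 0,"y": 1,"z": 7,"ax": 0,"ay": 0,"az": 0,"gripper": 1},
  {"x": 0,"y": 1,"z": 7,"ax": 0,"ay": 0,"az": 0,"gripper": 1},
  {"x": 0,"y": 0,"z": 6,"ax": 0,"ay": 0,"az": 0,"gripper": 1},
  {"x": 0,"y": 0,"z": 3,"ax": 0,"ay": 0,"az": 0,"gripper": 1},
  {"x": 0,"y": 0,"z": 0,"ax": 0,"ay": 0,"az": 0,"gripper": 1},
])

```text
clock: 3.85
position: [0.5984, 0.254, 0.0733]
ee_rot: [0.677, 0.736, -0.001, -0.0]
ft_force: [0.1, 0.4, 0.2]
grip_width: -0.001
grasp_force: 0.0
```

Run:
```python
from h import *
st()
w=cam('wrist','w3.png')
```

```text
t 3.85 pos [0.5984 0.254  0.0733] toolx 94.8 z [-0.001 -0.001 -1.   ] F [0.1 0.4 0.2] w -0.001 gf 0.0 q [-0.73  0.54  0.35  1.58 -0.2   1.06 -0.25]
```

View pics/w3.png

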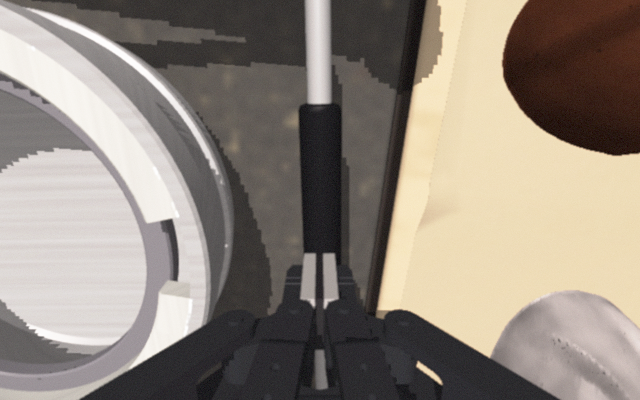

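Grip now folded beside the drum, (320,110)-(320,250). Next: to the near spanner.

>>> apply_moves([
  {"x": 0,"y": 0,"z": -35,"ax": 0,"ay": 0,"az": 0,"gripper": 1},
  {"x": 0,"y": 0,"z": -35,"ax": 0,"ay": 0,"az": 0,"gripper": 1},
  {"x": 0,"y": 0,"z": -35,"ax": 0,"ay": 0,"az": 0,"gripper": 1},
  {"x": 0,"y": 0,"z": -35,"ax": 0,"ay": 0,"az": 0,"gripper": 0},
  {"x": -35,"y": -19,"z": 0,"ax": 0,"ay": 0,"az": 0,"gripper": 0},
])

```text
clock: 4.32
position: [0.5864, 0.2258, 0.2225]
ee_rot: [0.673, 0.739, 0.007, 0.001]
ft_force: [1.8, 0.1, 1.1]
grip_width: 0.273
grasp_force: 0.0
```

>>> apply_moves([
  {"x": -35,"y": -19,"z": 0,"ax": 0,"ay": 0,"az": 0,"gripper": 0},
  {"x": -35,"y": -19,"z": 0,"ax": 0,"ay": 0,"az": 0,"gripper": 0},
  {"x": -35,"y": -19,"z": 0,"ax": 0,"ay": 0,"az": 0,"gripper": 0},
  {"x": -35,"y": -19,"z": 0,"ax": 0,"ay": 0,"az": 0,"gripper": 0},
  {"x": -35,"y": -19,"z": 0,"ax": 0,"ay": 0,"az": 0,"gripper": 0},
])

```text
clock: 4.73
position: [0.5021, 0.0336, 0.2148]
ee_rot: [0.677, 0.736, 0.001, 0.0]
ft_force: [1.2, -1.0, 0.8]
grip_width: 0.978
grasp_force: 0.0
```

>>> apply_moves([
  {"x": -35,"y": -19,"z": 0,"ax": 0,"ay": 0,"az": 0,"gripper": 0},
  {"x": -35,"y": -19,"z": 0,"ax": 0,"ay": 0,"az": 0,"gripper": 0},
  {"x": -35,"y": -19,"z": 0,"ax": 0,"ay": 0,"az": 0,"gripper": 0},
  {"x": -35,"y": -19,"z": 0,"ax": 0,"ay": 0,"az": 0,"gripper": 0},
  {"x": -35,"y": -19,"z": 0,"ax": 0,"ay": 0,"az": 0,"gripper": 0},
])

```text
clock: 5.15
position: [0.4222, -0.1488, 0.2148]
ee_rot: [0.677, 0.736, 0.001, 0.0]
ft_force: [0.9, -0.2, 0.3]
grip_width: 0.998
grasp_force: 0.0
```

>>> apply_moves([
  {"x": -35,"y": -19,"z": 0,"ax": 0,"ay": 0,"az": 0,"gripper": 0},
  {"x": -35,"y": -19,"z": 0,"ax": 0,"ay": 0,"az": 0,"gripper": 0},
  {"x": -35,"y": -19,"z": 0,"ax": 0,"ay": 0,"az": 0,"gripper": 0},
  {"x": -35,"y": -19,"z": 0,"ax": 0,"ay": 0,"az": 0,"gripper": 0},
  {"x": 0,"y": 0,"z": 0,"ax": 0,"ay": 0,"az": 7,"gripper": 0},
])

```text
clock: 5.57
position: [0.3554, -0.2998, 0.2153]
ee_rot: [0.719, 0.695, 0.0, 0.001]
ft_force: [-0.4, -1.1, -0.4]
grip_width: 0.998
grasp_force: 0.0
```

>>> apply_moves([
  {"x": 0,"y": 0,"z": 0,"ax": 0,"ay": 0,"az": 7,"gripper": 0},
  {"x": 0,"y": 0,"z": 0,"ax": 0,"ay": 0,"az": 7,"gripper": 0},
  {"x": 0,"y": 0,"z": 0,"ax": 0,"ay": 0,"az": 7,"gripper": 0},
  {"x": 0,"y": 0,"z": 0,"ax": 0,"ay": 0,"az": 7,"gripper": 0},
  {"x": 0,"y": 0,"z": 0,"ax": 0,"ay": 0,"az": 7,"gripper": 0},
])

```text
clock: 5.98
position: [0.3593, -0.2932, 0.2147]
ee_rot: [0.897, 0.442, 0.001, 0.0]
ft_force: [0.0, -0.6, -0.8]
grip_width: 0.999
grasp_force: 0.0
```

>>> apply_moves([
  {"x": 0,"y": 0,"z": 0,"ax": 0,"ay": 0,"az": 7,"gripper": 0},
  {"x": 0,"y": 0,"z": 0,"ax": 0,"ay": 0,"az": 7,"gripper": 0},
  {"x": 0,"y": 0,"z": 0,"ax": 0,"ay": 0,"az": 7,"gripper": 0},
  {"x": 0,"y": 0,"z": 0,"ax": 0,"ay": 0,"az": 7,"gripper": 0},
  {"x": 0,"y": 0,"z": 0,"ax": 0,"ay": 0,"az": 7,"gripper": 0},
])

```text
clock: 6.4
position: [0.3593, -0.2932, 0.2147]
ee_rot: [0.988, 0.152, 0.001, -0.0]
ft_force: [-0.6, -0.2, -0.2]
grip_width: 1.001
grasp_force: 0.0
```

```bash
cat >> h.py <<'E'
def brown(c,guess,z=.008,win=.07):
    i=c['color'].astype(int); m=((i[:,:,0]-i[:,:,2]>14)&(i[:,:,0]<130)&(i[:,:,1]<i[:,:,0]-6)).astype(np.uint8)
    ys,xs=np.where(m); P=ray(c,np.c_[xs,ys],z)[:,:2]
    q=np.linalg.norm(P-guess,axis=1)<win; m2=np.zeros_like(m); m2[ys[q],xs[q]]=1
    m2=cv2.morphologyEx(m2,cv2.MORPH_OPEN,np.ones((3,3)))
    n,l,s,ce=cv2.connectedComponentsWithStats(m2); k=1+np.argmax(s[1:,4]); ys,xs=np.where(l==k)
    P=ray(c,np.c_[xs,ys],z)[:,:2]*1000
    (ct,sz,a)=cv2.minAreaRect(P.astype(np.float32)); ev,V=np.linalg.eigh(np.cov(P.T)); d=V[:,1]
    L=(P-P.mean(0))@d
    print('area',s[k],'centroid',P.mean(0).round(1),'rect',np.round(ct,1),np.round(sz,1),'axis',np.degrees(np.arctan2(d[1],d[0])).round(1),'ends',(P.mean(0)+d*L.min()).round(0),(P.mean(0)+d*L.max()).round(0))
    n2=np.array([-d[1],d[0]]);W=(P-P.mean(0))@n2
    for t in np.arange(np.ceil(L.min()/10)*10,L.max(),10):
        b=W[abs(L-t)<3]; 
        if len(b): print(int(t),(b.min().round(0),b.max().round(0)),end=' ')
    print()
E
python3 - <<'E'
from h import *
st()
w=cam('wrist','w4.png'); brown(w,(.356,-.297))
E
```

```text
t 6.4 pos [ 0.3593 -0.2932  0.2147] toolx 17.5 z [ 0.001  0.    -1.   ] F [-0.6 -0.2 -0.2] w 1.001 gf 0.0 q [-0.23 -0.06  0.8   1.94  0.04  1.24 -0.71]
area [ 306  119   31  102 1751] centroid [ 358.2 -296. ] rect [ 356.3 -296.5] [101.9  28.5] axis -162.0 ends [ 405. -281.] [ 308. -312.]
-40 (np.float64(-14.0), np.float64(14.0)) -30 (np.float64(-13.0), np.float64(14.0)) -20 (np.float64(-7.0), np.float64(6.0)) -10 (np.float64(-7.0), np.float64(6.0)) 0 (np.float64(-7.0), np.float64(6.0)) 10 (np.float64(-6.0), np.float64(6.0)) 20 (np.float64(-6.0), np.float64(7.0)) 30 (np.float64(-10.0), np.float64(10.0)) 40 (np.float64(-12.0), np.float64(12.0)) 50 (np.float64(-11.0), np.float64(11.0))
```

View pics/w4.png

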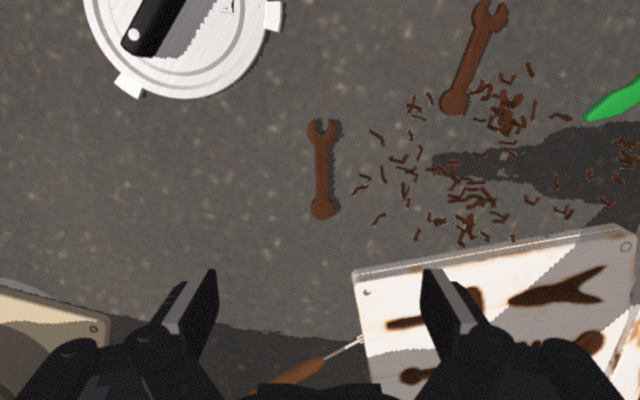

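Spanner at (322,170) isolated, shaft 13 mm wide; second spanner at (475,55). Grasp the first.

>>> apply_moves([
  {"x": -4,"y": 2,"z": 40,"ax": 0,"ay": 0,"az": 0,"gripper": 0},
  {"x": 0,"y": 0,"z": 40,"ax": 0,"ay": 0,"az": 0,"gripper": 0.3},
  {"x": 0,"y": 0,"z": 40,"ax": 0,"ay": 0,"az": 0,"gripper": 0.3},
  {"x": 0,"y": 0,"z": 40,"ax": 0,"ay": 0,"az": 0,"gripper": 0.3},
  {"x": 0,"y": 0,"z": 25,"ax": 0,"ay": 0,"az": 0,"gripper": 0.3},
])

```text
clock: 6.87
position: [0.3548, -0.2955, 0.0264]
ee_rot: [0.988, 0.157, -0.001, -0.0]
ft_force: [-0.2, 0.9, 0.8]
grip_width: 0.702
grasp_force: 0.0
```

>>> apply_moves([
  {"x": 0,"y": 0,"z": 12,"ax": 0,"ay": 0,"az": 0,"gripper": 0.3},
  {"x": 0,"y": 0,"z": 4,"ax": 0,"ay": 0,"az": 0,"gripper": 0.3},
  {"x": 0,"y": 0,"z": 0,"ax": 0,"ay": 0,"az": 0,"gripper": 1},
  {"x": 0,"y": 0,"z": 0,"ax": 0,"ay": 0,"az": 0,"gripper": 1},
  {"x": 0,"y": 0,"z": 0,"ax": 0,"ay": 0,"az": 0,"gripper": 1},
], newtons=40)

```text
clock: 7.28
position: [0.3571, -0.2967, 0.0146]
ee_rot: [0.988, 0.156, 0.001, 0.0]
ft_force: [-7.6, 3.2, 24.8]
grip_width: 0.287
grasp_force: 41.0
```

>>> apply_moves([
  {"x": 0,"y": 0,"z": 0,"ax": 0,"ay": 0,"az": 0,"gripper": 1},
  {"x": 0,"y": 0,"z": 0,"ax": 0,"ay": 0,"az": 0,"gripper": 1},
  {"x": 0,"y": 0,"z": -15,"ax": 0,"ay": 0,"az": 0,"gripper": 1},
  {"x": 0,"y": 0,"z": -30,"ax": 0,"ay": 0,"az": 0,"gripper": 1},
  {"x": 0,"y": 0,"z": -40,"ax": 0,"ay": 0,"az": 0,"gripper": 1},
])

```text
clock: 7.7
position: [0.3549, -0.2957, 0.0986]
ee_rot: [0.988, 0.155, -0.001, -0.001]
ft_force: [1.2, 0.5, 0.1]
grip_width: 0.289
grasp_force: 39.8
```

Run:
```python
from h import *
plan((.449,.256,.17))
```

```text
t 7.7 pos [ 0.3549 -0.2957  0.0986] toolx 17.9 z [-0.003  0.001 -1.   ] F [1.2 0.5 0.1] w 0.289 gf 39.8 q [-0.21  0.14  0.87  2.08 -0.13  0.98 -0.54]
shift [ 258.6 -496.4  -71.3] rows 15 each [ 17.2 -33.1  -4.8]
```

>>> apply_moves([
  {"x": 17,"y": -33,"z": -5,"ax": 0,"ay": 0,"az": 0,"gripper": 1},
  {"x": 17,"y": -33,"z": -5,"ax": 0,"ay": 0,"az": 0,"gripper": 1},
  {"x": 17,"y": -33,"z": -5,"ax": 0,"ay": 0,"az": 0,"gripper": 1},
  {"x": 17,"y": -33,"z": -5,"ax": 0,"ay": 0,"az": 0,"gripper": 1},
  {"x": 17,"y": -33,"z": -5,"ax": 0,"ay": 0,"az": 0,"gripper": 1},
])

```text
clock: 8.12
position: [0.387, -0.1114, 0.125]
ee_rot: [0.988, 0.155, 0.002, -0.0]
ft_force: [1.2, -0.5, -1.7]
grip_width: 0.293
grasp_force: 39.8
```

>>> apply_moves([
  {"x": 17,"y": -33,"z": -5,"ax": 0,"ay": 0,"az": 0,"gripper": 1},
  {"x": 17,"y": -33,"z": -5,"ax": 0,"ay": 0,"az": 0,"gripper": 1},
  {"x": 17,"y": -33,"z": -5,"ax": 0,"ay": 0,"az": 0,"gripper": 1},
  {"x": 17,"y": -33,"z": -5,"ax": 0,"ay": 0,"az": 0,"gripper": 1},
  {"x": 17,"y": -33,"z": -5,"ax": 0,"ay": 0,"az": 0,"gripper": 1},
])

```text
clock: 8.53
position: [0.4172, 0.072, 0.15]
ee_rot: [0.988, 0.155, 0.001, -0.001]
ft_force: [0.4, -1.2, -0.9]
grip_width: 0.287
grasp_force: 39.8
```

>>> apply_moves([
  {"x": 17,"y": -33,"z": -5,"ax": 0,"ay": 0,"az": 0,"gripper": 1},
  {"x": 17,"y": -33,"z": -5,"ax": 0,"ay": 0,"az": 0,"gripper": 1},
  {"x": 17,"y": -33,"z": -5,"ax": 0,"ay": 0,"az": 0,"gripper": 1},
  {"x": 17,"y": -33,"z": -5,"ax": 0,"ay": 0,"az": 0,"gripper": 1},
  {"x": 17,"y": -33,"z": 0,"ax": 0,"ay": 0,"az": 0,"gripper": 1},
])

```text
clock: 8.95
position: [0.4479, 0.2554, 0.1708]
ee_rot: [0.988, 0.155, 0.002, -0.001]
ft_force: [1.3, 0.1, 0.4]
grip_width: 0.286
grasp_force: 39.8
```

>>> apply_moves([
  {"x": 0,"y": 0,"z": 0,"ax": 0,"ay": 0,"az": 0,"gripper": 1},
  {"x": 0,"y": 0,"z": 0,"ax": 0,"ay": 0,"az": 0,"gripper": 1},
])

```text
clock: 9.12
position: [0.4471, 0.2552, 0.1693]
ee_rot: [0.988, 0.157, 0.001, -0.0]
ft_force: [-0.8, -0.8, -1.0]
grip_width: 0.289
grasp_force: 39.8
```

Run:
```python
from h import *
plan((.449,.256,.042))
w=cam('wrist','w5.png'); brown(w,(.449,.256),z=.165)
```

```text
t 9.12 pos [0.4471 0.2552 0.1693] toolx 18.1 z [ 0.002  0.001 -1.   ] F [-0.8 -0.8 -1. ] w 0.289 gf 39.8 q [-0.85  0.14  0.26  1.86 -0.04  1.14 -1.83]
shift [ 1.800e+00 -1.000e-01  1.273e+02] rows 4 each [ 0.4 -0.  31.8]
area [ 286  165   67  206 7244] centroid [451.2 256.6] rect [447.2 255.1] [102.4  26.8] axis -161.9 ends [496. 271.] [398. 239.]
-40 (np.float64(-13.0), np.float64(14.0)) -30 (np.float64(-13.0), np.float64(14.0)) -20 (np.float64(-7.0), np.float64(5.0)) -10 (np.float64(-7.0), np.float64(5.0)) 0 (np.float64(-6.0), np.float64(5.0)) 10 (np.float64(-6.0), np.float64(5.0)) 20 (np.float64(-6.0), np.float64(6.0)) 30 (np.float64(-10.0), np.float64(10.0)) 40 (np.float64(-14.0), np.float64(12.0)) 50 (np.float64(-10.0), np.float64(11.0))
```

View pics/w5.png

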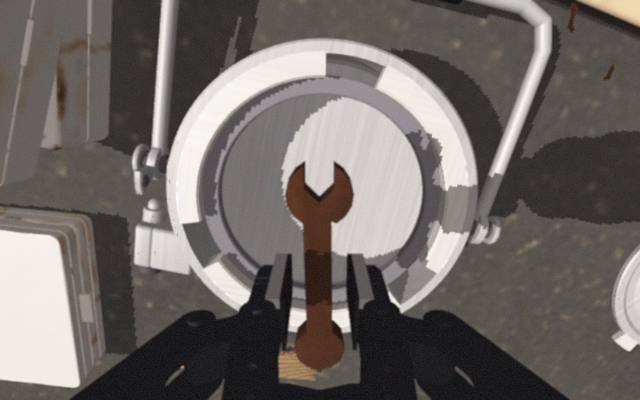

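Spanner held across the shaft, centred over the drum (319,260). Lower and release.

>>> apply_moves([
  {"x": 2,"y": 0,"z": 36,"ax": 0,"ay": 0,"az": 0,"gripper": 1},
  {"x": 0,"y": 0,"z": 36,"ax": 0,"ay": 0,"az": 0,"gripper": 1},
  {"x": 0,"y": 0,"z": 32,"ax": 0,"ay": 0,"az": 0,"gripper": 1},
  {"x": 0,"y": 0,"z": 16,"ax": 0,"ay": 0,"az": 0,"gripper": 1},
  {"x": 0,"y": 0,"z": 7,"ax": 0,"ay": 0,"az": 0,"gripper": 1},
])

```text
clock: 9.58
position: [0.4481, 0.2514, 0.0395]
ee_rot: [0.988, 0.154, -0.001, 0.001]
ft_force: [-0.1, -0.1, -0.4]
grip_width: 0.291
grasp_force: 39.8
```

>>> apply_moves([
  {"x": 0,"y": 0,"z": 0,"ax": 0,"ay": 0,"az": 0,"gripper": 1},
  {"x": 0,"y": 0,"z": 0,"ax": 0,"ay": 0,"az": 0,"gripper": 0.5},
  {"x": 0,"y": 0,"z": 0,"ax": 0,"ay": 0,"az": 0,"gripper": 0.5},
  {"x": 0,"y": 0,"z": 0,"ax": 0,"ay": 0,"az": 0,"gripper": 0.5},
  {"x": 0,"y": 0,"z": -20,"ax": 0,"ay": 0,"az": 0,"gripper": 0.5},
])

```text
clock: 10.0
position: [0.4478, 0.253, 0.06]
ee_rot: [0.988, 0.155, -0.001, 0.001]
ft_force: [-0.3, -0.8, 0.2]
grip_width: 0.503
grasp_force: 0.0
```

>>> apply_moves([
  {"x": 0,"y": 0,"z": -40,"ax": 0,"ay": 0,"az": 0,"gripper": 0.5},
  {"x": 0,"y": 0,"z": -40,"ax": 0,"ay": 0,"az": 0,"gripper": 0.5},
  {"x": 0,"y": 0,"z": -40,"ax": 0,"ay": 0,"az": 0,"gripper": 0.5},
  {"x": 0,"y": 0,"z": -20,"ax": 0,"ay": 0,"az": 0,"gripper": 0.2},
  {"x": 0,"y": 0,"z": 0,"ax": 0,"ay": 0,"az": 0,"gripper": 0.2},
])

```text
clock: 10.42
position: [0.4514, 0.2551, 0.2078]
ee_rot: [0.988, 0.155, 0.004, -0.003]
ft_force: [0.1, 0.1, -0.1]
grip_width: 0.766
grasp_force: 0.0
```

Run:
```python
from h import *
plan((.494,-.393,.215),5)
w=cam('wrist'); brown(w,(.449,.256),z=.02)
t=cam('top');brown(t,(.494,-.393));brown(t,(.633,-.182))
```

```text
t 10.42 pos [0.4514 0.2551 0.2078] toolx 17.8 z [ 0.008  0.007 -1.   ] F [ 0.1  0.1 -0.1] w 0.766 gf 0.0 q [-0.85  0.11  0.27  1.81 -0.03  1.22 -1.83]
shift [-157.7  630.   -11.1] rows 17 each [-9.3 37.1 -0.7]
az 12.8
area [ 307  123   30  106 1686] centroid [450.2 253.1] rect [448.6 252.7] [100.9  26.1] axis -162.1 ends [497. 268.] [401. 237.]
-40 (np.float64(-13.0), np.float64(13.0)) -30 (np.float64(-13.0), np.float64(13.0)) -20 (np.float64(-6.0), np.float64(5.0)) -10 (np.float64(-6.0), np.float64(5.0)) 0 (np.float64(-6.0), np.float64(6.0)) 10 (np.float64(-6.0), np.float64(6.0)) 20 (np.float64(-5.0), np.float64(6.0)) 30 (np.float64(-10.0), np.float64(9.0)) 40 (np.float64(-11.0), np.float64(12.0)) 50 (np.float64(-9.0), np.float64(9.0)) 
area [412 184  10  28 171] centroid [ 491.  -394.4] rect [ 492.8 -395.5] [92.6 27.4] axis -178.5 ends [ 539. -393.] [ 447. -396.]
-40 (np.float64(-12.0), np.float64(15.0)) -30 (np.float64(-12.0), np.float64(8.0)) -20 (np.float64(-6.0), np.float64(4.0)) -10 (np.float64(-7.0), np.float64(7.0)) 0 (np.float64(-7.0), np.float64(6.0)) 10 (np.float64(-8.0), np.float64(6.0)) 20 (np.float64(-8.0), np.float64(5.0)) 30 (np.float64(-12.0), np.float64(11.0)) 40 (np.float64(-12.0), np.float64(14.0)) 
area [350 144   9  18 106] centroid [ 642.6 -185.9] rect [ 645.8 -185.2] [26.3 61.3] axis 175.9 ends [ 676. -188.] [ 615. -184.]
-30 (np.float64(-3.0), np.float64(4.0)) -20 (np.float64(-9.0), np.float64(5.0)) -10 (np.float64(-8.0), np.float64(12.0)) 0 (np.float64(-8.0), np.float64(10.0)) 10 (np.float64(-14.0), np.float64(11.0)) 20 (np.float64(-13.0), np.float64(11.0))
```

>>> apply_moves([
  {"x": -9.5,"y": 37,"z": 0,"ax": 0,"ay": 0,"az": 0,"gripper": 0.2},
  {"x": -9.5,"y": 37,"z": 0,"ax": 0,"ay": 0,"az": 0,"gripper": 0.2},
  {"x": -9.5,"y": 37,"z": 0,"ax": 0,"ay": 0,"az": 0,"gripper": 0.2},
  {"x": -9.5,"y": 37,"z": 0,"ax": 0,"ay": 0,"az": 0,"gripper": 0.2},
  {"x": -9.5,"y": 37,"z": 0,"ax": 0,"ay": 0,"az": 0,"gripper": 0.2},
])

```text
clock: 10.93
position: [0.4596, 0.0612, 0.2003]
ee_rot: [0.988, 0.155, -0.001, 0.0]
ft_force: [0.9, -0.2, -0.2]
grip_width: 0.797
grasp_force: 0.0
```

>>> apply_moves([
  {"x": -9.5,"y": 37,"z": 0,"ax": 0,"ay": 0,"az": 0,"gripper": 0.2},
  {"x": -9.5,"y": 37,"z": 0,"ax": 0,"ay": 0,"az": 0,"gripper": 0.2},
  {"x": -9.5,"y": 37,"z": 0,"ax": 0,"ay": 0,"az": 0,"gripper": 0.2},
  {"x": -9.5,"y": 37,"z": 0,"ax": 0,"ay": 0,"az": 0,"gripper": 0.2},
  {"x": -9.5,"y": 37,"z": 0,"ax": 0,"ay": 0,"az": 0,"gripper": 0.2},
])

```text
clock: 11.35
position: [0.4711, -0.1294, 0.2006]
ee_rot: [0.988, 0.155, -0.0, -0.0]
ft_force: [0.9, 0.5, -1.6]
grip_width: 0.8
grasp_force: 0.0
```

>>> apply_moves([
  {"x": -9.5,"y": 37,"z": 0,"ax": 0,"ay": 0,"az": 0,"gripper": 0.2},
  {"x": -9.5,"y": 37,"z": 0,"ax": 0,"ay": 0,"az": 0,"gripper": 0.2},
  {"x": -9.5,"y": 37,"z": 0,"ax": 0,"ay": 0,"az": 0,"gripper": 0.2},
  {"x": -9,"y": 37,"z": 0,"ax": 0,"ay": 0,"az": 0,"gripper": 0.2},
  {"x": -9,"y": 37,"z": 0,"ax": 0,"ay": 0,"az": 0,"gripper": 0.2},
])

```text
clock: 11.77
position: [0.4838, -0.3194, 0.2003]
ee_rot: [0.988, 0.155, -0.001, -0.0]
ft_force: [0.9, 0.1, 0.1]
grip_width: 0.802
grasp_force: 0.0
```

>>> apply_moves([
  {"x": -9,"y": 37,"z": 0,"ax": 0,"ay": 0,"az": 0,"gripper": 0.2},
  {"x": -9,"y": 37,"z": 0,"ax": 0,"ay": 0,"az": 0,"gripper": 0.2},
  {"x": 0,"y": 0,"z": 0,"ax": 0,"ay": 0,"az": 6,"gripper": 0.2},
  {"x": 0,"y": 0,"z": 0,"ax": 0,"ay": 0,"az": 6,"gripper": 0.2},
  {"x": 0,"y": 0,"z": 0,"ax": 0,"ay": 0,"az": 6,"gripper": 0.2},
])

```text
clock: 12.18
position: [0.4887, -0.3948, 0.1997]
ee_rot: [1.0, -0.005, -0.001, -0.0]
ft_force: [0.1, -0.1, 0.1]
grip_width: 0.803
grasp_force: 0.0
```

>>> apply_moves([
  {"x": 0,"y": 0,"z": 0,"ax": 0,"ay": 0,"az": 0,"gripper": 0.2},
])

```text
clock: 12.27
position: [0.4893, -0.3939, 0.1999]
ee_rot: [1.0, -0.004, -0.001, -0.0]
ft_force: [0.1, -0.4, 0.1]
grip_width: 0.8
grasp_force: 0.0
```

Run:
```python
from h import *
w=cam('wrist'); brown(w,(.494,-.394))
plan((.494,-.394,.018),0)
```

```text
area [ 301  110   79  111 3068] centroid [ 484.5 -405.4] rect [ 493.5 -415. ] [105.6  70.8] axis -155.9 ends [ 543. -379.] [ 436. -427.]
-60 (np.float64(-4.0), np.float64(21.0)) -50 (np.float64(-6.0), np.float64(23.0)) -40 (np.float64(-5.0), np.float64(21.0)) -30 (np.float64(-9.0), np.float64(6.0)) -20 (np.float64(-13.0), np.float64(3.0)) -10 (np.float64(-18.0), np.float64(-2.0)) 0 (np.float64(-26.0), np.float64(-6.0)) 10 (np.float64(-32.0), np.float64(13.0)) 20 (np.float64(-35.0), np.float64(35.0)) 30 (np.float64(-35.0), np.float64(34.0)) 40 (np.float64(-7.0), np.float64(28.0)) 50 (np.float64(5.0), np.float64(27.0)) 
t 12.32 pos [ 0.4895 -0.3936  0.2001] toolx -0.1 z [-0.002  0.001 -1.   ] F [-0.7  0.7 -0.2] w 0.802 gf 0.0 q [-0.02  0.47  0.84  1.54 -0.36  1.29 -0.7 ]
shift [  4.9   0.4 182.1] rows 5 each [ 1.   0.1 36.4]
az -0.1
```

```bash
sed -i 's/def brown(c,guess,z=.008,win=.07)/def brown(c,guess,z=.008,win=.07,k0=3)/; s/np.ones((3,3))/np.ones((k0,k0))/' h.py
python3 - <<'E'
from h import *
w=cam('wrist'); brown(w,(.494,-.394),k0=7); brown(w,(.494,-.394),k0=10)
E
```

```text
area [ 302  113   32  104 1917] centroid [ 495.5 -392.7] rect [ 493.6 -392.9] [98.8 28. ] axis -179.2 ends [ 543. -392.] [ 444. -393.]
-40 (np.float64(-14.0), np.float64(14.0)) -30 (np.float64(-13.0), np.float64(14.0)) -20 (np.float64(-7.0), np.float64(6.0)) -10 (np.float64(-6.0), np.float64(6.0)) 0 (np.float64(-6.0), np.float64(6.0)) 10 (np.float64(-7.0), np.float64(6.0)) 20 (np.float64(-7.0), np.float64(6.0)) 30 (np.float64(-11.0), np.float64(10.0)) 40 (np.float64(-12.0), np.float64(14.0)) 50 (np.float64(-9.0), np.float64(9.0)) 
area [ 304  120   31   98 1781] centroid [ 492.6 -393.7] rect [ 489.9 -393.7] [27.2 93.5] axis -179.7 ends [ 537. -393.] [ 443. -394.]
-40 (np.float64(-13.0), np.float64(14.0)) -30 (np.float64(-12.0), np.float64(12.0)) -20 (np.float64(-7.0), np.float64(6.0)) -10 (np.float64(-6.0), np.float64(6.0)) 0 (np.float64(-7.0), np.float64(6.0)) 10 (np.float64(-7.0), np.float64(6.0)) 20 (np.float64(-7.0), np.float64(6.0)) 30 (np.float64(-11.0), np.float64(12.0)) 40 (np.float64(-11.0), np.float64(12.0))
```

>>> apply_moves([
  {"x": 4,"y": 0,"z": 40,"ax": 0,"ay": 0,"az": 0,"gripper": 0.3},
  {"x": 0,"y": 0,"z": 40,"ax": 0,"ay": 0,"az": 0,"gripper": 0.3},
  {"x": 0,"y": 0,"z": 40,"ax": 0,"ay": 0,"az": 0,"gripper": 0.3},
  {"x": 0,"y": 0,"z": 40,"ax": 0,"ay": 0,"az": 0,"gripper": 0.3},
  {"x": 0,"y": 0,"z": 15,"ax": 0,"ay": 0,"az": 0,"gripper": 0.3},
])

```text
clock: 12.78
position: [0.4916, -0.3913, 0.0207]
ee_rot: [1.0, 0.001, -0.003, -0.002]
ft_force: [-0.9, 0.9, -0.6]
grip_width: 0.697
grasp_force: 0.0
```

>>> apply_moves([
  {"x": 0,"y": 0,"z": 6,"ax": 0,"ay": 0,"az": 0,"gripper": 0.3},
  {"x": 0,"y": 0,"z": 1,"ax": 0,"ay": 0,"az": 0,"gripper": 0.3},
  {"x": 0,"y": 0,"z": 0,"ax": 0,"ay": 0,"az": 0,"gripper": 1},
  {"x": 0,"y": 0,"z": 0,"ax": 0,"ay": 0,"az": 0,"gripper": 1},
  {"x": 0,"y": 0,"z": 0,"ax": 0,"ay": 0,"az": 0,"gripper": 1},
])

```text
clock: 13.2
position: [0.495, -0.3946, 0.0214]
ee_rot: [1.0, -0.001, 0.001, 0.001]
ft_force: [-0.1, -0.2, 0.5]
grip_width: 0.283
grasp_force: 0.0
```

>>> apply_moves([
  {"x": 0,"y": 0,"z": 0,"ax": 0,"ay": 0,"az": 0,"gripper": 1},
  {"x": 0,"y": 0,"z": 0,"ax": 0,"ay": 0,"az": 0,"gripper": 1},
  {"x": 0,"y": 0,"z": -15,"ax": 0,"ay": 0,"az": 0,"gripper": 1},
  {"x": 0,"y": 0,"z": -30,"ax": 0,"ay": 0,"az": 0,"gripper": 1},
  {"x": 0,"y": 0,"z": -40,"ax": 0,"ay": 0,"az": 0,"gripper": 1},
])

```text
clock: 13.62
position: [0.4927, -0.3929, 0.1043]
ee_rot: [1.0, -0.001, -0.002, -0.001]
ft_force: [2.1, -1.1, -0.5]
grip_width: -0.001
grasp_force: 0.0
```

>>> apply_moves([
  {"x": -3,"y": -40,"z": -4.5,"ax": 0,"ay": 0,"az": 0,"gripper": 1},
  {"x": -3,"y": -40,"z": -4.5,"ax": 0,"ay": 0,"az": 0,"gripper": 1},
  {"x": -3,"y": -40,"z": -4.5,"ax": 0,"ay": 0,"az": 0,"gripper": 1},
  {"x": -3,"y": -40,"z": -4.5,"ax": 0,"ay": 0,"az": 0,"gripper": 1},
  {"x": -3,"y": -40,"z": -4.5,"ax": 0,"ay": 0,"az": 0,"gripper": 1},
])

```text
clock: 14.03
position: [0.4791, -0.1924, 0.1279]
ee_rot: [1.0, -0.002, 0.001, -0.0]
ft_force: [0.6, 0.3, 0.9]
grip_width: -0.001
grasp_force: 0.0
```

>>> apply_moves([
  {"x": -3,"y": -40,"z": -4.5,"ax": 0,"ay": 0,"az": 0,"gripper": 1},
  {"x": -3,"y": -40,"z": -4.5,"ax": 0,"ay": 0,"az": 0,"gripper": 1},
  {"x": -3,"y": -40,"z": -4.5,"ax": 0,"ay": 0,"az": 0,"gripper": 1},
  {"x": -3,"y": -40,"z": -4.5,"ax": 0,"ay": 0,"az": 0,"gripper": 1},
  {"x": -3,"y": -40,"z": -4.5,"ax": 0,"ay": 0,"az": 0,"gripper": 1},
])

```text
clock: 14.45
position: [0.4647, 0.0077, 0.1509]
ee_rot: [1.0, -0.002, 0.001, -0.001]
ft_force: [1.7, -0.2, -0.3]
grip_width: -0.0
grasp_force: 0.0
```

>>> apply_moves([
  {"x": -3,"y": -40,"z": -4.5,"ax": 0,"ay": 0,"az": 0,"gripper": 1},
  {"x": -3,"y": -40,"z": -4.5,"ax": 0,"ay": 0,"az": 0,"gripper": 1},
  {"x": -3,"y": -40,"z": -4.5,"ax": 0,"ay": 0,"az": 0,"gripper": 1},
  {"x": -3,"y": -40,"z": -4.5,"ax": 0,"ay": 0,"az": 0,"gripper": 1},
  {"x": -3,"y": -40,"z": -4.5,"ax": 0,"ay": 0,"az": 0,"gripper": 1},
])

```text
clock: 14.87
position: [0.4504, 0.2078, 0.1736]
ee_rot: [1.0, -0.002, 0.001, -0.001]
ft_force: [0.8, -0.8, 0.5]
grip_width: -0.002
grasp_force: 0.0
```

>>> apply_moves([
  {"x": -3,"y": -40,"z": 0,"ax": 0,"ay": 0,"az": 0,"gripper": 1},
  {"x": 0,"y": -9,"z": 0,"ax": 0,"ay": 0,"az": 0,"gripper": 1},
  {"x": 0,"y": 0,"z": 0,"ax": 0,"ay": 0,"az": 0,"gripper": 1},
])

```text
clock: 15.12
position: [0.4471, 0.2583, 0.1727]
ee_rot: [1.0, 0.001, 0.0, -0.0]
ft_force: [0.5, -0.8, -0.5]
grip_width: -0.001
grasp_force: 0.0
```

Run:
```python
from h import *
plan((.449,.256,.05))
w=cam('wrist'); brown(w,(.449,.256),z=.16)
```

```text
t 15.12 pos [0.4471 0.2583 0.1727] toolx 0.1 z [ 0.001  0.001 -1.   ] F [ 0.5 -0.8 -0.5] w -0.001 gf 0.0 q [-1.1   0.15  0.53  1.86 -0.08  1.15 -2.11]
shift [  1.8   2.4 122.7] rows 4 each [ 0.4  0.6 30.7]
area [ 294  121   59  115 2130] centroid [489.8 255.9] rect [488.9 255.3] [51.3 13.9] axis -162.1 ends [513. 263.] [464. 248.]
-20 (np.float64(-7.0), np.float64(7.0)) -10 (np.float64(-3.0), np.float64(3.0)) 0 (np.float64(-3.0), np.float64(3.0)) 10 (np.float64(-3.0), np.float64(3.0)) 20 (np.float64(-6.0), np.float64(6.0))
```

Missed: the pads closed just above the second spanner. Go back and grip lower.

>>> apply_moves([
  {"x": 3,"y": 40.5,"z": 0,"ax": 0,"ay": 0,"az": 0,"gripper": 0.2},
  {"x": 3,"y": 40.5,"z": 0,"ax": 0,"ay": 0,"az": 0,"gripper": 0.2},
  {"x": 3,"y": 40.5,"z": 0,"ax": 0,"ay": 0,"az": 0,"gripper": 0.2},
  {"x": 3,"y": 40.5,"z": 0,"ax": 0,"ay": 0,"az": 0,"gripper": 0.2},
  {"x": 3,"y": 40.5,"z": 0,"ax": 0,"ay": 0,"az": 0,"gripper": 0.2},
])

```text
clock: 15.58
position: [0.4616, 0.0486, 0.1723]
ee_rot: [1.0, -0.003, 0.0, -0.001]
ft_force: [1.2, 0.1, -0.6]
grip_width: 0.706
grasp_force: 0.0
```

>>> apply_moves([
  {"x": 3,"y": 40.5,"z": 0,"ax": 0,"ay": 0,"az": 0,"gripper": 0.2},
  {"x": 3,"y": 40.5,"z": 0,"ax": 0,"ay": 0,"az": 0,"gripper": 0.2},
  {"x": 3,"y": 40.5,"z": 0,"ax": 0,"ay": 0,"az": 0,"gripper": 0.2},
  {"x": 3,"y": 40.5,"z": 0,"ax": 0,"ay": 0,"az": 0,"gripper": 0.2},
  {"x": 3,"y": 40.5,"z": 0,"ax": 0,"ay": 0,"az": 0,"gripper": 0.2},
])

```text
clock: 16.0
position: [0.4751, -0.1538, 0.1726]
ee_rot: [1.0, -0.003, 0.001, -0.001]
ft_force: [1.4, 1.1, -0.1]
grip_width: 0.801
grasp_force: 0.0
```

>>> apply_moves([
  {"x": 3,"y": 40.5,"z": 0,"ax": 0,"ay": 0,"az": 0,"gripper": 0.2},
  {"x": 3,"y": 40.5,"z": 0,"ax": 0,"ay": 0,"az": 0,"gripper": 0.2},
  {"x": 3,"y": 40.5,"z": 0,"ax": 0,"ay": 0,"az": 0,"gripper": 0.2},
  {"x": 3,"y": 40.5,"z": 0,"ax": 0,"ay": 0,"az": 0,"gripper": 0.2},
  {"x": 3,"y": 40.5,"z": 0,"ax": 0,"ay": 0,"az": 0,"gripper": 0.2},
])

```text
clock: 16.42
position: [0.4891, -0.3559, 0.1725]
ee_rot: [1.0, -0.003, 0.0, -0.0]
ft_force: [0.2, -0.5, 1.5]
grip_width: 0.797
grasp_force: 0.0
```

>>> apply_moves([
  {"x": 3,"y": 40.5,"z": 0,"ax": 0,"ay": 0,"az": 0,"gripper": 0.2},
  {"x": 0,"y": 0,"z": 0,"ax": 0,"ay": 0,"az": 0,"gripper": 0.2},
  {"x": 0,"y": 0,"z": 0,"ax": 0,"ay": 0,"az": 0,"gripper": 0.2},
])

```text
clock: 16.67
position: [0.49, -0.3978, 0.1724]
ee_rot: [1.0, -0.006, -0.001, 0.001]
ft_force: [-0.0, 1.1, -0.6]
grip_width: 0.8
grasp_force: 0.0
```

Run:
```python
from h import *
plan((.493,-.393,.015))
w=cam('wrist'); brown(w,(.494,-.394),k0=7)
```

```text
t 16.67 pos [ 0.49   -0.3978  0.1724] toolx -0.6 z [-0.001 -0.002 -1.   ] F [-0.   1.1 -0.6] w 0.8 gf 0.0 q [-0.05  0.52  0.9   1.57 -0.42  1.25 -0.66]
shift [  3.2  -5.2 157.4] rows 4 each [ 0.8 -1.3 39.3]
area [ 295  117   36  113 2272] centroid [ 495.1 -392.8] rect [ 493.3 -393.4] [100.1  27.6] axis -179.2 ends [ 543. -392.] [ 443. -394.]
-40 (np.float64(-13.0), np.float64(14.0)) -30 (np.float64(-13.0), np.float64(14.0)) -20 (np.float64(-7.0), np.float64(5.0)) -10 (np.float64(-7.0), np.float64(6.0)) 0 (np.float64(-7.0), np.float64(6.0)) 10 (np.float64(-7.0), np.float64(5.0)) 20 (np.float64(-7.0), np.float64(7.0)) 30 (np.float64(-11.0), np.float64(13.0)) 40 (np.float64(-13.0), np.float64(15.0)) 50 (np.float64(-9.0), np.float64(9.0))
```

Spanner unmoved. Down to z 0.015.

>>> apply_moves([
  {"x": 3,"y": -5,"z": 38,"ax": 0,"ay": 0,"az": 0,"gripper": 0.3},
  {"x": 0,"y": 0,"z": 38,"ax": 0,"ay": 0,"az": 0,"gripper": 0.3},
  {"x": 0,"y": 0,"z": 38,"ax": 0,"ay": 0,"az": 0,"gripper": 0.3},
  {"x": 0,"y": 0,"z": 25,"ax": 0,"ay": 0,"az": 0,"gripper": 0.3},
  {"x": 0,"y": 0,"z": 14,"ax": 0,"ay": 0,"az": 0,"gripper": 0.3},
])

```text
clock: 17.13
position: [0.496, -0.3852, 0.0163]
ee_rot: [1.0, -0.0, -0.001, -0.001]
ft_force: [-0.7, 0.4, -0.1]
grip_width: 0.701
grasp_force: 0.0
```

>>> apply_moves([
  {"x": 0,"y": 0,"z": 5,"ax": 0,"ay": 0,"az": 0,"gripper": 0.3},
  {"x": 0,"y": 0,"z": 0,"ax": 0,"ay": 0,"az": 0,"gripper": 0.3},
  {"x": 0,"y": 0,"z": 0,"ax": 0,"ay": 0,"az": 0,"gripper": 0.3},
])

```text
clock: 17.38
position: [0.4978, -0.3882, 0.0156]
ee_rot: [1.0, -0.001, 0.001, 0.001]
ft_force: [-0.6, -0.6, 0.1]
grip_width: 0.7
grasp_force: 0.0
```

>>> apply_moves([
  {"x": -4,"y": 5,"z": 1,"ax": 0,"ay": 0,"az": 0,"gripper": 0.3},
  {"x": 0,"y": 0,"z": 0,"ax": 0,"ay": 0,"az": 0,"gripper": 1},
  {"x": 0,"y": 0,"z": 0,"ax": 0,"ay": 0,"az": 0,"gripper": 1},
  {"x": 0,"y": 0,"z": 0,"ax": 0,"ay": 0,"az": 0,"gripper": 1},
  {"x": 0,"y": 0,"z": 0,"ax": 0,"ay": 0,"az": 0,"gripper": 1},
])

```text
clock: 17.8
position: [0.4931, -0.3934, 0.0137]
ee_rot: [1.0, -0.001, 0.0, 0.0]
ft_force: [-1.7, 1.2, 7.1]
grip_width: 0.294
grasp_force: 39.4
```

>>> apply_moves([
  {"x": 0,"y": 0,"z": 0,"ax": 0,"ay": 0,"az": 0,"gripper": 1},
  {"x": 0,"y": 0,"z": 0,"ax": 0,"ay": 0,"az": 0,"gripper": 1},
  {"x": 0,"y": 0,"z": -15,"ax": 0,"ay": 0,"az": 0,"gripper": 1},
  {"x": 0,"y": 0,"z": -30,"ax": 0,"ay": 0,"az": 0,"gripper": 1},
  {"x": 0,"y": 0,"z": -40,"ax": 0,"ay": 0,"az": 0,"gripper": 1},
])

```text
clock: 18.22
position: [0.4917, -0.3917, 0.0974]
ee_rot: [1.0, -0.001, -0.002, -0.001]
ft_force: [1.1, -0.3, 0.3]
grip_width: 0.292
grasp_force: 39.6
```

Held. Carry to the drum.

>>> apply_moves([
  {"x": -3,"y": -40,"z": -5,"ax": 0,"ay": 0,"az": 0,"gripper": 1},
  {"x": -3,"y": -40,"z": -5,"ax": 0,"ay": 0,"az": 0,"gripper": 1},
  {"x": -3,"y": -40,"z": -5,"ax": 0,"ay": 0,"az": 0,"gripper": 1},
  {"x": -3,"y": -40,"z": -5,"ax": 0,"ay": 0,"az": 0,"gripper": 1},
  {"x": -3,"y": -40,"z": -5,"ax": 0,"ay": 0,"az": 0,"gripper": 1},
])

```text
clock: 18.63
position: [0.4781, -0.1912, 0.1236]
ee_rot: [1.0, -0.002, 0.0, -0.0]
ft_force: [0.2, -0.1, -0.1]
grip_width: 0.286
grasp_force: 39.6
```

>>> apply_moves([
  {"x": -3,"y": -40,"z": -5,"ax": 0,"ay": 0,"az": 0,"gripper": 1},
  {"x": -3,"y": -40,"z": -5,"ax": 0,"ay": 0,"az": 0,"gripper": 1},
  {"x": -3,"y": -40,"z": -5,"ax": 0,"ay": 0,"az": 0,"gripper": 1},
  {"x": -3,"y": -40,"z": -5,"ax": 0,"ay": 0,"az": 0,"gripper": 1},
  {"x": -3,"y": -40,"z": -5,"ax": 0,"ay": 0,"az": 0,"gripper": 1},
])

```text
clock: 19.05
position: [0.4636, 0.0089, 0.149]
ee_rot: [1.0, -0.002, 0.001, -0.001]
ft_force: [1.0, 0.2, -1.5]
grip_width: 0.288
grasp_force: 39.6
```

>>> apply_moves([
  {"x": -3,"y": -40,"z": -5,"ax": 0,"ay": 0,"az": 0,"gripper": 1},
  {"x": -3,"y": -40,"z": -5,"ax": 0,"ay": 0,"az": 0,"gripper": 1},
  {"x": -3,"y": -40,"z": -5,"ax": 0,"ay": 0,"az": 0,"gripper": 1},
  {"x": -3,"y": -40,"z": -5,"ax": 0,"ay": 0,"az": 0,"gripper": 1},
  {"x": -3,"y": -40,"z": -5,"ax": 0,"ay": 0,"az": 0,"gripper": 1},
])

```text
clock: 19.47
position: [0.4492, 0.209, 0.1742]
ee_rot: [1.0, -0.002, 0.0, -0.001]
ft_force: [2.2, -0.3, 0.5]
grip_width: 0.286
grasp_force: 39.6
```

>>> apply_moves([
  {"x": 0,"y": -40,"z": 0,"ax": 0,"ay": 0,"az": 0,"gripper": 1},
  {"x": 0,"y": -6,"z": 0,"ax": 0,"ay": 0,"az": 0,"gripper": 1},
  {"x": 0,"y": 0,"z": 0,"ax": 0,"ay": 0,"az": 0,"gripper": 1},
])

```text
clock: 19.72
position: [0.4491, 0.2562, 0.1734]
ee_rot: [1.0, 0.001, 0.0, -0.0]
ft_force: [0.6, -0.9, -0.2]
grip_width: 0.29
grasp_force: 39.6
```

Run:
```python
from h import *
plan((.446,.256,.052))
w=cam('wrist'); brown(w,(.449,.256),z=.165)
```

```text
t 19.72 pos [0.4491 0.2562 0.1734] toolx 0.1 z [ 0.001  0.    -1.   ] F [ 0.6 -0.9 -0.2] w 0.29 gf 39.6 q [-1.24  0.16  0.69  1.87 -0.11  1.15 -2.07]
shift [ -3.2   0.2 121.4] rows 4 each [-0.8  0.  30.3]
area [ 285  123   69  244 8947] centroid [460.9 256.3] rect [456.3 255.8] [119.7  28.3] axis -179.3 ends [516. 257.] [396. 256.]
-50 (np.float64(-10.0), np.float64(3.0)) -40 (np.float64(-10.0), np.float64(11.0)) -30 (np.float64(-14.0), np.float64(14.0)) -20 (np.float64(-13.0), np.float64(14.0)) -10 (np.float64(-7.0), np.float64(13.0)) 0 (np.float64(-7.0), np.float64(5.0)) 10 (np.float64(-6.0), np.float64(5.0)) 20 (np.float64(-6.0), np.float64(5.0)) 30 (np.float64(-7.0), np.float64(6.0)) 40 (np.float64(-11.0), np.float64(10.0)) 50 (np.float64(-13.0), np.float64(15.0)) 60 (np.float64(-12.0), np.float64(10.0))
```

>>> apply_moves([
  {"x": -1,"y": 0,"z": 36,"ax": 0,"ay": 0,"az": 0,"gripper": 1},
  {"x": 0,"y": 0,"z": 36,"ax": 0,"ay": 0,"az": 0,"gripper": 1},
  {"x": 0,"y": 0,"z": 30,"ax": 0,"ay": 0,"az": 0,"gripper": 1},
  {"x": 0,"y": 0,"z": 15,"ax": 0,"ay": 0,"az": 0,"gripper": 1},
  {"x": 0,"y": 0,"z": 5,"ax": 0,"ay": 0,"az": 0,"gripper": 1},
])

```text
clock: 20.18
position: [0.4478, 0.2505, 0.0489]
ee_rot: [1.0, -0.003, -0.001, 0.001]
ft_force: [-0.1, 0.2, -0.6]
grip_width: 0.287
grasp_force: 39.6
```

>>> apply_moves([
  {"x": 0,"y": 0,"z": 0,"ax": 0,"ay": 0,"az": 0,"gripper": 1},
  {"x": 0,"y": 0,"z": 0,"ax": 0,"ay": 0,"az": 0,"gripper": 0.5},
  {"x": 0,"y": 0,"z": 0,"ax": 0,"ay": 0,"az": 0,"gripper": 0.5},
  {"x": 0,"y": 0,"z": 0,"ax": 0,"ay": 0,"az": 0,"gripper": 0.5},
  {"x": 0,"y": 0,"z": -20,"ax": 0,"ay": 0,"az": 0,"gripper": 0.5},
])

```text
clock: 20.6
position: [0.4474, 0.2526, 0.0695]
ee_rot: [1.0, -0.001, -0.001, 0.001]
ft_force: [-0.2, -0.5, -0.0]
grip_width: 0.501
grasp_force: 0.0
```

>>> apply_moves([
  {"x": 0,"y": 0,"z": -35,"ax": 0,"ay": 0,"az": 0,"gripper": 0.5},
  {"x": 0,"y": 0,"z": -35,"ax": 0,"ay": 0,"az": 0,"gripper": 0.5},
  {"x": 0,"y": 0,"z": -35,"ax": 0,"ay": 0,"az": 0,"gripper": 0.5},
  {"x": 0,"y": 0,"z": -30,"ax": 0,"ay": 0,"az": 0,"gripper": 0.2},
  {"x": 0,"y": 0,"z": 0,"ax": 0,"ay": 0,"az": 0,"gripper": 0.2},
])

```text
clock: 21.02
position: [0.4514, 0.2544, 0.2125]
ee_rot: [1.0, -0.002, 0.003, -0.004]
ft_force: [1.0, -0.3, 0.1]
grip_width: 0.771
grasp_force: 0.0
```

Run:
```python
from h import *
plan((.63,-.18,.22),0)
w=cam('wrist'); brown(w,(.449,.256),z=.025)
```

```text
t 21.02 pos [0.4514 0.2544 0.2125] toolx -0.2 z [ 0.007  0.007 -1.   ] F [ 1.  -0.3  0.1] w 0.771 gf 0.0 q [-1.26  0.11  0.71  1.82 -0.08  1.23 -2.1 ]
shift [180.1 433.8  -9.6] rows 12 each [15.  36.1 -0.8]
az -0.2
area [ 295  121   52  107 2581] centroid [451.4 253. ] rect [449.2 253.6] [102.5  39.5] axis -172.1 ends [500. 260.] [399. 246.]
-40 (np.float64(-19.0), np.float64(20.0)) -30 (np.float64(-19.0), np.float64(19.0)) -20 (np.float64(-11.0), np.float64(9.0)) -10 (np.float64(-9.0), np.float64(7.0)) 0 (np.float64(-6.0), np.float64(6.0)) 10 (np.float64(-7.0), np.float64(7.0)) 20 (np.float64(-8.0), np.float64(9.0)) 30 (np.float64(-14.0), np.float64(16.0)) 40 (np.float64(-17.0), np.float64(18.0)) 50 (np.float64(-16.0), np.float64(14.0))
```

Both spanners in, crossed. Now the pliers.

>>> apply_moves([
  {"x": 15,"y": 36,"z": -1,"ax": 0,"ay": 0,"az": 0,"gripper": 0},
  {"x": 15,"y": 36,"z": -1,"ax": 0,"ay": 0,"az": 0,"gripper": 0},
  {"x": 15,"y": 36,"z": -1,"ax": 0,"ay": 0,"az": 0,"gripper": 0},
  {"x": 15,"y": 36,"z": -1,"ax": 0,"ay": 0,"az": 0,"gripper": 0},
  {"x": 15,"y": 36,"z": -1,"ax": 0,"ay": 0,"az": 0,"gripper": 0},
])

```text
clock: 21.48
position: [0.5233, 0.0712, 0.2107]
ee_rot: [1.0, -0.001, 0.0, -0.0]
ft_force: [1.0, -0.2, -0.3]
grip_width: 1.0
grasp_force: 0.0
```

>>> apply_moves([
  {"x": 15,"y": 36,"z": -1,"ax": 0,"ay": 0,"az": 0,"gripper": 0},
  {"x": 15,"y": 36,"z": -1,"ax": 0,"ay": 0,"az": 0,"gripper": 0},
  {"x": 15,"y": 36,"z": -1,"ax": 0,"ay": 0,"az": 0,"gripper": 0},
  {"x": 15,"y": 36,"z": -1,"ax": 0,"ay": 0,"az": 0,"gripper": 0},
  {"x": 15,"y": 36,"z": -1,"ax": 0,"ay": 0,"az": 0,"gripper": 0},
])

```text
clock: 21.9
position: [0.598, -0.1088, 0.2153]
ee_rot: [1.0, -0.001, -0.0, -0.0]
ft_force: [0.7, 0.5, 0.5]
grip_width: 0.999
grasp_force: 0.0
```

>>> apply_moves([
  {"x": 15,"y": 36,"z": 0,"ax": 0,"ay": 0,"az": 0,"gripper": 0},
  {"x": 15,"y": 36,"z": 0,"ax": 0,"ay": 0,"az": 0,"gripper": 0},
  {"x": 0,"y": 0,"z": 0,"ax": 0,"ay": 0,"az": 0,"gripper": 0},
  {"x": 0,"y": 0,"z": 0,"ax": 0,"ay": 0,"az": 0,"gripper": 0},
])

```text
clock: 22.23
position: [0.6266, -0.183, 0.2148]
ee_rot: [1.0, -0.004, -0.001, 0.001]
ft_force: [0.4, 0.6, -0.7]
grip_width: 1.0
grasp_force: 0.0
```

Run:
```python
from h import *
st()
w=cam('wrist','w6.png'); brown(w,(.64,-.184)); brown(w,(.64,-.184),k0=5,z=.03)
```

```text
t 22.23 pos [ 0.6266 -0.183   0.2148] toolx -0.5 z [-0.002 -0.002 -1.   ] F [ 0.4  0.6 -0.7] w 1.0 gf 0.0 q [-0.4   0.53  0.88  1.46 -0.41  1.35 -1.08]
area [ 294  104   43   97 1858] centroid [ 638.1 -183. ] rect [ 640.2 -180.6] [42.2 93.7] axis 173.6 ends [ 687. -188.] [ 595. -178.]
-40 (np.float64(-6.0), np.float64(5.0)) -30 (np.float64(-9.0), np.float64(8.0)) -20 (np.float64(-9.0), np.float64(11.0)) -10 (np.float64(-9.0), np.float64(10.0)) 0 (np.float64(-11.0), np.float64(11.0)) 10 (np.float64(-14.0), np.float64(15.0)) 20 (np.float64(-19.0), np.float64(18.0)) 30 (np.float64(-20.0), np.float64(21.0)) 40 (np.float64(-21.0), np.float64(22.0)) 
area [ 294  104   43   94 1838] centroid [ 643.2 -183. ] rect [ 646.3 -180.8] [39.5 84.7] axis 173.2 ends [ 688. -188.] [ 604. -178.]
-40 (np.float64(-5.0), np.float64(4.0)) -30 (np.float64(-8.0), np.float64(6.0)) -20 (np.float64(-9.0), np.float64(9.0)) -10 (np.float64(-8.0), np.float64(10.0)) 0 (np.float64(-10.0), np.float64(10.0)) 10 (np.float64(-13.0), np.float64(14.0)) 20 (np.float64(-17.0), np.float64(17.0)) 30 (np.float64(-19.0), np.float64(20.0))
```

View pics/w6.png

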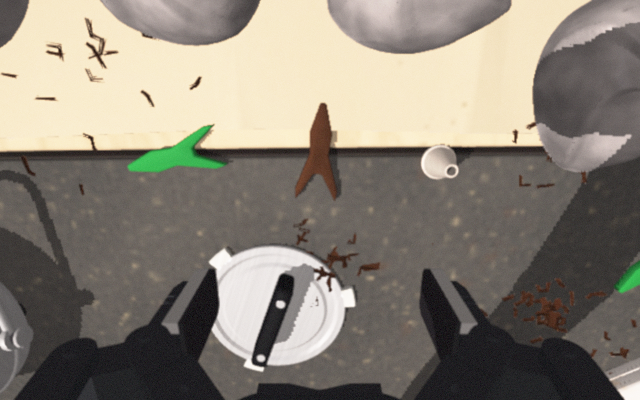

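Candidates: brown pliers (320,150) vs green look-alikes (180,150), (465,191 in top). The brown one is the dark-brown 95x42 chocolate piece lying loose; take it. It measures full size at worktop height, so the board is flush.

>>> apply_moves([
  {"x": 0,"y": 0,"z": 0,"ax": 0,"ay": 0,"az": 6,"gripper": 0.2},
  {"x": 24,"y": -1,"z": 25,"ax": 0,"ay": 0,"az": 0,"gripper": 0.2},
  {"x": 0,"y": 0,"z": 38,"ax": 0,"ay": 0,"az": 0,"gripper": 0.3},
  {"x": 0,"y": 0,"z": 38,"ax": 0,"ay": 0,"az": 0,"gripper": 0.3},
  {"x": 0,"y": 0,"z": 38,"ax": 0,"ay": 0,"az": 0,"gripper": 0.3},
])

```text
clock: 22.7
position: [0.6519, -0.1781, 0.0753]
ee_rot: [0.999, -0.052, 0.0, -0.001]
ft_force: [0.7, 0.2, 0.4]
grip_width: 0.699
grasp_force: 0.0
```

>>> apply_moves([
  {"x": 0,"y": 0,"z": 30,"ax": 0,"ay": 0,"az": 0,"gripper": 0.3},
  {"x": 0,"y": 0,"z": 15,"ax": 0,"ay": 0,"az": 0,"gripper": 0.3},
  {"x": 0,"y": 0,"z": 0,"ax": 0,"ay": 0,"az": 0,"gripper": 0.3},
  {"x": 0,"y": 0,"z": 0,"ax": 0,"ay": 0,"az": 0,"gripper": 0.3},
  {"x": 0,"y": 0,"z": 0,"ax": 0,"ay": 0,"az": 0,"gripper": 0.3},
])

```text
clock: 23.12
position: [0.6529, -0.1808, 0.0343]
ee_rot: [0.999, -0.053, 0.002, 0.0]
ft_force: [-0.2, -0.0, -0.0]
grip_width: 0.7
grasp_force: 0.0
```

Run:
```python
from h import *
plan((.651,-.1845,.0145),-6.4)
```

```text
t 23.12 pos [ 0.6529 -0.1808  0.0343] toolx -6.1 z [ 0.003 -0.001 -1.   ] F [-0.2 -0.  -0. ] w 0.7 gf 0.0 q [-0.33  0.75  0.77  1.55 -0.57  1.08 -1.09]
shift [-1.5  3.9 19.7] rows 1 each [-1.5  3.9 19.7]
az 0.3
```

>>> apply_moves([
  {"x": -1.5,"y": 4,"z": 12,"ax": 0,"ay": 0,"az": 0,"gripper": 0.3},
  {"x": 0,"y": 0,"z": 8,"ax": 0,"ay": 0,"az": 0,"gripper": 0.3},
  {"x": 0,"y": 0,"z": 0,"ax": 0,"ay": 0,"az": 0,"gripper": 0.3},
  {"x": 0,"y": 0,"z": 0,"ax": 0,"ay": 0,"az": 0,"gripper": 1},
  {"x": 0,"y": 0,"z": 0,"ax": 0,"ay": 0,"az": 0,"gripper": 1},
])

```text
clock: 23.53
position: [0.6497, -0.1847, 0.0121]
ee_rot: [0.999, -0.054, 0.0, -0.0]
ft_force: [0.2, -0.6, -0.4]
grip_width: 0.428
grasp_force: 0.0
```

>>> apply_moves([
  {"x": 0,"y": 0,"z": 0,"ax": 0,"ay": 0,"az": 0,"gripper": 1},
  {"x": 0,"y": 0,"z": 0,"ax": 0,"ay": 0,"az": 0,"gripper": 1},
  {"x": 0,"y": 0,"z": 0,"ax": 0,"ay": 0,"az": 0,"gripper": 1},
  {"x": 0,"y": 0,"z": -15,"ax": 0,"ay": 0,"az": 0,"gripper": 1},
  {"x": 0,"y": 0,"z": -30,"ax": 0,"ay": 0,"az": 0,"gripper": 1},
])

```text
clock: 23.95
position: [0.6476, -0.1837, 0.0546]
ee_rot: [0.999, -0.054, -0.003, -0.0]
ft_force: [0.6, 0.2, -0.6]
grip_width: 0.308
grasp_force: 38.9
```

>>> apply_moves([
  {"x": 0,"y": 0,"z": -38,"ax": 0,"ay": 0,"az": 0,"gripper": 1},
  {"x": 0,"y": 0,"z": -38,"ax": 0,"ay": 0,"az": 0,"gripper": 1},
  {"x": 0,"y": 0,"z": -38,"ax": 0,"ay": 0,"az": 0,"gripper": 1},
  {"x": 0,"y": 0,"z": 0,"ax": 0,"ay": 0,"az": 0,"gripper": 1},
])

```text
clock: 24.28
position: [0.6524, -0.1866, 0.1801]
ee_rot: [0.999, -0.054, 0.006, 0.001]
ft_force: [0.5, -0.9, 1.3]
grip_width: 0.306
grasp_force: 38.9
```

Run:
```python
from h import *
plan((.456,.258,.18))
w=cam('wrist'); brown(w,(.65,-.184),z=.165)
```

```text
t 24.28 pos [ 0.6524 -0.1866  0.1801] toolx -6.2 z [ 0.011 -0.003 -1.   ] F [ 0.5 -0.9  1.3] w 0.306 gf 38.9 q [-0.37  0.61  0.87  1.43 -0.47  1.3  -1.15]
shift [-243.1 -420.9   -3.3] rows 13 each [-18.7 -32.4  -0.3]
area [ 277  191   86  187 7597] centroid [ 639.7 -185.2] rect [ 638.1 -185.5] [ 44.7 102.9] axis 173.5 ends [ 689. -191.] [ 587. -179.]
-40 (np.float64(-7.0), np.float64(6.0)) -30 (np.float64(-9.0), np.float64(9.0)) -20 (np.float64(-12.0), np.float64(12.0)) -10 (np.float64(-11.0), np.float64(11.0)) 0 (np.float64(-10.0), np.float64(14.0)) 10 (np.float64(-13.0), np.float64(13.0)) 20 (np.float64(-16.0), np.float64(16.0)) 30 (np.float64(-18.0), np.float64(18.0)) 40 (np.float64(-21.0), np.float64(23.0)) 50 (np.float64(-22.0), np.float64(23.0))
```

>>> apply_moves([
  {"x": -18.5,"y": -32.5,"z": 0,"ax": 0,"ay": 0,"az": 0,"gripper": 1},
  {"x": -18.5,"y": -32.5,"z": 0,"ax": 0,"ay": 0,"az": 0,"gripper": 1},
  {"x": -18.5,"y": -32.5,"z": 0,"ax": 0,"ay": 0,"az": 0,"gripper": 1},
  {"x": -18.5,"y": -32.5,"z": 0,"ax": 0,"ay": 0,"az": 0,"gripper": 1},
  {"x": -18.5,"y": -32.5,"z": 0,"ax": 0,"ay": 0,"az": 0,"gripper": 1},
])

```text
clock: 24.75
position: [0.5737, -0.0117, 0.1702]
ee_rot: [0.999, -0.054, -0.0, -0.0]
ft_force: [1.9, 0.3, -0.1]
grip_width: 0.309
grasp_force: 38.9
```

>>> apply_moves([
  {"x": -18.5,"y": -32.5,"z": 0,"ax": 0,"ay": 0,"az": 0,"gripper": 1},
  {"x": -18.5,"y": -32.5,"z": 0,"ax": 0,"ay": 0,"az": 0,"gripper": 1},
  {"x": -18.5,"y": -32.5,"z": 0,"ax": 0,"ay": 0,"az": 0,"gripper": 1},
  {"x": -18.5,"y": -32.5,"z": 0,"ax": 0,"ay": 0,"az": 0,"gripper": 1},
  {"x": -18.5,"y": -32.5,"z": 0,"ax": 0,"ay": 0,"az": 0,"gripper": 1},
])

```text
clock: 25.17
position: [0.4991, 0.1598, 0.1706]
ee_rot: [0.999, -0.054, -0.0, -0.0]
ft_force: [0.7, 0.3, -1.2]
grip_width: 0.31
grasp_force: 38.9
```

>>> apply_moves([
  {"x": -18.5,"y": -32.5,"z": 0,"ax": 0,"ay": 0,"az": 0,"gripper": 1},
  {"x": -18.5,"y": -32.5,"z": 0,"ax": 0,"ay": 0,"az": 0,"gripper": 1},
  {"x": -18.5,"y": -32,"z": 0,"ax": 0,"ay": 0,"az": 0,"gripper": 1},
  {"x": 0,"y": 0,"z": 0,"ax": 0,"ay": 0,"az": 0,"gripper": 1},
  {"x": 0,"y": 0,"z": 0,"ax": 0,"ay": 0,"az": 0,"gripper": 1},
])

```text
clock: 25.58
position: [0.4543, 0.2627, 0.1704]
ee_rot: [0.999, -0.051, -0.0, 0.0]
ft_force: [-0.1, -0.8, -0.4]
grip_width: 0.304
grasp_force: 38.9
```

Run:
```python
from h import *
plan((.458,.256,.058))
```

```text
t 25.58 pos [0.4543 0.2627 0.1704] toolx -5.9 z [-0.001 -0.    -1.   ] F [-0.1 -0.8 -0.4] w 0.304 gf 38.9 q [-1.38  0.21  0.87  1.86 -0.18  1.16 -2.12]
shift [  4.5   6.2 112.4] rows 3 each [ 1.5  2.1 37.5]
```

>>> apply_moves([
  {"x": 4.5,"y": 5,"z": 30,"ax": 0,"ay": 0,"az": 0,"gripper": 1},
  {"x": 0,"y": 0,"z": 35,"ax": 0,"ay": 0,"az": 0,"gripper": 1},
  {"x": 0,"y": 0,"z": 28,"ax": 0,"ay": 0,"az": 0,"gripper": 1},
  {"x": 0,"y": 0,"z": 14,"ax": 0,"ay": 0,"az": 0,"gripper": 1},
  {"x": 0,"y": 0,"z": 5,"ax": 0,"ay": 0,"az": 0,"gripper": 1},
])

```text
clock: 26.0
position: [0.4589, 0.2526, 0.0564]
ee_rot: [0.998, -0.055, -0.001, 0.002]
ft_force: [0.4, -0.8, 0.4]
grip_width: 0.301
grasp_force: 38.9
```

>>> apply_moves([
  {"x": 0,"y": 0,"z": 0,"ax": 0,"ay": 0,"az": 0,"gripper": 1},
  {"x": 0,"y": 0,"z": 0,"ax": 0,"ay": 0,"az": 0,"gripper": 0.5},
  {"x": 0,"y": 0,"z": 0,"ax": 0,"ay": 0,"az": 0,"gripper": 0.5},
  {"x": 0,"y": 0,"z": 0,"ax": 0,"ay": 0,"az": 0,"gripper": 0.5},
  {"x": 0,"y": 0,"z": -20,"ax": 0,"ay": 0,"az": 0,"gripper": 0.5},
])

```text
clock: 26.42
position: [0.4583, 0.2547, 0.0774]
ee_rot: [0.999, -0.053, -0.001, 0.001]
ft_force: [-0.6, -0.2, 0.7]
grip_width: 0.501
grasp_force: 0.0
```

>>> apply_moves([
  {"x": 0,"y": 0,"z": -35,"ax": 0,"ay": 0,"az": 0,"gripper": 0.5},
  {"x": 0,"y": 0,"z": -35,"ax": 0,"ay": 0,"az": 0,"gripper": 0.5},
  {"x": 0,"y": 0,"z": -35,"ax": 0,"ay": 0,"az": 0,"gripper": 0.5},
  {"x": 0,"y": 0,"z": -30,"ax": 0,"ay": 0,"az": 0,"gripper": 0.2},
  {"x": 0,"y": 0,"z": 0,"ax": 0,"ay": 0,"az": 0,"gripper": 0.2},
])

```text
clock: 26.83
position: [0.4623, 0.2563, 0.2202]
ee_rot: [0.999, -0.054, 0.003, -0.004]
ft_force: [-0.1, 0.1, -0.3]
grip_width: 0.767
grasp_force: 0.0
```

Run:
```python
from h import *
w=cam('wrist','w7.png'); brown(w,(.449,.256),z=.03)
t=cam('top')
def lid(t):
    i=t['color'].astype(int); g=i.mean(2); m=((g>140)&(i.max(2)-i.min(2)<40)).astype(np.uint8); m[:170]=0;m[245:]=0;m[:,:290]=0;m[:,385:]=0
    m=cv2.morphologyEx(m,cv2.MORPH_CLOSE,np.ones((9,9)));n,l,s,ce=cv2.connectedComponentsWithStats(m);k=1+np.argmax(s[1:,4])
    ct=max(cv2.findContours((l==k).astype(np.uint8),0,1)[0],key=len)[:,0]; P=ray(t,ct,.006)[:,:2]
    c=P.mean(0)
    for _ in range(20):
        d=P-c; r=np.linalg.norm(d,axis=1); q=r<.085; c=c+1.5*((r[q]-.080)[:,None]*d[q]/r[q,None]).mean(0)
    d=P-c;r=np.linalg.norm(d,axis=1); a=np.degrees(np.arctan2(d[:,1],d[:,0])); print('lid',s[k],c.round(4),'lug angs',sorted(a[r>.087].round(0)))
lid(t)
i=cv2.imread('pics/w7.png')[0:280,160:480]
cv2.imwrite('pics/crop2.png',np.hstack([cv2.resize(i,(480,420)),cv2.resize(t['color'][130:270,290:430][:,:,::-1],(320,320),interpolation=2)[:,:].copy() if 0 else cv2.resize(t['color'][150:255,290:370][:,:,::-1],(320,420),interpolation=2)]))
plan((.45,-.134,.2))
```

```text
area [ 295  131   57  104 3097] centroid [449.6 255.2] rect [450.3 254.3] [ 49.6 101.2] axis -177.5 ends [501. 258.] [399. 253.]
-50 (np.float64(-8.0), np.float64(15.0)) -40 (np.float64(-20.0), np.float64(18.0)) -30 (np.float64(-19.0), np.float64(15.0)) -20 (np.float64(-10.0), np.float64(13.0)) -10 (np.float64(-8.0), np.float64(12.0)) 0 (np.float64(-10.0), np.float64(10.0)) 10 (np.float64(-16.0), np.float64(12.0)) 20 (np.float64(-21.0), np.float64(17.0)) 30 (np.float64(-26.0), np.float64(23.0)) 40 (np.float64(-28.0), np.float64(22.0)) 50 (np.float64(-6.0), np.float64(14.0)) 
lid [314 187  43  45 990] [ 0.4373 -0.0809] lug angs [np.float64(-127.0), np.float64(-124.0), np.float64(-123.0), np.float64(-122.0), np.float64(-119.0), np.float64(-118.0), np.float64(-116.0), np.float64(-115.0), np.float64(-112.0), np.float64(-110.0), np.float64(-109.0), np.float64(-107.0), np.float64(-105.0), np.float64(-103.0), np.float64(-101.0), np.float64(-100.0), np.float64(-98.0), np.float64(-97.0), np.float64(-95.0), np.float64(-95.0), np.float64(-94.0), np.float64(-92.0), np.float64(-90.0), np.float64(-88.0), np.float64(-86.0), np.float64(-85.0), np.float64(-81.0)]
t 26.93 pos [0.4603 0.2558 0.2154] toolx -6.1 z [ 0.002  0.003 -1.   ] F [-1.6 -0.3 -0.7] w 0.799 gf 0.0 q [-1.4   0.16  0.9   1.8  -0.13  1.24 -2.14]
shift [ 31.5 388.7  14. ] rows 10 each [ 3.1 38.9  1.4]
```

View pics/crop2.png

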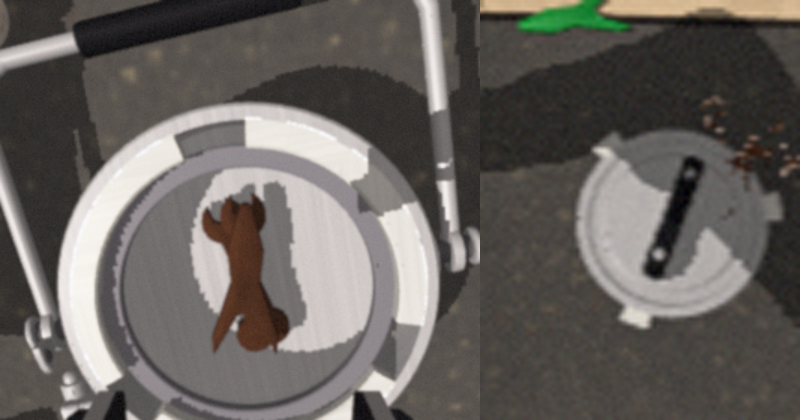

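Left: spanners and pliers all lie inside the drum, below the seal. Right: lid at top px ~(337,204), lugs at (322,187), (362,202), (329,229), bar aligned with the lug at 160°. Approach with tool x at 160°.

>>> apply_moves([
  {"x": 3,"y": 39,"z": 0,"ax": 0,"ay": 0,"az": 0,"gripper": 0.2},
  {"x": 3,"y": 39,"z": 0,"ax": 0,"ay": 0,"az": 0,"gripper": 0.2},
  {"x": 3,"y": 39,"z": 0,"ax": 0,"ay": 0,"az": 0,"gripper": 0.2},
  {"x": 3,"y": 39,"z": 0,"ax": 0,"ay": 0,"az": 0,"gripper": 0.2},
  {"x": 3,"y": 39,"z": 0,"ax": 0,"ay": 0,"az": 0,"gripper": 0.2},
])

```text
clock: 27.35
position: [0.4527, 0.058, 0.2128]
ee_rot: [0.999, -0.053, -0.001, 0.0]
ft_force: [1.2, -0.5, 0.3]
grip_width: 0.803
grasp_force: 0.0
```

>>> apply_moves([
  {"x": 4,"y": 39,"z": 0,"ax": 0,"ay": 0,"az": 0,"gripper": 0.2},
  {"x": 4,"y": 39,"z": 0,"ax": 0,"ay": 0,"az": 0,"gripper": 0.2},
  {"x": 4,"y": 39,"z": 0,"ax": 0,"ay": 0,"az": 0,"gripper": 0.2},
  {"x": 4,"y": 39,"z": 0,"ax": 0,"ay": 0,"az": 0,"gripper": 0.2},
  {"x": 4,"y": 39,"z": 0,"ax": 0,"ay": 0,"az": 0,"gripper": 0.2},
])

```text
clock: 27.77
position: [0.4515, -0.1381, 0.213]
ee_rot: [0.999, -0.054, -0.0, -0.001]
ft_force: [1.5, 0.3, 0.4]
grip_width: 0.802
grasp_force: 0.0
```

>>> apply_moves([
  {"x": 0,"y": 0,"z": 0,"ax": 0,"ay": 0,"az": -7,"gripper": 0.2},
  {"x": 0,"y": 0,"z": 0,"ax": 0,"ay": 0,"az": -7,"gripper": 0.2},
  {"x": 0,"y": 0,"z": 0,"ax": 0,"ay": 0,"az": -7,"gripper": 0.2},
  {"x": 0,"y": 0,"z": 0,"ax": 0,"ay": 0,"az": -7,"gripper": 0.2},
  {"x": 0,"y": 0,"z": 0,"ax": 0,"ay": 0,"az": -7,"gripper": 0.2},
])

```text
clock: 28.18
position: [0.452, -0.1362, 0.213]
ee_rot: [0.968, 0.252, -0.001, -0.0]
ft_force: [-0.6, 0.7, -0.5]
grip_width: 0.8
grasp_force: 0.0
```

>>> apply_moves([
  {"x": 0,"y": 0,"z": 0,"ax": 0,"ay": 0,"az": -7,"gripper": 0.2},
  {"x": 0,"y": 0,"z": 0,"ax": 0,"ay": 0,"az": -7,"gripper": 0.2},
  {"x": 0,"y": 0,"z": 0,"ax": 0,"ay": 0,"az": -7,"gripper": 0.2},
  {"x": 0,"y": 0,"z": 0,"ax": 0,"ay": 0,"az": -7,"gripper": 0.2},
  {"x": 0,"y": 0,"z": 0,"ax": 0,"ay": 0,"az": -7,"gripper": 0.2},
])

```text
clock: 28.6
position: [0.452, -0.1362, 0.213]
ee_rot: [0.847, 0.531, -0.001, -0.0]
ft_force: [0.1, -0.2, -0.2]
grip_width: 0.801
grasp_force: 0.0
```

>>> apply_moves([
  {"x": 0,"y": 0,"z": 0,"ax": 0,"ay": 0,"az": -7,"gripper": 0.2},
  {"x": 0,"y": 0,"z": 0,"ax": 0,"ay": 0,"az": -7,"gripper": 0.2},
  {"x": 0,"y": 0,"z": 0,"ax": 0,"ay": 0,"az": -7,"gripper": 0.2},
  {"x": 0,"y": 0,"z": 0,"ax": 0,"ay": 0,"az": -7,"gripper": 0.2},
  {"x": 0,"y": 0,"z": 0,"ax": 0,"ay": 0,"az": -7,"gripper": 0.2},
])

```text
clock: 29.02
position: [0.4521, -0.136, 0.213]
ee_rot: [0.648, 0.762, -0.0, -0.001]
ft_force: [-0.3, 0.4, 0.4]
grip_width: 0.797
grasp_force: 0.0
```

>>> apply_moves([
  {"x": 0,"y": 0,"z": 0,"ax": 0,"ay": 0,"az": -7,"gripper": 0.2},
  {"x": 0,"y": 0,"z": 0,"ax": 0,"ay": 0,"az": -7,"gripper": 0.2},
  {"x": 0,"y": 0,"z": 0,"ax": 0,"ay": 0,"az": -7,"gripper": 0.2},
  {"x": 0,"y": 0,"z": 0,"ax": 0,"ay": 0,"az": -7,"gripper": 0.2},
  {"x": 0,"y": 0,"z": 0,"ax": 0,"ay": 0,"az": -7,"gripper": 0.2},
])

```text
clock: 29.43
position: [0.4521, -0.1361, 0.2131]
ee_rot: [0.389, 0.921, -0.0, -0.001]
ft_force: [0.4, 1.4, -0.8]
grip_width: 0.801
grasp_force: 0.0
```

>>> apply_moves([
  {"x": 0,"y": 0,"z": 0,"ax": 0,"ay": 0,"az": -7,"gripper": 0.2},
  {"x": 0,"y": 0,"z": 0,"ax": 0,"ay": 0,"az": -7,"gripper": 0.2},
  {"x": 0,"y": 0,"z": 0,"ax": 0,"ay": 0,"az": -7,"gripper": 0.2},
  {"x": 0,"y": 0,"z": 0,"ax": 0,"ay": 0,"az": -5,"gripper": 0.2},
  {"x": 0,"y": 0,"z": 0,"ax": 0,"ay": 0,"az": 0,"gripper": 0.2},
])

```text
clock: 29.85
position: [0.4521, -0.1361, 0.2131]
ee_rot: [0.173, 0.985, -0.0, -0.001]
ft_force: [0.7, -0.3, -0.6]
grip_width: 0.804
grasp_force: 0.0
```

Run:
```python
from h import *
st(); w=cam('wrist','w8.png')
```

```text
t 29.85 pos [ 0.4521 -0.1361  0.2131] toolx 160.1 z [-0.001  0.    -1.   ] F [ 0.7 -0.3 -0.6] w 0.804 gf 0.0 q [-1.37 -0.48  1.31  1.93  0.48  1.37  1.03]
```

View pics/w8.png

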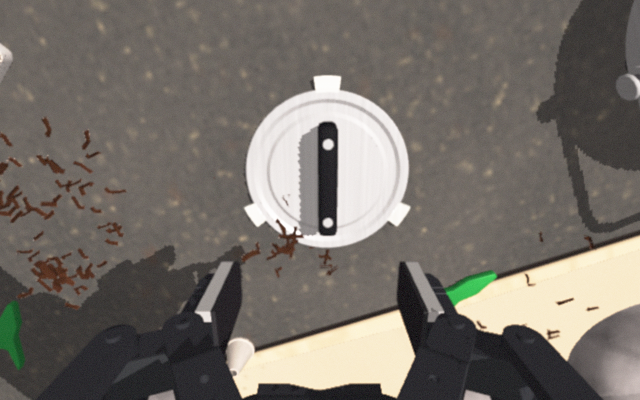

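Lid seen whole: bar (328,122)-(328,237), lugs at (327,84), (257,214), (399,213).

Run:
```python
from h import *
w=cam('wrist'); i=w['color'].astype(int); g=i.mean(2)
m=(g<70).astype(np.uint8); M=np.zeros_like(m); M[110:245,312:345]=m[110:245,312:345]
n,l,s,ce=cv2.connectedComponentsWithStats(M);k=1+np.argmax(s[1:,4]);ys,xs=np.where(l==k)
P=ray(w,np.c_[xs,ys],.042)[:,:2]*1000;(c,sz,a)=cv2.minAreaRect(P.astype(np.float32));ev,V=np.linalg.eigh(np.cov(P.T));print('bar',np.round(c,1),np.round(sz,1),np.degrees(np.arctan2(V[1,1],V[0,1])).round(1))
print('lugs',ray(w,[(327,84),(257,214),(399,213)],.006)[:,:2].round(4).tolist())
print('disc ext', ray(w,[(247,167),(409,167),(327,91),(327,247)],.006)[:,:2].round(4).tolist())
plan((c[0]/1000,c[1]/1000,.040),160)
```

```text
bar [ 458.2 -130.8] [ 16.1 102.8] 160.4
lugs [[0.3819, -0.1025], [0.4764, -0.2126], [0.5255, -0.0759]]
disc ext [[0.4277, -0.2022], [0.4824, -0.0533], [0.3876, -0.1045], [0.5362, -0.158]]
t 29.95 pos [ 0.4523 -0.1361  0.2133] toolx 159.7 z [-0.001  0.    -1.   ] F [ 0.7 -0.8  0.1] w 0.8 gf 0.0 q [-1.37 -0.48  1.31  1.93  0.48  1.37  1.02]
shift [ -3.8   7.1 173.3] rows 5 each [-0.8  1.4 34.7]
az -0.3
```

>>> apply_moves([
  {"x": -4,"y": 7,"z": 35,"ax": 0,"ay": 0,"az": 0,"gripper": 0.2},
  {"x": 0,"y": 0,"z": 38,"ax": 0,"ay": 0,"az": 0,"gripper": 0.2},
  {"x": 0,"y": 0,"z": 38,"ax": 0,"ay": 0,"az": 0,"gripper": 0.2},
  {"x": 0,"y": 0,"z": 30,"ax": 0,"ay": 0,"az": 0,"gripper": 0.2},
  {"x": 0,"y": 0,"z": 20,"ax": 0,"ay": 0,"az": 0,"gripper": 0.2},
])

```text
clock: 30.37
position: [0.4043, -0.1156, 0.0883]
ee_rot: [0.176, 0.984, -0.003, 0.024]
ft_force: [-0.3, 0.3, -0.3]
grip_width: 0.798
grasp_force: 0.0
```

>>> apply_moves([
  {"x": 0,"y": 0,"z": 0,"ax": 0,"ay": 0,"az": 0,"gripper": 0.2},
  {"x": 0,"y": 0,"z": 0,"ax": 0,"ay": 0,"az": 0,"gripper": 0.2},
])

```text
clock: 30.53
position: [0.4064, -0.1163, 0.0907]
ee_rot: [0.176, 0.984, -0.003, 0.025]
ft_force: [1.1, -0.2, 0.3]
grip_width: 0.801
grasp_force: 0.0
```

Run:
```python
from h import *
plan((.459,-.1307,.022),160.2)
```

```text
t 30.53 pos [ 0.4064 -0.1163  0.0907] toolx 159.7 z [ 0.048 -0.014 -0.999] F [ 1.1 -0.2  0.3] w 0.801 gf 0.0 q [-1.33 -0.5   1.34  2.22  0.58  1.07  0.92]
shift [-50.8   4.4  71.3] rows 3 each [-16.9   1.5  23.8]
az -0.5
```

Elbow redundancy has drifted to joint limits (J2, J3). Fit a simple kinematic model to the logged poses to predict which way unwinds it.

```bash
cat > kin.py <<'E'
import numpy as np
from scipy.spatial.transform import Rotation as R
from scipy.optimize import least_squares
D=[([-1.24161574,.33272855,-.06472139,1.46073315,.02160788,1.34992862,-.08850174],(.21525,.58647,.24170),159.8),
([-.77,.37,.38,1.45,-.14,1.35,-.29],(.5849,.2531,.2423),95.1),([-.73,.54,.35,1.58,-.2,1.06,-.25],(.5984,.254,.0733),94.8),
([-.23,-.06,.8,1.94,.04,1.24,-.71],(.3593,-.2932,.2147),17.5),([-.21,.14,.87,2.08,-.13,.98,-.54],(.3549,-.2957,.0986),17.9),
([-.85,.14,.26,1.86,-.04,1.14,-1.83],(.4471,.2552,.1693),18.1),([-.02,.47,.84,1.54,-.36,1.29,-.7],(.4895,-.3936,.2001),-.1),
([-1.1,.15,.53,1.86,-.08,1.15,-2.11],(.4471,.2583,.1727),.1),([-.05,.52,.9,1.57,-.42,1.25,-.66],(.49,-.3978,.1724),-.6),
([-1.26,.11,.71,1.82,-.08,1.23,-2.1],(.4514,.2544,.2125),-.2),([-.4,.53,.88,1.46,-.41,1.35,-1.08],(.6266,-.183,.2148),-.5),
([-.33,.75,.77,1.55,-.57,1.08,-1.09],(.6529,-.1808,.0343),-6.1),([-1.38,.21,.87,1.86,-.18,1.16,-2.12],(.4543,.2627,.1704),-5.9),
([-1.37,-.48,1.31,1.93,.48,1.37,1.03],(.4521,-.1361,.2131),160.1),([-1.33,-.5,1.34,2.22,.58,1.07,.92],(.4064,-.1163,.0907),159.7)]
S=None
def fk(q,p,s):
    r=lambda a,t:R.from_euler(a,t)
    b=r('z',-q[0])*r('y',q[1]); e=np.array([0,0,p[0]])+b.apply([p[4],0,p[1]])
    f=b*r('z',s[0]*q[2])*r('y',q[3]); w=e+f.apply([p[5],0,p[2]])
    h=f*r('z',s[1]*q[4])*r('y',q[5]); x=w+h.apply([p[6],0,p[3]])
    return x,h*r('z',s[2]*q[6]+p[7])
def heading(o): m=o.as_matrix(); return np.arctan2(m[1,0],m[0,0])
def fit():
    best=None
    for s in [(a,b,c) for a in(1,-1) for b in(1,-1) for c in(1,-1)]:
      for y0 in(0,1.57,3.14,-1.57):
        def f(p):
            o=[]
            for q,x,h in D:
                X,O=fk(q,p,s); m=O.as_matrix(); a=np.radians(h)
                o+=list(X-x)+list(.3*(m[:2,0]-[np.cos(a),np.sin(a)]))+list(.3*m[:2,2])
            return o
        r=least_squares(f,[.35,.4,.4,.2,0,0,0,y0])
        if best is None or r.cost<best[0]: best=(r.cost,r.x,s,r.fun)
    return best
if __name__=='__main__':
    b=fit(); print(b[0],b[1].round(4),b[2],'max',abs(b[3]).max()); np.savez('kin.npz',p=b[1],s=b[2])
E
python3 kin.py
```

```text
0.00362409877577902 [ 0.1256  0.4532  0.4863  0.1962 -0.0459  0.0184 -0.054   1.5713] (-1, -1, -1) max 0.045461060691630084
```

```bash
cat > sim.py <<'E'
from kin import *
Z=np.load('kin.npz'); p,s=Z['p'],tuple(Z['s'])
LO=np.array([-2.6,-.5,-1.47,.16,-1.27,.06,-2.6]);HI=np.array([2.6,2.12,1.34,2.42,4.41,2.06,2.6])
def step(q,X,O,it=6):
    for _ in range(it):
        x,o=fk(q,p,s); e=np.r_[X-x,(O*o.inv()).as_rotvec()]
        J=np.zeros((6,7))
        for k in range(7):
            d=q.copy(); d[k]+=1e-5; x2,o2=fk(d,p,s); J[:,k]=np.r_[(x2-x),(o2*o.inv()).as_rotvec()]/1e-5
        q=q+J.T@np.linalg.solve(J@J.T+1e-6*np.eye(6),e)
    return q
def go(q,dpos=(0,0,0),dyaw=0):
    x,o=fk(q,p,s); n=max(2,int(np.linalg.norm(dpos)/.02),int(abs(dyaw)/4)); dpos=np.array(dpos)
    for k in range(1,n+1):
        q=step(q,x+dpos*k/n,R.from_euler('z',np.radians(dyaw)*k/n)*o)
    return q
E
python3 - <<'E'
from sim import *
q=np.array([-1.24161574,.33272855,-.06472139,1.46073315,.02160788,1.34992862,-.08850174])
q=go(q,(.37,-.333,0));q=go(q,(0,0,0),-65);print('exp -.77 .37 .38 1.45 -.14 1.35 -.29',q.round(2))
q=np.array([-1.4,.16,.9,1.8,-.13,1.24,-2.14])
q=go(q,(-.008,-.39,0));print(q.round(2));q=go(q,(0,0,0),166);print('exp -1.37,-.48,1.31,1.93,.48,1.37,1.03',q.round(2))
q=np.array([-.73,.54,.35,1.58,-.2,1.06,-.25]);q=go(q,(0,0,.14));q=go(q,(-.24,-.551,0));q=go(q,(0,0,0),-77);print('exp -.23 -.06 .8 1.94 .04 1.24 -.71',q.round(2))
E
```

```text
exp -.77 .37 .38 1.45 -.14 1.35 -.29 [-0.81  0.29  0.38  1.53 -0.11  1.34 -0.33]
[-1.15 -0.26  1.22  1.94  0.26  1.3  -1.69]
exp -1.37,-.48,1.31,1.93,.48,1.37,1.03 [-1.52 -0.93  1.14  1.89  0.83  1.7   0.76]
exp -.23 -.06 .8 1.94 .04 1.24 -.71 [-0.17 -0.12  0.73  1.93  0.08  1.31 -0.74]
```

```bash
cat >> sim.py <<'E'
def marg(q): return np.minimum(q-LO,HI-q).min()
def run(q,segs,v=False):
    mm=9
    for d,y in segs:
        q=go(q,d,y); mm=min(mm,marg(q))
        if v: print(d,y,q.round(2),'marg',marg(q).round(2))
    return q,mm
E
python3 - <<'E'
from sim import *
q=np.array([-1.33,-.5,1.34,2.22,.58,1.07,.92])
q=step(q,*[ (fk(q,p,s)[0]+[.045,-.02,.12]), R.from_euler('z',0)*R.from_matrix(np.c_[[np.cos(2.79),np.sin(2.79),0],[np.sin(2.79),-np.cos(2.79),0],[0,0,-1]])])
print(q.round(2))
print('A');r,_=run(q,[((0,0,0),-180),((0,0,-.19),0),((0,0,.15),0),((0,.39,0),0),((0,0,0),85),((0,0,-.08),0),((0,0,0),-34),((0,0,.1),0),((.14,0,0),63)],True)
import itertools
c={'F':((.15,0,0),0),'B':((-.06,0,0),0),'L':((0,.3,0),0),'R':((0,-.25,0),0)}
inv={'F':((-.15,0,0),0),'B':((.06,0,0),0),'L':((0,-.3,0),0),'R':((0,.25,0),0)}
for tot in(-180,0):
  for k in c:
    for y in(-200,-120,120):
      a=[c[k],((0,0,0),y),inv[k],((0,0,0),tot-y)]
      try: r,m=run(q,a); print(tot,k,y,r.round(2),'final',marg(r).round(2),'min',m.round(2))
      except Exception as e: pass
E
```

```text
[-1.31 -0.46  1.26  1.95  0.45  1.36  1.03]
A
(0, 0, 0) -180 [-0.77 -0.04  0.95  1.94  0.03  1.22 -1.75] marg 0.39
(0, 0, -0.19) 0 [-0.6   0.44  0.87  2.1  -0.47  0.8  -1.36] marg 0.32
(0, 0, 0.15) 0 [-0.83  0.04  1.04  2.   -0.03  1.13 -1.7 ] marg 0.3
(0, 0.39, 0) 0 [-1.14  0.21  0.62  1.85 -0.13  1.13 -2.39] marg 0.21
(0, 0, 0) 85 [-1.06  0.2   0.54  1.84 -0.11  1.13 -0.92] marg 0.58
(0, 0, -0.08) 0 [-1.04  0.32  0.52  1.92 -0.19  0.95 -0.86] marg 0.5
(0, 0, 0) -34 [-1.1   0.33  0.59  1.92 -0.22  0.96 -1.44] marg 0.5
(0, 0, 0.1) 0 [-1.14  0.18  0.62  1.82 -0.11  1.17 -1.52] marg 0.6
(0.14, 0, 0) 63 [-0.87  0.47  0.55  1.51 -0.25  1.24 -0.22] marg 0.79
-180 F -200 [-2.16  0.19  2.43  2.07 -0.13  1.22 -1.6 ] final -1.09 min -1.09
-180 F -120 [-1.73  0.26  2.02  2.04 -0.25  1.23 -1.53] final -0.68 min -0.83
-180 F 120 [-0.73 -0.03  0.92  1.94  0.02  1.22 -1.74] final 0.42 min -0.43
-180 B -200 [-0.44  0.01  0.66  1.92 -0.    1.22 -1.7 ] final 0.5 min -0.05
-180 B -120 [-0.61 -0.01  0.81  1.93  0.01  1.22 -1.72] final 0.49 min -0.05
-180 B 120 [-0.8  -0.04  0.97  1.94  0.04  1.22 -1.76
[... 673 characters left out ...]
1.32  1.1 ] final 0.08 min -0.43
0 B -200 [-0.66 -0.02  0.85  1.93  0.01  1.22  1.41] final 0.48 min -0.05
0 B -120 [-0.99 -0.1   1.12  1.95  0.1   1.24  1.32] final 0.22 min -0.05
0 B 120 [-1.34 -0.52  1.25  1.95  0.5   1.39  0.99] final -0.02 min -0.51
0 L -200 [-1.57 -1.03  1.12  1.92  0.9   1.75  0.69] final -0.53 min -0.53
0 L -120 [-1.48 -0.82  1.19  1.93  0.75  1.58  0.8 ] final -0.32 min -0.32
0 L 120 [-1.27 -0.37  1.26  1.96  0.37  1.32  1.1 ] final 0.08 min -0.36
0 R -200 [-2.05  0.2   2.32  2.07 -0.16  1.22  1.56] final -0.98 min -0.98
0 R -120 [-1.82  0.24  2.1   2.05 -0.22  1.22  1.59] final -0.76 min -0.76
0 R 120 [-1.25 -0.35  1.26  1.96  0.35  1.31  1.11] final 0.08 min -0.72
```

Plan A (tool x to −20°, lid entering turned +85°) keeps ≥0.2 rad margin everywhere. Raise and rotate.

>>> apply_moves([
  {"x": 0,"y": 0,"z": -30,"ax": 0,"ay": 0,"az": 0,"gripper": 0.2},
  {"x": 0,"y": 0,"z": -30,"ax": 0,"ay": 0,"az": 0,"gripper": 0.2},
  {"x": 0,"y": 0,"z": -30,"ax": 0,"ay": 0,"az": 0,"gripper": 0.2},
  {"x": 0,"y": 0,"z": -30,"ax": 0,"ay": 0,"az": 0,"gripper": 0.2},
  {"x": 0,"y": 0,"z": 0,"ax": 0,"ay": 0,"az": 7,"gripper": 0.2},
])

```text
clock: 30.95
position: [0.4041, -0.1144, 0.2167]
ee_rot: [0.234, 0.972, 0.001, 0.029]
ft_force: [1.1, 0.1, -0.2]
grip_width: 0.801
grasp_force: 0.0
```

>>> apply_moves([
  {"x": 0,"y": 0,"z": 0,"ax": 0,"ay": 0,"az": 7,"gripper": 0.2},
  {"x": 0,"y": 0,"z": 0,"ax": 0,"ay": 0,"az": 7,"gripper": 0.2},
  {"x": 0,"y": 0,"z": 0,"ax": 0,"ay": 0,"az": 7,"gripper": 0.2},
  {"x": 0,"y": 0,"z": 0,"ax": 0,"ay": 0,"az": 7,"gripper": 0.2},
  {"x": 0,"y": 0,"z": 0,"ax": 0,"ay": 0,"az": 7,"gripper": 0.2},
])

```text
clock: 31.37
position: [0.4021, -0.1144, 0.212]
ee_rot: [0.519, 0.854, 0.007, 0.025]
ft_force: [0.3, -1.1, 0.4]
grip_width: 0.798
grasp_force: 0.0
```

```bash
cat >> h.py <<'E'
def tilt(yaw):
    o=get_obs(); a=np.radians(yaw); T=np.c_[[np.cos(a),np.sin(a),0],[np.sin(a),-np.cos(a),0],[0,0,-1]]
    print('turn',np.degrees(R.from_matrix(toolmat(o).T@T).as_rotvec()).round(1))
E
python3 - <<'E'
from h import *
plan((.459,-.1307,.21),-20); tilt(120)
E
```

```text
t 31.37 pos [ 0.4021 -0.1144  0.212 ] toolx 117.4 z [ 0.05  -0.014 -0.999] F [ 0.3 -1.1  0.4] w 0.798 gf 0.0 q [-0.88 -0.37  0.88  2.08  0.31  1.26  0.36]
shift [-40.5  42.9   5.1] rows 2 each [-20.3  21.4   2.6]
az 137.4
turn [ 2.2  2.1 -2.6]
```

>>> apply_moves([
  {"x": 0,"y": 0,"z": 0,"ax": 2.2,"ay": 2.1,"az": 0,"gripper": 0.2},
  {"x": -20,"y": 21.5,"z": 0,"ax": 0,"ay": 0,"az": 0,"gripper": 0.2},
  {"x": -20,"y": 21.5,"z": 0,"ax": 0,"ay": 0,"az": 0,"gripper": 0.2},
  {"x": 0,"y": 0,"z": 0,"ax": 0,"ay": 0,"az": 7,"gripper": 0.2},
  {"x": 0,"y": 0,"z": 0,"ax": 0,"ay": 0,"az": 7,"gripper": 0.2},
])

```text
clock: 31.78
position: [0.4543, -0.1287, 0.2106]
ee_rot: [0.619, 0.785, -0.003, -0.001]
ft_force: [-0.9, 1.0, -0.5]
grip_width: 0.802
grasp_force: 0.0
```

>>> apply_moves([
  {"x": 0,"y": 0,"z": 0,"ax": 0,"ay": 0,"az": 7,"gripper": 0.2},
  {"x": 0,"y": 0,"z": 0,"ax": 0,"ay": 0,"az": 7,"gripper": 0.2},
  {"x": 0,"y": 0,"z": 0,"ax": 0,"ay": 0,"az": 7,"gripper": 0.2},
  {"x": 0,"y": 0,"z": 0,"ax": 0,"ay": 0,"az": 7,"gripper": 0.2},
  {"x": 0,"y": 0,"z": 0,"ax": 0,"ay": 0,"az": 7,"gripper": 0.2},
])

```text
clock: 32.2
position: [0.4537, -0.1277, 0.2108]
ee_rot: [0.827, 0.563, -0.001, -0.002]
ft_force: [-1.2, -0.6, -0.4]
grip_width: 0.801
grasp_force: 0.0
```

>>> apply_moves([
  {"x": 0,"y": 0,"z": 0,"ax": 0,"ay": 0,"az": 7,"gripper": 0.2},
  {"x": 0,"y": 0,"z": 0,"ax": 0,"ay": 0,"az": 7,"gripper": 0.2},
  {"x": 0,"y": 0,"z": 0,"ax": 0,"ay": 0,"az": 7,"gripper": 0.2},
  {"x": 0,"y": 0,"z": 0,"ax": 0,"ay": 0,"az": 7,"gripper": 0.2},
  {"x": 0,"y": 0,"z": 0,"ax": 0,"ay": 0,"az": 7,"gripper": 0.2},
])

```text
clock: 32.62
position: [0.4537, -0.1277, 0.2108]
ee_rot: [0.958, 0.288, -0.001, -0.002]
ft_force: [-0.7, 0.9, 0.3]
grip_width: 0.802
grasp_force: 0.0
```

>>> apply_moves([
  {"x": 0,"y": 0,"z": 0,"ax": 0,"ay": 0,"az": 7,"gripper": 0.2},
  {"x": 0,"y": 0,"z": 0,"ax": 0,"ay": 0,"az": 7,"gripper": 0.2},
  {"x": 0,"y": 0,"z": 0,"ax": 0,"ay": 0,"az": 7,"gripper": 0.2},
  {"x": 0,"y": 0,"z": 0,"ax": 0,"ay": 0,"az": 7,"gripper": 0.2},
  {"x": 0,"y": 0,"z": 0,"ax": 0,"ay": 0,"az": 7,"gripper": 0.2},
])

```text
clock: 33.03
position: [0.4537, -0.1276, 0.2108]
ee_rot: [1.0, -0.013, -0.002, -0.001]
ft_force: [-0.7, 0.1, -0.8]
grip_width: 0.799
grasp_force: 0.0
```

>>> apply_moves([
  {"x": 0,"y": 0,"z": 0,"ax": 0,"ay": 0,"az": 7,"gripper": 0.2},
  {"x": 0,"y": 0,"z": 0,"ax": 0,"ay": 0,"az": 7,"gripper": 0.2},
  {"x": 0,"y": 0,"z": 0,"ax": 0,"ay": 0,"az": 3.5,"gripper": 0.2},
  {"x": 0,"y": 0,"z": 0,"ax": 0,"ay": 0,"az": 0,"gripper": 0.2},
  {"x": 0,"y": 0,"z": 0,"ax": 0,"ay": 0,"az": 0,"gripper": 0.2},
])

```text
clock: 33.45
position: [0.4533, -0.1278, 0.2103]
ee_rot: [0.987, -0.161, -0.002, -0.001]
ft_force: [0.0, -0.9, 0.0]
grip_width: 0.8
grasp_force: 0.0
```

Run:
```python
from h import *
w=cam('wrist'); i=w['color'].astype(int); g=i.mean(2)
ctr=proj(w,[(.459,-.1307,.042)])[0]; print('bar px',ctr)
ys,xs=np.where(g<60); P=ray(w,np.c_[xs,ys],.042)[:,:2]
d=np.array([np.cos(np.radians(-19.8)),np.sin(np.radians(-19.8))]); r=P-[.459,-.1307]; q=(abs(r@d)<.075)&(abs(r@[-d[1],d[0]])<.03)
m=np.zeros(g.shape,np.uint8); m[ys[q],xs[q]]=1; n,l,s,ce=cv2.connectedComponentsWithStats(m);k=1+np.argmax(s[1:,4]);ys,xs=np.where(l==k)
P=ray(w,np.c_[xs,ys],.042)[:,:2]*1000;(c,sz,a)=cv2.minAreaRect(P.astype(np.float32));ev,V=np.linalg.eigh(np.cov(P.T));h=np.degrees(np.arctan2(V[1,1],V[0,1]));print('bar',np.round(c,1),np.round(sz,1),h.round(1),s[k])
plan((c[0]/1000,c[1]/1000,.022),-19.7);tilt(-19.7)
```

```text
bar px [320.21940887 170.40882518]
bar [ 463.  -132.4] [ 16.  101.9] 160.4 [ 311  105   21  116 1812]
t 33.5 pos [ 0.4531 -0.1279  0.2101] toolx -18.5 z [-0.005  0.003 -1.   ] F [-0.4  0.1  0.3] w 0.8 gf 0.0 q [-0.86 -0.05  1.04  1.93  0.04  1.24 -1.73]
shift [ 11.9   1.3 188.1] rows 5 each [ 2.4  0.3 37.6]
az 1.2
turn [-0.1  0.3  1.2]
```

>>> apply_moves([
  {"x": 10,"y": 1,"z": 30,"ax": 0,"ay": 0.3,"az": 1.2,"gripper": 0.2},
  {"x": 0,"y": 0,"z": 35,"ax": 0,"ay": 0,"az": 0,"gripper": 0.2},
  {"x": 0,"y": 0,"z": 35,"ax": 0,"ay": 0,"az": 0,"gripper": 0.2},
  {"x": 0,"y": 0,"z": 35,"ax": 0,"ay": 0,"az": 0,"gripper": 0.2},
  {"x": 0,"y": 0,"z": 25,"ax": 0,"ay": 0,"az": 0,"gripper": 0.2},
])

```text
clock: 33.92
position: [0.4605, -0.1316, 0.0467]
ee_rot: [0.985, -0.171, -0.002, -0.0]
ft_force: [0.0, 0.6, 0.7]
grip_width: 0.804
grasp_force: 0.0
```

>>> apply_moves([
  {"x": 0,"y": 0,"z": 0,"ax": 0,"ay": 0,"az": 0,"gripper": 0.3},
  {"x": 0,"y": 0,"z": 0,"ax": 0,"ay": 0,"az": 0,"gripper": 0.3},
  {"x": 0,"y": 0,"z": 0,"ax": 0,"ay": 0,"az": 0,"gripper": 0.3},
])

```text
clock: 34.17
position: [0.4623, -0.1323, 0.0509]
ee_rot: [0.985, -0.172, 0.0, -0.001]
ft_force: [-0.2, -0.1, 1.7]
grip_width: 0.702
grasp_force: 0.0
```

Run:
```python
from h import *
plan((.461,-.1315,.022),-19.7);tilt(-19.7)
```

```text
t 34.17 pos [ 0.4623 -0.1323  0.0509] toolx -19.8 z [ 0.001  0.001 -1.   ] F [-0.2 -0.1  1.7] w 0.702 gf 0.0 q [-0.67  0.35  0.97  2.07 -0.37  0.9  -1.41]
shift [-1.6 -0.3 28.9] rows 1 each [-1.6 -0.3 28.9]
az -0.1
turn [-0.1 -0.  -0.1]
```

>>> apply_moves([
  {"x": -1.5,"y": 0,"z": 18,"ax": 0,"ay": 0,"az": 0,"gripper": 0.3},
  {"x": 0,"y": 0,"z": 10,"ax": 0,"ay": 0,"az": 0,"gripper": 0.3},
  {"x": 0,"y": 0,"z": 0,"ax": 0,"ay": 0,"az": 0,"gripper": 0.3},
  {"x": 0,"y": 0,"z": 0,"ax": 0,"ay": 0,"az": 0,"gripper": 1},
  {"x": 0,"y": 0,"z": 0,"ax": 0,"ay": 0,"az": 0,"gripper": 1},
], newtons=100)

```text
clock: 34.58
position: [0.4604, -0.1315, 0.0223]
ee_rot: [0.985, -0.172, 0.0, -0.001]
ft_force: [-0.8, 0.2, -0.5]
grip_width: 0.429
grasp_force: 0.0
```

>>> apply_moves([
  {"x": 0,"y": 0,"z": 0,"ax": 0,"ay": 0,"az": 0,"gripper": 1},
  {"x": 0,"y": 0,"z": 0,"ax": 0,"ay": 0,"az": 0,"gripper": 1},
  {"x": 0,"y": 0,"z": 0,"ax": 0,"ay": 0,"az": 0,"gripper": 1},
])

```text
clock: 34.83
position: [0.4603, -0.1314, 0.0223]
ee_rot: [0.985, -0.172, -0.0, -0.001]
ft_force: [-3.1, 2.6, 11.5]
grip_width: 0.196
grasp_force: 98.0
```

Run:
```python
from h import *
st()
```

```text
t 34.83 pos [ 0.4603 -0.1314  0.0223] toolx -19.8 z [-0.     0.002 -1.   ] F [-3.1  2.6 11.5] w 0.196 gf 98.0 q [-0.62  0.4   0.93  2.09 -0.43  0.85 -1.36]
```

>>> apply_moves([
  {"x": 0,"y": 0,"z": -15,"ax": 0,"ay": 0,"az": 0,"gripper": 1},
  {"x": 0,"y": 0,"z": -30,"ax": 0,"ay": 0,"az": 0,"gripper": 1},
  {"x": 0,"y": 0,"z": -35,"ax": 0,"ay": 0,"az": 0,"gripper": 1},
  {"x": 0,"y": 0,"z": -35,"ax": 0,"ay": 0,"az": 0,"gripper": 1},
  {"x": 0,"y": 0,"z": -35,"ax": 0,"ay": 0,"az": 0,"gripper": 1},
])

```text
clock: 35.25
position: [0.4591, -0.1322, 0.1724]
ee_rot: [0.985, -0.173, -0.001, -0.0]
ft_force: [1.7, 1.4, -2.4]
grip_width: 0.194
grasp_force: 98.2
```

>>> apply_moves([
  {"x": 0,"y": 0,"z": 0,"ax": 0,"ay": 0,"az": 0,"gripper": 1},
  {"x": 0,"y": 0,"z": 0,"ax": 0,"ay": 0,"az": 0,"gripper": 1},
])

```text
clock: 35.42
position: [0.4609, -0.1312, 0.1726]
ee_rot: [0.985, -0.172, 0.001, -0.002]
ft_force: [0.1, -0.4, -4.0]
grip_width: 0.197
grasp_force: 98.6
```

Run:
```python
from h import *
plan((.449,.256,.17),65);cam('wrist','w9.png')
```

```text
t 35.42 pos [ 0.4609 -0.1312  0.1726] toolx -19.8 z [ 0.003  0.004 -1.   ] F [ 0.1 -0.4 -4. ] w 0.197 gf 98.6 q [-0.9   0.07  1.14  1.97 -0.07  1.14 -1.64]
shift [-142.5 -360.3    4.1] rows 10 each [-14.2 -36.    0.4]
az -84.8
```

View pics/w9.png

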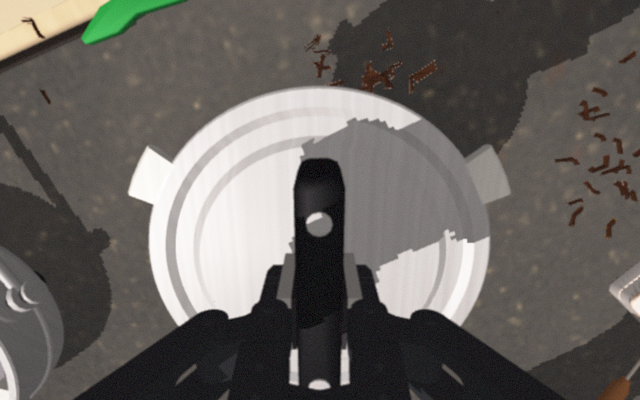

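Lid held level; lugs at (150,178) and (488,178), disc edge clear. Fit its centre and yaw in the tool frame.

```bash
cat >> h.py <<'E'
from scipy.optimize import least_squares
from scipy.ndimage import map_coordinates
def lidfit(w,c0,z,yaw0,angs,lugs=(),r0=.068,r1=.095):
    g=cv2.GaussianBlur(w['color'],(3,3),0).astype(float).mean(2)
    smp=lambda P:map_coordinates(g,proj(w,P)[:,::-1].T,order=1,mode='nearest')
    c=np.array(c0)
    for _ in range(3):
        E=[]
        for a in angs:
            u=np.array([np.cos(np.radians(a)),np.sin(np.radians(a))]); rr=np.arange(r0,r1,.0005)
            v=smp(np.c_[c+rr[:,None]*u,np.full(len(rr),z)]); d=v[:-6]-v[6:]; k=np.argmax(d)
            if d[k]>25: E.append(c+(rr[k]+.0015)*u)
        E=np.array(E); f=least_squares(lambda p:np.hypot(*(E-p[:2]).T)-p[2],[*c,.08],loss='soft_l1',f_scale=.001); c=f.x[:2]
    print('centre',c.round(4),'r',f.x[2].round(4),'n',len(E),'rms',np.sqrt(np.mean(f.fun**2)).round(5))
    for a in lugs:
        t=np.arange(a-17,a+17,.25); v=smp(np.c_[c+.0875*np.c_[np.cos(np.radians(t)),np.sin(np.radians(t))],np.full(len(t),z)])
        d=np.gradient(cv2.GaussianBlur(v.reshape(-1,1),(1,9),0)[:,0]); i,j=np.argmax(d),np.argmin(d); print('lug',a,'edges',t[i],t[j],'mid',(t[i]+t[j])/2)
    return c
E
python3 - <<'E'
from h import *
o=st(); w=cam('wrist'); h=-19.8
c=lidfit(w,o['position'][:2],.156,0,[h+a for a in list(range(-48,-14,3))+list(range(-14,49,3))+[75,80,85,90,-75,-80,-85,-90]],lugs=(h+60,h-60))
print('in tool',(toolmat(o).T@np.r_[c-o['position'][:2],0]).round(4))
E
```

```text
t 35.47 pos [ 0.4599 -0.131   0.1712] toolx -19.8 z [ 0.     0.003 -1.   ] F [-0.3 -0.  -3.6] w 0.195 gf 98.6 q [-0.9   0.07  1.14  1.97 -0.07  1.14 -1.64]
centre [ 0.461  -0.1313] r 0.0792 n 41 rms 0.00027
lug 40.2 edges 32.7 48.2 mid 40.45
lug -79.8 edges -87.3 -70.3 mid -78.8
in tool [ 0.0012 -0.0001 -0.    ]
```

>>> apply_moves([
  {"x": -17,"y": -27,"z": -13,"ax": 0,"ay": 0,"az": 0,"gripper": 1},
  {"x": -17,"y": -27,"z": -13,"ax": 0,"ay": 0,"az": 0,"gripper": 1},
  {"x": -17,"y": -27,"z": -13,"ax": 0,"ay": 0,"az": 0,"gripper": 1},
  {"x": -17,"y": -27,"z": -13,"ax": 0,"ay": 0,"az": 0,"gripper": 1},
  {"x": -17,"y": -26,"z": -13,"ax": 0,"ay": 0,"az": 0,"gripper": 1},
])

```text
clock: 35.93
position: [0.424, 0.0245, 0.2358]
ee_rot: [0.985, -0.172, -0.001, 0.0]
ft_force: [0.8, 0.7, -3.3]
grip_width: 0.194
grasp_force: 99.0
```

>>> apply_moves([
  {"x": -17,"y": -26,"z": -13,"ax": 0,"ay": 0,"az": 0,"gripper": 1},
  {"x": 0,"y": 0,"z": 0,"ax": 0,"ay": 0,"az": 0,"gripper": 1},
  {"x": 0,"y": 0,"z": 0,"ax": 0,"ay": 0,"az": 0,"gripper": 1},
  {"x": 0,"y": 0,"z": 0,"ax": 0,"ay": 0,"az": 0,"gripper": 1},
])

```text
clock: 36.27
position: [0.4179, 0.0527, 0.2482]
ee_rot: [0.985, -0.173, -0.001, 0.001]
ft_force: [-0.1, -1.0, -3.2]
grip_width: 0.192
grasp_force: 99.1
```

Run:
```python
from h import *
o=st(); w=cam('wrist','w10.png')
c0=(.4493,.256)
print('drum px',proj(w,[(*c0,.078),(c0[0]+.1,c0[1],.078),(c0[0]-.1,c0[1],.078),(c0[0],c0[1]+.1,.078),(c0[0],c0[1]-.1,.078)]).round(0).tolist())
i=cv2.imread('pics/w10.png'); pc=proj(w,[(*c0,.078)])[0]
for a in range(0,360,30):
    p=proj(w,[(c0[0]+.104*np.cos(np.radians(a)),c0[1]+.104*np.sin(np.radians(a)),.078)])[0]; cv2.circle(i,tuple(int(v) for v in p),1,(0,0,255),-1)
for a in (5.2,125.2,245.2):
  for r,q in((.086,0),):
    p=proj(w,[(c0[0]+r*np.cos(np.radians(a)),c0[1]+r*np.sin(np.radians(a)),.078)])[0]; cv2.circle(i,tuple(int(v) for v in p),2,(255,0,0),-1)
cv2.imwrite('pics/w10m.png',cv2.resize(i[100:400,0:400],None,fx=2,fy=2,interpolation=2))
```

```text
t 36.27 pos [0.4179 0.0527 0.2482] toolx -19.9 z [-0.003 -0.001 -1.   ] F [-0.1 -1.  -3.2] w 0.192 gf 99.1 q [-1.09 -0.24  0.75  1.98  0.17  1.35 -2.31]
drum px [[100.0, 219.0], [38.0, 115.0], [152.0, 305.0], [11.0, 252.0], [197.0, 184.0]]
```

View pics/w10m.png

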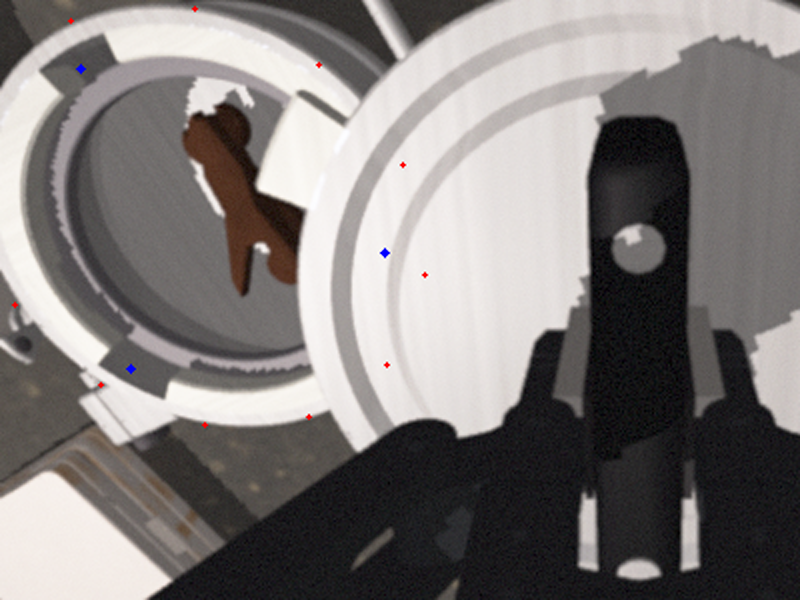

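Overlay of predicted ring/slots (red/blue) falls on the drum's rim and slots to within ~2 mm; refine by edge fit.

Run:
```python
from h import *
w=cam('wrist')
A=list(range(-50,35,4))+list(range(100,190,4))
for rng in((.097,.112),):
    c=lidfit(w,(.4493,.256),.078,0,A,r0=rng[0],r1=rng[1])
g=255-w['color']; w2=dict(w); w2['color']=g
c2=lidfit(w2,(.4493,.256),.078,0,[a for a in A if min(abs(a-5),abs(a-125))>13],r0=.078,r1=.088)
gg=cv2.GaussianBlur(w['color'],(3,3),0).astype(float).mean(2)
for c in(c,c2):
  for a in(5,125):
    t=np.arange(a-17,a+17,.25); P=np.c_[c+.09*np.c_[np.cos(np.radians(t)),np.sin(np.radians(t))],np.full(len(t),.078)]
    v=map_coordinates(gg,proj(w,P)[:,::-1].T,order=1); d=np.gradient(cv2.GaussianBlur(v.reshape(-1,1),(1,9),0)[:,0]); i,j=np.argmin(d),np.argmax(d); print('slot',t[i],t[j],(t[i]+t[j])/2)
```

```text
centre [0.4494 0.2544] r 0.1034 n 39 rms 0.0016
centre [0.4493 0.2542] r 0.0829 n 31 rms 0.00029
slot -5.0 16.75 5.875
slot 115.25 136.75 126.0
slot -4.75 16.75 6.0
slot 115.25 136.75 126.0
```

>>> apply_moves([
  {"x": 0,"y": 0,"z": 0,"ax": 0,"ay": 0,"az": -7,"gripper": 1},
  {"x": 0,"y": 0,"z": 0,"ax": 0,"ay": 0,"az": -7,"gripper": 1},
  {"x": 0,"y": 0,"z": 0,"ax": 0,"ay": 0,"az": -7,"gripper": 1},
  {"x": 0,"y": 0,"z": 0,"ax": 0,"ay": 0,"az": -7,"gripper": 1},
  {"x": 0,"y": 0,"z": 0,"ax": 0,"ay": 0,"az": -7,"gripper": 1},
])

```text
clock: 36.78
position: [0.4183, 0.0524, 0.2489]
ee_rot: [0.991, 0.134, -0.001, -0.0]
ft_force: [0.4, -0.0, -4.0]
grip_width: 0.195
grasp_force: 99.0
```

>>> apply_moves([
  {"x": 0,"y": 0,"z": 0,"ax": 0,"ay": 0,"az": -7,"gripper": 1},
  {"x": 0,"y": 0,"z": 0,"ax": 0,"ay": 0,"az": -7,"gripper": 1},
  {"x": 0,"y": 0,"z": 0,"ax": 0,"ay": 0,"az": -7,"gripper": 1},
  {"x": 0,"y": 0,"z": 0,"ax": 0,"ay": 0,"az": -7,"gripper": 1},
  {"x": 0,"y": 0,"z": 0,"ax": 0,"ay": 0,"az": -7,"gripper": 1},
])

```text
clock: 37.2
position: [0.4183, 0.0524, 0.2489]
ee_rot: [0.905, 0.426, -0.001, -0.001]
ft_force: [0.4, 1.0, -3.1]
grip_width: 0.195
grasp_force: 99.0
```

>>> apply_moves([
  {"x": 0,"y": 0,"z": 0,"ax": 0,"ay": 0,"az": -7,"gripper": 1},
  {"x": 0,"y": 0,"z": 0,"ax": 0,"ay": 0,"az": -7,"gripper": 1},
  {"x": 0,"y": 0,"z": 0,"ax": 0,"ay": 0,"az": 0,"gripper": 1},
  {"x": 0,"y": 0,"z": 0,"ax": 0,"ay": 0,"az": 0,"gripper": 1},
])

```text
clock: 37.53
position: [0.4183, 0.053, 0.2492]
ee_rot: [0.849, 0.529, -0.0, -0.001]
ft_force: [-0.4, -0.8, -1.9]
grip_width: 0.195
grasp_force: 99.0
```

Run:
```python
from h import *
plan((.4494,.254,.16),65.1);tilt(65.1)
```

```text
t 37.53 pos [0.4183 0.053  0.2492] toolx 63.9 z [-0.002  0.002 -1.   ] F [-0.4 -0.8 -1.9] w 0.195 gf 99.0 q [-1.38 -0.38  0.95  1.98  0.31  1.39 -0.97]
shift [194.1 -60.3  89.4] rows 6 each [ 32.3 -10.1  14.9]
az -1.2
turn [-0.1 -0.  -1.2]
```

>>> apply_moves([
  {"x": 32,"y": -10,"z": 15,"ax": 0,"ay": 0,"az": 0,"gripper": 1},
  {"x": 32,"y": -10,"z": 15,"ax": 0,"ay": 0,"az": 0,"gripper": 1},
  {"x": 32,"y": -10,"z": 15,"ax": 0,"ay": 0,"az": 0,"gripper": 1},
  {"x": 32,"y": -10,"z": 15,"ax": 0,"ay": 0,"az": 0,"gripper": 1},
  {"x": 32,"y": -10,"z": 15,"ax": 0,"ay": 0,"az": 0,"gripper": 1},
])

```text
clock: 37.95
position: [0.4433, 0.2189, 0.1752]
ee_rot: [0.849, 0.529, 0.001, -0.001]
ft_force: [-0.6, 0.2, -2.1]
grip_width: 0.19
grasp_force: 99.1
```

>>> apply_moves([
  {"x": 34,"y": -10,"z": 15,"ax": 0,"ay": 0,"az": -1.2,"gripper": 1},
  {"x": 0,"y": 0,"z": 0,"ax": 0,"ay": 0,"az": 0,"gripper": 1},
  {"x": 0,"y": 0,"z": 0,"ax": 0,"ay": 0,"az": 0,"gripper": 1},
  {"x": 0,"y": 0,"z": 0,"ax": 0,"ay": 0,"az": 0,"gripper": 1},
])

```text
clock: 38.28
position: [0.4489, 0.2509, 0.1603]
ee_rot: [0.843, 0.538, -0.001, 0.0]
ft_force: [-0.9, -0.7, -2.5]
grip_width: 0.194
grasp_force: 98.8
```

Run:
```python
from h import *
plan((.4494,.254,.105),65.1);tilt(65.1)
o=get_obs();w=cam('wrist');h=65.1
c=lidfit(w,o['position'][:2],o['position'][2]-.0163,0,[h+a for a in list(range(-48,49,3))+[75,80,85,90,-75,-80,-85,-90]],lugs=(h+60,h-60))
print('in tool',(toolmat(o).T@np.r_[c-o['position'][:2],0]).round(4))
```

```text
t 38.28 pos [0.4489 0.2509 0.1603] toolx 65.1 z [-0.001 -0.002 -1.   ] F [-0.9 -0.7 -2.5] w 0.194 gf 98.8 q [-1.56  0.26  1.1   1.9  -0.25  1.14 -0.8 ]
shift [ 3.1 -0.8 55.3] rows 2 each [ 1.6 -0.4 27.7]
az 0.0
turn [-0.   0.1  0. ]
centre [0.4498 0.2515] r 0.0799 n 41 rms 0.00538
lug 125.1 edges 117.85 133.35 mid 125.6
lug 5.099999999999994 edges -2.9000000000000057 14.099999999999994 mid 5.599999999999994
in tool [ 0.001   0.0005 -0.    ]
```

>>> apply_moves([
  {"x": 3,"y": -1,"z": 20,"ax": 0,"ay": 0,"az": 0,"gripper": 1},
  {"x": 0,"y": 0,"z": 20,"ax": 0,"ay": 0,"az": 0,"gripper": 1},
  {"x": 0,"y": 0,"z": 12,"ax": 0,"ay": 0,"az": 0,"gripper": 1},
  {"x": 0,"y": 0,"z": 0,"ax": 0,"ay": 0,"az": 0,"gripper": 1},
  {"x": 0,"y": 0,"z": 0,"ax": 0,"ay": 0,"az": 0,"gripper": 1},
])

```text
clock: 38.75
position: [0.449, 0.2546, 0.1096]
ee_rot: [0.842, 0.539, 0.0, -0.001]
ft_force: [-0.3, 1.2, -3.0]
grip_width: 0.195
grasp_force: 98.8
```

Run:
```python
from h import *
plan((.4494,.254,.1),65.1);tilt(65.1)
```

```text
t 38.75 pos [0.449  0.2546 0.1096] toolx 65.2 z [-0.001  0.002 -1.   ] F [-0.3  1.2 -3. ] w 0.195 gf 98.8 q [-1.49  0.34  1.04  1.94 -0.35  1.05 -0.73]
shift [-0.4  0.6  9.6] rows 1 each [-0.4  0.6  9.6]
az 0.1
turn [-0.1 -0.1  0.1]
```

Descend in small steps, watching force.

>>> apply_moves([
  {"x": 0,"y": 0,"z": 4,"ax": 0,"ay": 0,"az": 0,"gripper": 1},
  {"x": 0,"y": 0,"z": 4,"ax": 0,"ay": 0,"az": 0,"gripper": 1},
  {"x": 0,"y": 0,"z": 3,"ax": 0,"ay": 0,"az": 0,"gripper": 1},
  {"x": 0,"y": 0,"z": 0,"ax": 0,"ay": 0,"az": 0,"gripper": 1},
])

```text
clock: 39.08
position: [0.4486, 0.2553, 0.0977]
ee_rot: [0.842, 0.54, -0.0, -0.001]
ft_force: [-1.2, 0.0, -2.7]
grip_width: 0.19
grasp_force: 98.8
```

>>> apply_moves([
  {"x": 0,"y": 0,"z": 2,"ax": 0,"ay": 0,"az": 0,"gripper": 1},
  {"x": 0,"y": 0,"z": 2,"ax": 0,"ay": 0,"az": 0,"gripper": 1},
  {"x": 0,"y": 0,"z": 2,"ax": 0,"ay": 0,"az": 0,"gripper": 1},
  {"x": 0,"y": 0,"z": 0,"ax": 0,"ay": 0,"az": 0,"gripper": 1},
])

```text
clock: 39.42
position: [0.4486, 0.2552, 0.0916]
ee_rot: [0.842, 0.54, -0.0, -0.001]
ft_force: [0.1, -0.2, -3.2]
grip_width: 0.194
grasp_force: 98.8
```

Lid is in the slots freely. Continue to the seal and push.

>>> apply_moves([
  {"x": 0,"y": 0,"z": 2,"ax": 0,"ay": 0,"az": 0,"gripper": 1},
  {"x": 0,"y": 0,"z": 2,"ax": 0,"ay": 0,"az": 0,"gripper": 1},
  {"x": 0,"y": 0,"z": 0,"ax": 0,"ay": 0,"az": 0,"gripper": 1},
])

```text
clock: 39.67
position: [0.4489, 0.2554, 0.0879]
ee_rot: [0.842, 0.54, -0.0, -0.001]
ft_force: [-0.2, -0.0, 1.1]
grip_width: 0.194
grasp_force: 99.6
```

>>> apply_moves([
  {"x": 0,"y": 0,"z": 2,"ax": 0,"ay": 0,"az": 0,"gripper": 1},
  {"x": 0,"y": 0,"z": 1.5,"ax": 0,"ay": 0,"az": 0,"gripper": 1},
  {"x": 0,"y": 0,"z": 0,"ax": 0,"ay": 0,"az": 0,"gripper": 1},
])

```text
clock: 39.92
position: [0.4489, 0.2554, 0.0845]
ee_rot: [0.842, 0.54, 0.0, -0.001]
ft_force: [-1.2, -0.7, 3.6]
grip_width: 0.194
grasp_force: 99.9
```

>>> apply_moves([
  {"x": 0,"y": 0,"z": 1.5,"ax": 0,"ay": 0,"az": 0,"gripper": 1},
  {"x": 0,"y": 0,"z": 0,"ax": 0,"ay": 0,"az": 0,"gripper": 1},
  {"x": 0,"y": 0,"z": 0,"ax": 0,"ay": 0,"az": 0,"gripper": 1},
])

```text
clock: 40.17
position: [0.4489, 0.2554, 0.0831]
ee_rot: [0.842, 0.54, 0.0, -0.001]
ft_force: [-1.7, -0.3, 5.3]
grip_width: 0.192
grasp_force: 100.1
```

Run:
```python
from h import *
st();tilt(65.1)
```

```text
t 40.17 pos [0.4489 0.2554 0.0831] toolx 65.3 z [-0.001  0.002 -1.   ] F [-1.7 -0.3  5.3] w 0.192 gf 100.1 q [-1.45  0.39  1.    1.96 -0.39  1.   -0.7 ]
turn [-0.1 -0.1  0.2]
```

>>> apply_moves([
  {"x": 0,"y": 0,"z": 1.2,"ax": 0,"ay": 0,"az": 0,"gripper": 1},
  {"x": 0,"y": 0,"z": 0,"ax": 0,"ay": 0,"az": 0,"gripper": 1},
  {"x": 0,"y": 0,"z": 0,"ax": 0,"ay": 0,"az": 0,"gripper": 1},
])

```text
clock: 40.42
position: [0.449, 0.2554, 0.082]
ee_rot: [0.842, 0.54, 0.0, -0.001]
ft_force: [-1.8, -0.2, 6.4]
grip_width: 0.193
grasp_force: 100.4
```

>>> apply_moves([
  {"x": 0,"y": 0,"z": 0,"ax": 0,"ay": 0,"az": 3,"gripper": 1},
  {"x": 0,"y": 0,"z": 0,"ax": 0,"ay": 0,"az": 3,"gripper": 1},
  {"x": 0,"y": 0,"z": 0,"ax": 0,"ay": 0,"az": 3,"gripper": 1},
  {"x": 0,"y": 0,"z": 0,"ax": 0,"ay": 0,"az": 0,"gripper": 1},
])

```text
clock: 40.75
position: [0.4493, 0.2557, 0.0822]
ee_rot: [0.882, 0.471, 0.0, -0.001]
ft_force: [-0.6, -0.7, 5.5]
grip_width: 0.194
grasp_force: 100.3
```

Run:
```python
from h import *
o=st();print(o['torque'].round(2));tilt(56.3)
```

```text
t 40.75 pos [0.4493 0.2557 0.0822] toolx 56.2 z [-0.     0.002 -1.   ] F [-0.6 -0.7  5.5] w 0.194 gf 100.3 q [-1.48  0.41  1.04  1.96 -0.42  1.   -0.83]
[-0.05  0.16  0.04]
turn [-0.1 -0.1 -0.1]
```

>>> apply_moves([
  {"x": 0,"y": 0,"z": 0.4,"ax": 0,"ay": 0,"az": 3,"gripper": 1},
  {"x": 0,"y": 0,"z": 0,"ax": 0,"ay": 0,"az": 3,"gripper": 1},
  {"x": 0,"y": 0,"z": 0,"ax": 0,"ay": 0,"az": 3,"gripper": 1},
  {"x": 0,"y": 0,"z": 0,"ax": 0,"ay": 0,"az": 3,"gripper": 1},
  {"x": 0,"y": 0,"z": 0,"ax": 0,"ay": 0,"az": 3,"gripper": 1},
])

```text
clock: 41.17
position: [0.4494, 0.2558, 0.0819]
ee_rot: [0.936, 0.352, 0.0, -0.001]
ft_force: [0.4, 1.2, 6.6]
grip_width: 0.195
grasp_force: 100.3
```

>>> apply_moves([
  {"x": 0,"y": 0,"z": 0,"ax": 0,"ay": 0,"az": 3,"gripper": 1},
  {"x": 0,"y": 0,"z": 0,"ax": 0,"ay": 0,"az": 3,"gripper": 1},
  {"x": 0,"y": 0,"z": 0,"ax": 0,"ay": 0,"az": 3,"gripper": 1},
  {"x": 0,"y": 0,"z": 0,"ax": 0,"ay": 0,"az": 0,"gripper": 1},
])

```text
clock: 41.5
position: [0.4494, 0.2558, 0.0819]
ee_rot: [0.961, 0.277, 0.0, -0.001]
ft_force: [-1.0, 0.5, 7.8]
grip_width: 0.197
grasp_force: 100.6
```

Run:
```python
from h import *
o=st();print(o['torque'].round(2));tilt(31.5)
```

```text
t 41.5 pos [0.4494 0.2558 0.0819] toolx 32.2 z [ 0.     0.002 -1.   ] F [-1.   0.5  7.8] w 0.197 gf 100.6 q [-1.54  0.47  1.13  1.97 -0.5   1.02 -1.19]
[-0.03  0.15  0.14]
turn [-0.1 -0.1  0.7]
```

>>> apply_moves([
  {"x": 0,"y": 0,"z": 0,"ax": 0,"ay": 0,"az": 1.5,"gripper": 1},
  {"x": 0,"y": 0,"z": 0,"ax": 0,"ay": 0,"az": 1,"gripper": 1},
  {"x": 0,"y": 0,"z": 0,"ax": 0,"ay": 0,"az": 0,"gripper": 1},
])

```text
clock: 41.75
position: [0.4495, 0.2555, 0.0819]
ee_rot: [0.966, 0.258, 0.0, -0.001]
ft_force: [1.2, -1.0, 7.7]
grip_width: 0.195
grasp_force: 100.7
```

Run:
```python
from h import *
o=st();print(o['torque'].round(2))
```

```text
t 41.75 pos [0.4495 0.2555 0.0819] toolx 29.8 z [ 0.     0.001 -1.   ] F [ 1.2 -1.   7.7] w 0.195 gf 100.7 q [-1.55  0.47  1.14  1.97 -0.51  1.03 -1.22]
[-0.2   0.04  0.77]
```

Stop reached (torque 0.77 N m). Ease up, open, and rise clear.

>>> apply_moves([
  {"x": 0,"y": 0,"z": -1.5,"ax": 0,"ay": 0,"az": 0,"gripper": 1},
  {"x": 0,"y": 0,"z": -1.5,"ax": 0,"ay": 0,"az": 0,"gripper": 1},
  {"x": 0,"y": 0,"z": 0,"ax": 0,"ay": 0,"az": -0.5,"gripper": 1},
  {"x": 0,"y": 0,"z": 0,"ax": 0,"ay": 0,"az": 0,"gripper": 1},
])

```text
clock: 42.08
position: [0.4494, 0.2551, 0.0847]
ee_rot: [0.965, 0.262, 0.0, -0.001]
ft_force: [3.4, -1.9, 6.0]
grip_width: 0.193
grasp_force: 100.2
```

>>> apply_moves([
  {"x": 0,"y": 0,"z": 0,"ax": 0,"ay": 0,"az": 0,"gripper": 0.4},
  {"x": 0,"y": 0,"z": 0,"ax": 0,"ay": 0,"az": 0,"gripper": 0.4},
  {"x": 0,"y": 0,"z": 0,"ax": 0,"ay": 0,"az": 0,"gripper": 0.4},
  {"x": 0,"y": 0,"z": 0,"ax": 0,"ay": 0,"az": 0,"gripper": 0.4},
  {"x": 0,"y": 0,"z": -20,"ax": 0,"ay": 0,"az": 0,"gripper": 0.4},
])

```text
clock: 42.5
position: [0.4468, 0.2546, 0.102]
ee_rot: [0.965, 0.262, -0.003, 0.0]
ft_force: [-0.1, 0.4, -0.2]
grip_width: 0.6
grasp_force: 0.0
```

>>> apply_moves([
  {"x": 0,"y": 0,"z": -30,"ax": 0,"ay": 0,"az": 0,"gripper": 0.4},
  {"x": 0,"y": 0,"z": -35,"ax": 0,"ay": 0,"az": 0,"gripper": 0.4},
  {"x": 0,"y": 0,"z": -35,"ax": 0,"ay": 0,"az": 0,"gripper": 0.4},
  {"x": 0,"y": 0,"z": 0,"ax": 0,"ay": 0,"az": 0,"gripper": 0.4},
  {"x": 0,"y": 0,"z": 0,"ax": 0,"ay": 0,"az": 0,"gripper": 0.4},
])

```text
clock: 42.92
position: [0.4494, 0.256, 0.2057]
ee_rot: [0.965, 0.262, 0.001, -0.002]
ft_force: [-0.1, 0.7, -0.3]
grip_width: 0.603
grasp_force: 0.0
```

Run:
```python
from h import *
o=st();w=cam('wrist','w11.png')
g=cv2.GaussianBlur(w['color'],(3,3),0).astype(float).mean(2)
smp=lambda P:map_coordinates(g,proj(w,P)[:,::-1].T,order=1,mode='nearest')
c=np.array([.449,.255])
# bar heading: dark pixels at z .106
ys,xs=np.where(g<60); P=ray(w,np.c_[xs,ys],.064+.042)[:,:2]; r=P-c; q=np.linalg.norm(r,axis=1)<.062
m=np.zeros(g.shape,np.uint8); m[ys[q],xs[q]]=1; n,l,s,ce=cv2.connectedComponentsWithStats(m);k=1+np.argmax(s[1:,4]);ys,xs=np.where(l==k)
P=ray(w,np.c_[xs,ys],.106)[:,:2]*1000;(cc,sz,a)=cv2.minAreaRect(P.astype(np.float32));ev,V=np.linalg.eigh(np.cov(P.T));print('bar',np.round(cc,1),np.round(sz,1),np.degrees(np.arctan2(V[1,1],V[0,1])).round(1),'expect 30.5ish')
print('grip folded expect',(.449+.15*np.cos(.1),.255+.15*np.sin(.1)))
from sim import *
run(o['joint_pos'],[((0,0,0),64),((.149,.015,0),0),((0,0,-.14),0),((0,0,.07),0),((-.075,-.008,.06),0),((-.075,-.008,.015),0)],True)
print('alt');run(o['joint_pos'],[((.149,.015,0),0),((0,0,0),64),((0,0,-.14),0),((0,0,.07),0),((-.075,-.008,.06),0),((-.075,-.008,.015),0)],True)
```

```text
t 42.92 pos [0.4494 0.256  0.2057] toolx 30.4 z [-0.     0.005 -1.   ] F [-0.1  0.7 -0.3] w 0.603 gf 0.0 q [-1.72  0.26  1.3   1.84 -0.27  1.24 -1.38]
bar [452.9 256.3] [103.3  16.4] -149.6 expect 30.5ish
grip folded expect (np.float64(0.5982506247917039), np.float64(0.2699750124970242))
(0, 0, 0) 64 [-1.59  0.21  1.14  1.82 -0.21  1.24 -0.31] marg 0.2
(0.149, 0.015, 0) 0 [-1.15  0.63  1.02  1.45 -0.55  1.36 -0.02] marg 0.32
(0, 0, -0.14) 0 [-1.09  0.78  0.91  1.57 -0.66  1.13  0.05] marg 0.43
(0, 0, 0.07) 0 [-1.13  0.7   0.97  1.52 -0.6   1.25  0.01] marg 0.37
(-0.075, -0.008, 0.06) 0 [-1.36  0.48  1.09  1.66 -0.45  1.28 -0.1 ] marg 0.25
(-0.075, -0.008, 0.015) 0 [-1.65  0.21  1.2   1.83 -0.21  1.25 -0.31] marg 0.14
alt
(0.149, 0.015, 0) 0 [-1.19  0.66  1.09  1.46 -0.59  1.37 -1.12] marg 0.25
(0, 0, 0) 64 [-1.07  0.58  0.89  1.44 -0.45  1.34 -0.08] marg 0.45
(0, 0, -0.14) 0 [-1.02  0.72  0.8   1.56 -0.56  1.1  -0.01] marg 0.54
(0, 0, 0.07) 0 [-1.05  0.64  0.85  1.51 -0.5   1.22 -0.04] marg 0.49
(-0.075, -0.008, 0.06) 0 [-1.24  0.41  0.93  1.65 -0.35  1.26 -0.16] marg 0.41
(-0.075, -0.008, 0.015) 0 [-1.43  0.17  0.96  1.8  -0.15  1.24 -0.35] marg 0.38
```

Lid bar at 30.4°, matching the seats. Now to the folded handle grip.

>>> apply_moves([
  {"x": 34,"y": 16,"z": 0,"ax": 0,"ay": 0,"az": 0,"gripper": 0.3},
  {"x": 34,"y": 16,"z": 0,"ax": 0,"ay": 0,"az": 0,"gripper": 0.3},
  {"x": 34,"y": 16,"z": 0,"ax": 0,"ay": 0,"az": 0,"gripper": 0.3},
  {"x": 34,"y": 16,"z": 0,"ax": 0,"ay": 0,"az": 0,"gripper": 0.3},
  {"x": 0,"y": 0,"z": 0,"ax": 0,"ay": 0,"az": -6.5,"gripper": 0.3},
])

```text
clock: 43.38
position: [0.5876, 0.2649, 0.2015]
ee_rot: [0.95, 0.313, -0.001, 0.003]
ft_force: [-1.0, -1.5, -0.5]
grip_width: 0.705
grasp_force: 0.0
```

>>> apply_moves([
  {"x": 0,"y": 0,"z": 0,"ax": 0,"ay": 0,"az": -6.5,"gripper": 0.3},
  {"x": 0,"y": 0,"z": 0,"ax": 0,"ay": 0,"az": -6.5,"gripper": 0.3},
  {"x": 0,"y": 0,"z": 0,"ax": 0,"ay": 0,"az": -6.5,"gripper": 0.3},
  {"x": 0,"y": 0,"z": 0,"ax": 0,"ay": 0,"az": -6.5,"gripper": 0.3},
  {"x": 0,"y": 0,"z": 0,"ax": 0,"ay": 0,"az": -6.5,"gripper": 0.3},
])

```text
clock: 43.8
position: [0.5828, 0.2671, 0.2042]
ee_rot: [0.821, 0.571, -0.001, 0.0]
ft_force: [0.7, 0.5, -0.4]
grip_width: 0.7
grasp_force: 0.0
```

>>> apply_moves([
  {"x": 0,"y": 0,"z": 0,"ax": 0,"ay": 0,"az": -6.5,"gripper": 0.3},
  {"x": 0,"y": 0,"z": 0,"ax": 0,"ay": 0,"az": -6.5,"gripper": 0.3},
  {"x": 0,"y": 0,"z": 0,"ax": 0,"ay": 0,"az": -6.5,"gripper": 0.3},
  {"x": 0,"y": 0,"z": 0,"ax": 0,"ay": 0,"az": -6.5,"gripper": 0.3},
  {"x": 0,"y": 0,"z": 0,"ax": 0,"ay": 0,"az": 0,"gripper": 0.55},
])

```text
clock: 44.22
position: [0.5829, 0.2671, 0.2045]
ee_rot: [0.672, 0.741, -0.0, -0.0]
ft_force: [0.4, 0.5, 0.1]
grip_width: 0.583
grasp_force: 0.0
```

Run:
```python
from h import *
o=st();w=cam('wrist','w12.png');g=cv2.GaussianBlur(w['color'],(3,3),0).astype(float).mean(2)
E=np.array([np.cos(.1),np.sin(.1)]);c=np.array([.449,.255])
ys,xs=np.where(g<50); P=ray(w,np.c_[xs,ys],.055)[:,:2]; r=P-(c+.15*E); q=(abs(r@E)<.03)&(abs(r@[-E[1],E[0]])<.07)&(ys<330)
m=np.zeros(g.shape,np.uint8); m[ys[q],xs[q]]=1; n,l,s,ce=cv2.connectedComponentsWithStats(m)
for k in range(1,n):
    if s[k,4]<200: continue
    yy,xx=np.where(l==k);Q=ray(w,np.c_[xx,yy],.055)[:,:2]*1000;(cc,sz,a)=cv2.minAreaRect(Q.astype(np.float32));ev,V=np.linalg.eigh(np.cov(Q.T));print('grip',s[k],np.round(cc,1),np.round(sz,1),np.degrees(np.arctan2(V[1,1],V[0,1])).round(1))
plan((*(c+.15*E),.044),95.7)
```

```text
t 44.22 pos [0.5829 0.2671 0.2045] toolx 95.6 z [-0.001 -0.    -1.   ] F [0.4 0.5 0.1] w 0.583 gf 0.0 q [-1.09  0.49  0.81  1.5  -0.36  1.31 -0.14]
grip [ 328  111   23  138 2957] [599.6 268.7] [ 18.2 117.3] 96.4
grip [362 178  13  81 278] [629.3 239.6] [73.9  4. ] 91.1
t 44.27 pos [0.5829 0.2672 0.2047] toolx 95.2 z [-0.001 -0.    -1.   ] F [ 0.1  0.4 -0.1] w 0.488 gf 0.0 q [-1.09  0.49  0.82  1.5  -0.36  1.31 -0.15]
shift [  1.4  15.6 160.7] rows 5 each [ 0.3  3.1 32.1]
az -0.5
```

>>> apply_moves([
  {"x": 0,"y": 17,"z": 20,"ax": 0,"ay": 0,"az": -0.5,"gripper": 0.5},
  {"x": 0,"y": 0,"z": 35,"ax": 0,"ay": 0,"az": 0,"gripper": 0.5},
  {"x": 0,"y": 0,"z": 35,"ax": 0,"ay": 0,"az": 0,"gripper": 0.5},
  {"x": 0,"y": 0,"z": 0,"ax": 0,"ay": 0,"az": 0,"gripper": 0.5},
  {"x": 0,"y": 0,"z": 0,"ax": 0,"ay": 0,"az": 0,"gripper": 0.5},
])

```text
clock: 44.68
position: [0.5994, 0.2686, 0.1149]
ee_rot: [0.672, 0.741, -0.001, -0.0]
ft_force: [0.1, -0.3, 1.5]
grip_width: 0.5
grasp_force: 0.0
```

Run:
```python
from h import *
plan((.5993,.2687,.044),96);tilt(96)
```

```text
t 44.68 pos [0.5994 0.2686 0.1149] toolx 95.6 z [-0.002 -0.002 -1.   ] F [ 0.1 -0.3  1.5] w 0.5 gf 0.0 q [-1.03  0.6   0.76  1.55 -0.44  1.17 -0.09]
shift [ 0.3  0.  70.9] rows 2 each [ 0.1  0.  35.4]
az -0.4
turn [-0.1  0.1 -0.4]
```

>>> apply_moves([
  {"x": 0,"y": 0,"z": 25,"ax": 0,"ay": 0,"az": 0,"gripper": 0.5},
  {"x": 0,"y": 0,"z": 25,"ax": 0,"ay": 0,"az": 0,"gripper": 0.5},
  {"x": 0,"y": 0,"z": 15,"ax": 0,"ay": 0,"az": 0,"gripper": 0.5},
  {"x": 0,"y": 0,"z": 5,"ax": 0,"ay": 0,"az": 0,"gripper": 0.5},
  {"x": 0,"y": 0,"z": 0,"ax": 0,"ay": 0,"az": 0,"gripper": 0.5},
])

```text
clock: 45.1
position: [0.6008, 0.2693, 0.0468]
ee_rot: [0.671, 0.742, 0.001, 0.0]
ft_force: [0.0, -0.6, 0.3]
grip_width: 0.501
grasp_force: 0.0
```

>>> apply_moves([
  {"x": 0,"y": 0,"z": 0,"ax": 0,"ay": 0,"az": 0,"gripper": 1},
  {"x": 0,"y": 0,"z": 0,"ax": 0,"ay": 0,"az": 0,"gripper": 1},
  {"x": 0,"y": 0,"z": 0,"ax": 0,"ay": 0,"az": 0,"gripper": 1},
  {"x": 0,"y": 0,"z": 0,"ax": 0,"ay": 0,"az": 0,"gripper": 1},
], newtons=40)

```text
clock: 45.43
position: [0.5986, 0.2692, 0.0482]
ee_rot: [0.67, 0.742, -0.001, -0.002]
ft_force: [-17.2, -3.7, 15.5]
grip_width: 0.192
grasp_force: 38.9
```

Run:
```python
from h import *
o=st(); print(o['torque'].round(2))
p0=np.array([0,0]);prev=None
for t in np.linspace(0,1.571,21):
    v=np.array([150*np.cos(t),150*np.sin(t)])
    if prev is not None: print(round(np.degrees(t)),'y %.1f z %.1f'%(v[0]-prev[0],-(v[1]-prev[1])),end=' | ')
    prev=v
```

```text
t 45.43 pos [0.5986 0.2692 0.0482] toolx 95.8 z [-0.004  0.001 -1.   ] F [-17.2  -3.7  15.5] w 0.192 gf 38.9 q [-1.    0.67  0.72  1.59 -0.49  1.07 -0.05]
[-0.84  3.84  0.1 ]
5 y -0.5 z -11.8 | 9 y -1.4 z -11.7 | 14 y -2.3 z -11.6 | 18 y -3.2 z -11.3 | 23 y -4.1 z -11.1 | 27 y -4.9 z -10.7 | 32 y -5.8 z -10.3 | 36 y -6.5 z -9.8 | 41 y -7.3 z -9.2 | 45 y -8.0 z -8.6 | 50 y -8.7 z -8.0 | 54 y -9.3 z -7.3 | 59 y -9.8 z -6.5 | 63 y -10.3 z -5.8 | 68 y -10.7 z -4.9 | 72 y -11.1 z -4.1 | 77 y -11.3 z -3.2 | 81 y -11.6 z -2.3 | 86 y -11.7 z -1.4 | 90 y -11.8 z -0.5 |
```

Gripped. Swing along the arc (small initial inward correction).

>>> apply_moves([
  {"x": 0,"y": -2,"z": -8,"ax": 0,"ay": 0,"az": 0,"gripper": 1},
  {"x": 0,"y": -1.4,"z": -11.7,"ax": 0,"ay": 0,"az": 0,"gripper": 1},
  {"x": 0,"y": -2.3,"z": -11.6,"ax": 0,"ay": 0,"az": 0,"gripper": 1},
  {"x": 0,"y": -3.2,"z": -11.3,"ax": 0,"ay": 0,"az": 0,"gripper": 1},
])

```text
clock: 45.77
position: [0.5928, 0.2685, 0.0913]
ee_rot: [0.671, 0.742, 0.002, 0.001]
ft_force: [4.1, 2.1, -3.5]
grip_width: 0.197
grasp_force: 39.1
```

Run:
```python
from h import *
o=st(); print(o['torque'].round(2))
for e in((.449,.255),(.4489,.2553)):
  d=o['position']+[0,0,.008]-[*e,.052]; print('r',np.hypot(d[0],d[1]),'rad',np.linalg.norm(d),'ang',np.degrees(np.arctan2(d[2],np.hypot(d[0],d[1]))))
```

```text
t 45.77 pos [0.5928 0.2685 0.0913] toolx 95.8 z [ 0.005  0.002 -1.   ] F [ 4.1  2.1 -3.5] w 0.197 gf 39.1 q [-1.04  0.61  0.75  1.59 -0.45  1.12 -0.08]
[ 0.46 -1.3   0.07]
r 0.14444010883668099 rad 0.15199586646025562 ang 18.141636047733627
r 0.14451186476439692 rad 0.1520640570218188 ang 18.13321770641236
```

Forces small, at 18°. Continue.

>>> apply_moves([
  {"x": 0,"y": -4.1,"z": -11,"ax": 0,"ay": 0,"az": 0,"gripper": 1},
  {"x": 0,"y": -4.9,"z": -10.7,"ax": 0,"ay": 0,"az": 0,"gripper": 1},
  {"x": 0,"y": -5.8,"z": -10.3,"ax": 0,"ay": 0,"az": 0,"gripper": 1},
  {"x": 0,"y": -6.5,"z": -9.8,"ax": 0,"ay": 0,"az": 0,"gripper": 1},
])

```text
clock: 46.1
position: [0.574, 0.2666, 0.135]
ee_rot: [0.671, 0.742, 0.005, 0.003]
ft_force: [12.9, 3.6, 4.2]
grip_width: 0.194
grasp_force: 39.0
```

>>> apply_moves([
  {"x": 0,"y": -7.3,"z": -9.2,"ax": 0,"ay": 0,"az": 0,"gripper": 1},
  {"x": 0,"y": -8,"z": -8.6,"ax": 0,"ay": 0,"az": 0,"gripper": 1},
  {"x": 0,"y": -8.7,"z": -8,"ax": 0,"ay": 0,"az": 0,"gripper": 1},
  {"x": 0,"y": 0,"z": 0,"ax": 0,"ay": 0,"az": 0,"gripper": 1},
])

```text
clock: 46.43
position: [0.5518, 0.2644, 0.1636]
ee_rot: [0.671, 0.741, 0.008, 0.004]
ft_force: [15.2, 1.0, 13.0]
grip_width: 0.191
grasp_force: 41.3
```

```bash
cat >> h.py <<'E'
def bail():
    o=st(); d=o['position']+[0,0,.008]-[.449,.255,.052]; h=np.hypot(d[0],d[1])*np.sign(d[0]); a=np.arctan2(d[2],h)
    print('torque',o['torque'].round(2),'rad',np.linalg.norm(d).round(4),'ang',np.degrees(a).round(1)); return a
E
python3 -c "
from h import *
bail()"
```

```text
t 46.43 pos [0.5518 0.2644 0.1636] toolx 95.7 z [ 0.016  0.007 -1.   ] F [15.2  1.  13. ] w 0.191 gf 41.3 q [-1.16  0.44  0.82  1.65 -0.34  1.19 -0.16]
torque [ 0.27 -3.64  0.03] rad 0.158 ang 49.2
```

Command lies a few mm inside the arc; add the missing lift and go on.

>>> apply_moves([
  {"x": 0,"y": 1,"z": -4,"ax": 0,"ay": 0,"az": 0,"gripper": 1},
  {"x": 0,"y": 0,"z": 0,"ax": 0,"ay": 0,"az": 0,"gripper": 1},
])

```text
clock: 46.6
position: [0.5508, 0.2642, 0.165]
ee_rot: [0.671, 0.742, 0.005, 0.002]
ft_force: [7.9, 1.3, 8.6]
grip_width: 0.19
grasp_force: 40.5
```

```bash
python3 -c "
from h import *
bail();tilt(95.8)"
```

```text
t 46.6 pos [0.5508 0.2642 0.165 ] toolx 95.7 z [ 0.01   0.005 -1.   ] F [7.9 1.3 8.6] w 0.19 gf 40.5 q [-1.16  0.44  0.82  1.65 -0.34  1.2  -0.16]
torque [ 0.39 -1.99  0.01] rad 0.1583 ang 49.8
turn [ 0.6 -0.2 -0.1]
```

>>> apply_moves([
  {"x": 0,"y": 2,"z": -2.5,"ax": 0,"ay": 0,"az": 0,"gripper": 1},
  {"x": 0,"y": -8.3,"z": -8.2,"ax": 0,"ay": 0,"az": 0,"gripper": 1},
  {"x": 0,"y": -9,"z": -7.5,"ax": 0,"ay": 0,"az": 0,"gripper": 1},
  {"x": 0,"y": 0,"z": 0,"ax": 0,"ay": 0,"az": 0,"gripper": 1},
])

```text
clock: 46.93
position: [0.5324, 0.2623, 0.1812]
ee_rot: [0.671, 0.742, 0.002, 0.0]
ft_force: [3.8, -0.5, 3.7]
grip_width: 0.189
grasp_force: 41.7
```

```bash
python3 -c "
from h import *
bail()"
```

```text
t 46.93 pos [0.5324 0.2623 0.1812] toolx 95.8 z [ 0.004  0.003 -1.   ] F [ 3.8 -0.5  3.7] w 0.189 gf 41.7 q [-1.2   0.39  0.84  1.67 -0.3   1.22 -0.19]
torque [-0.05 -0.83  0.09] rad 0.1607 ang 58.6
```

>>> apply_moves([
  {"x": 0,"y": -10,"z": -6.5,"ax": 0,"ay": 0,"az": 0,"gripper": 1},
  {"x": 0,"y": -10.5,"z": -5.5,"ax": 0,"ay": 0,"az": 0,"gripper": 1},
  {"x": 0,"y": -11,"z": -4.6,"ax": 0,"ay": 0,"az": 0,"gripper": 1},
  {"x": 0,"y": 0,"z": 0,"ax": 0,"ay": 0,"az": 0,"gripper": 1},
])

```text
clock: 47.27
position: [0.5028, 0.2593, 0.1985]
ee_rot: [0.671, 0.742, 0.004, 0.001]
ft_force: [4.5, -1.2, 11.9]
grip_width: 0.193
grasp_force: 42.0
```

```bash
python3 -c "
from h import *
bail()"
```

```text
t 47.27 pos [0.5028 0.2593 0.1985] toolx 95.8 z [ 0.008  0.004 -1.   ] F [ 4.5 -1.2 11.9] w 0.193 gf 42.0 q [-1.28  0.29  0.87  1.73 -0.23  1.22 -0.26]
torque [-0.26 -1.45  0.02] rad 0.1636 ang 70.8
```

>>> apply_moves([
  {"x": 0,"y": -11,"z": -6,"ax": 0,"ay": 0,"az": 0,"gripper": 1},
  {"x": 0,"y": -11.5,"z": -4,"ax": 0,"ay": 0,"az": 0,"gripper": 1},
  {"x": 0,"y": -11.5,"z": -2.5,"ax": 0,"ay": 0,"az": 0,"gripper": 1},
  {"x": 0,"y": 0,"z": 0,"ax": 0,"ay": 0,"az": 0,"gripper": 1},
])

```text
clock: 47.6
position: [0.4671, 0.2557, 0.2095]
ee_rot: [0.67, 0.742, 0.002, 0.0]
ft_force: [-0.6, -1.9, 9.8]
grip_width: 0.186
grasp_force: 40.9
```

```bash
python3 -c "
from h import *
bail()"
```

```text
t 47.6 pos [0.4671 0.2557 0.2095] toolx 95.8 z [ 0.003  0.003 -1.   ] F [-0.6 -1.9  9.8] w 0.186 gf 40.9 q [-1.37  0.18  0.88  1.79 -0.15  1.23 -0.35]
torque [-0.37 -0.29  0.05] rad 0.1665 ang 83.8
```

>>> apply_moves([
  {"x": 0,"y": -9,"z": -2,"ax": 0,"ay": 0,"az": 0,"gripper": 1},
  {"x": 0,"y": -9,"z": -1,"ax": 0,"ay": 0,"az": 0,"gripper": 1},
  {"x": 0,"y": -1,"z": 0,"ax": 0,"ay": 0,"az": 0,"gripper": 1},
  {"x": 0,"y": 0,"z": 0,"ax": 0,"ay": 0,"az": 0,"gripper": 1},
])

```text
clock: 47.93
position: [0.4491, 0.2536, 0.2117]
ee_rot: [0.671, 0.742, 0.002, 0.001]
ft_force: [2.1, -0.7, 6.0]
grip_width: 0.19
grasp_force: 40.1
```

```bash
python3 -c "
from h import *
bail()"
```

```text
t 47.93 pos [0.4491 0.2536 0.2117] toolx 95.8 z [ 0.004  0.002 -1.   ] F [ 2.1 -0.7  6. ] w 0.19 gf 40.1 q [-1.41  0.12  0.88  1.83 -0.1   1.23 -0.4 ]
torque [ 0.02 -0.9   0.07] rad 0.1677 ang 89.5
```

>>> apply_moves([
  {"x": 0,"y": -1,"z": 0,"ax": 0,"ay": 0,"az": 0,"gripper": 1},
  {"x": 0,"y": 0,"z": 0,"ax": 0,"ay": 0,"az": 0,"gripper": 0.4},
  {"x": 0,"y": 0,"z": 0,"ax": 0,"ay": 0,"az": 0,"gripper": 0.4},
  {"x": 0,"y": 0,"z": 0,"ax": 0,"ay": 0,"az": 0,"gripper": 0.4},
  {"x": 0,"y": 0,"z": -25,"ax": 0,"ay": 0,"az": 0,"gripper": 0.4},
])

```text
clock: 48.35
position: [0.4449, 0.2524, 0.2321]
ee_rot: [0.67, 0.742, -0.003, 0.0]
ft_force: [-0.5, 0.1, -0.8]
grip_width: 0.603
grasp_force: 0.0
```

>>> apply_moves([
  {"x": 0,"y": 0,"z": -35,"ax": 0,"ay": 0,"az": 0,"gripper": 0.4},
  {"x": 0,"y": 0,"z": -35,"ax": 0,"ay": 0,"az": 0,"gripper": 0.4},
  {"x": 0,"y": 0,"z": -20,"ax": 0,"ay": 0,"az": 0,"gripper": 0.4},
  {"x": 0,"y": 0,"z": 0,"ax": 0,"ay": 0,"az": 0,"gripper": 0.4},
  {"x": 0,"y": 0,"z": 0,"ax": 0,"ay": 0,"az": 0,"gripper": 0.4},
])

```text
clock: 48.77
position: [0.4471, 0.2536, 0.3261]
ee_rot: [0.67, 0.742, 0.001, 0.0]
ft_force: [-0.6, 0.5, -1.4]
grip_width: 0.599
grasp_force: 0.0
```

Run:
```python
from h import *
o=st();w=cam('wrist');g=cv2.GaussianBlur(w['color'],(3,3),0).astype(float).mean(2)
c=np.array([.449,.255])
ys,xs=np.where(g<50)
for z in(.202,):
    P=ray(w,np.c_[xs,ys],z)[:,:2]; q=(abs(P[:,0]-.449)<.05)&(abs(P[:,1]-.255)<.075)&(ys<330)
    m=np.zeros(g.shape,np.uint8); m[ys[q],xs[q]]=1; n,l,s,ce=cv2.connectedComponentsWithStats(m)
    for k in range(1,n):
        if s[k,4]<300: continue
        yy,xx=np.where(l==k);Q=ray(w,np.c_[xx,yy],z)[:,:2]*1000;(cc,sz,a)=cv2.minAreaRect(Q.astype(np.float32));print(s[k],np.round(cc,1),np.round(sz,1),np.round(a,1))
```

```text
t 48.77 pos [0.4471 0.2536 0.3261] toolx 95.8 z [ 0.002  0.001 -1.   ] F [-0.6  0.5 -1.4] w 0.599 gf 0.0 q [-1.45  0.03  0.87  1.65 -0.02  1.47 -0.47]
[ 276  118   92  147 4177] [442.8 253.4] [115.2  59.2] 80.8
```

Run:
```python
from h import *
w=cam('wrist');g=cv2.GaussianBlur(w['color'],(3,3),0).astype(float).mean(2)
ys,xs=np.where(g<50);P=ray(w,np.c_[xs,ys],.202)[:,:2]-[.449,.255]
a=np.radians(6);u=P@[np.cos(a),np.sin(a)];v=P@[-np.sin(a),np.cos(a)]
for t in(30,36,42,48,54):
    q=(abs(v*1000-t)<2)&(abs(u)<.05); print(t,(u[q].min()*1000).round(1),(u[q].max()*1000).round(1),q.sum()) if q.any() else print(t)
# top view too
w=cam('top');s=cam('side')
for n,k in(('top',w),('side',s)):
    gg=k['color'].astype(float).mean(2); p=proj(k,[(.449,.255,.202)])[0]; print(n,p.round(1),k['color'][int(p[1]),int(p[0])])
    h=int(p[0]),int(p[1]); print(gg[h[1]-10:h[1]+11:2,h[0]-10:h[0]+11:2].astype(int))
```

```text
30 -7.6 32.3 225
36 -6.8 33.6 283
42 -6.8 31.2 182
48 -6.7 8.2 132
54 -7.4 8.2 89
top [203.9 192.7] [29 28 31]
[[176 213 211 206 135 106 174 180 165 161 175]
 [194 214 208 126 111 181 163 167 169 182 174]
 [213 212 128 109 179 154 169  71  22 117 181]
 [213 157 110 180 148 180 128  44  90  16  67]
 [205  89 167 111  96 101  73  36  55  22  22]
 [ 19  19  18  20  27  29  30  32  28  30  26]
 [ 66  37  21  25  19  22  21  18  13  19  22]
 [ 41  54  61  72  83  89  91  77  67  17  11]
 [103 147 173 109 107  97  97 109 112  48  32]
 [ 99  87  94 108 110 171 179 183 187 132  35]
 [106 121 178 183 186 184 178 180 184 184  62]]
side [291.3 207.6] [24 23 20]
[[136 136 138 136 136 136 132 140 126  80  53]
 [134 137 138 135 140 129  88  61  78  75  59]
 [134 133 133 131 109  85  34  27  30  69  62]
 [133 128 100  74  66  29  23  25  32  71  63]
 [135  98  67  59  32  27  25  25  30  80  76]
 [132 111  61  33  27  22  27  28  33  80  77]
 [136 121  55  29  24  22  15  27  35  82  81]
 [133  74  37  27  21  21  28  25  34  84 100]
 [ 88  50  42  47  27  23  33  34  34  78 106]
 [ 58  54 104 106  30  30  30  32  31  75 107]
 [ 56  80 128  78  39  30  31  32  29  69 110]]
```

Handle grip sits 0.5 mm from upright. Last check for leftover brown pieces, and lid bar heading.

Run:
```python
from h import *
c=cam('top'); i=c['color'].astype(int); m=((i[:,:,0]-i[:,:,2]>14)&(i[:,:,0]<125)&(i[:,:,1]<i[:,:,0]-6)).astype(np.uint8)
n,l,s,ce=cv2.connectedComponentsWithStats(m)
for k in range(1,n):
    if s[k,4]>60:
        P=ray(c,[ce[k]],.005)[0]
        if .15<P[0]<.72: print(ce[k].round(0),s[k].tolist(),P.round(3))
w=cam('wrist');g=cv2.GaussianBlur(w['color'],(3,3),0).astype(float).mean(2)
print('lid lug seats: brightness just check'); 
c0=np.array([.449,.255])
for a in(-28,92,212):
    P=c0+.086*np.array([np.cos(np.radians(a)),np.sin(np.radians(a))]); print(a,proj(w,[(*P,.078)])[0].round(0))
st()
```

```text
[180. 202.] [125, 90, 115, 223, 4412] [0.458 0.397 0.005]
[369. 153.] [357, 150, 28, 8, 91] [ 0.647 -0.238  0.005]
[ 76. 162.] [66, 160, 21, 6, 74] [0.585 0.761 0.005]
[ 77. 188.] [61, 184, 34, 11, 190] [0.494 0.742 0.005]
[431. 207.] [421, 201, 20, 13, 128] [ 0.464 -0.443  0.005]
[ 93. 216.] [65, 212, 55, 11, 144] [0.402 0.677 0.005]
[539. 235.] [534, 220, 15, 29, 188] [ 0.379 -0.791  0.005]
[431. 230.] [416, 224, 27, 13, 125] [ 0.384 -0.44   0.005]
[519. 240.] [511, 225, 17, 29, 204] [ 0.359 -0.725  0.005]
[474. 253.] [461, 241, 30, 21, 202] [ 0.313 -0.579  0.005]
[442. 272.] [421, 258, 38, 29, 376] [ 0.249 -0.473  0.005]
[554. 280.] [546, 263, 17, 34, 197] [ 0.237 -0.824  0.005]
[490. 273.] [474, 264, 29, 18, 207] [ 0.251 -0.624  0.005]
[532. 286.] [523, 269, 19, 34, 202] [ 0.215 -0.755  0.005]
[447. 296.] [412, 275, 61, 46, 459] [ 0.175 -0.485  0.005]
lid lug seats: brightness just check
-28 [384. 199.]
92 [327.  73.]
212 [252. 190.]
t 49.07 pos [0.4467 0.2533 0.3249] toolx 95.8 z [ 0.001 -0.001 -1.   ] F [ 0.1 -0.1  0.2] w 0.6 gf 0.0 q [-1.45  0.03  0.87  1.65 -0.02  1.47 -0.47]
```

```bash
python3 -c "
from workcell import *
print(hand_in())"
```

```text
the job is handed in; nothing more can be done
None
```

Both spanners and the pliers are in the drum, the lid is turned to its stop and sits at the seat angle, and the handle measures upright. I checked that by measurement but not with a final picture, and the hand-in returned no verdict.

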